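Load the UV steriliser and clear the tray

TASK

Get the used facial tools into the UV steriliser: lift its dust cover off and set it down flat, right way up, on the bare counter, then stand every tool from the tray upright in the wells, head down, and after that press the start button fully down and let it come back up. Leave the emptied tray pushed flush against the steriliser's right-hand side (the side it starts on), square to it and about midway along, without knocking the jars, bottle and dishes about.

Things in the scene. Friction and masses are not known exactly. Their poses are not given: they have to be found in the camera images.
- steriliser: brushed-metal UV steriliser fixed to the counter, 285 (x) x 90 (y) mm, x pointing away from the robot. Origin: centre of its underside, on the counter. x = -142.5 to -47.5 mm is a low deck, top 70 mm up, with display and start button; x = -47.5 to +142.5 mm is 105 mm high and holds the wells. Side faces flat and upright, at y = +-45 mm; its right side is -y.
- wells (a point): centre of the row of four open wells, at their mouths, 105 mm up (steriliser x = +47.5 mm, y = 0). Well centres lie at -69, -23, +23 and +69 mm from here along x; each well is 40 (x) x 44 (y) mm inside, 85 mm deep, floor 20 mm above the counter; 6 mm walls between.
- start (a joint): round grey push button, 30 mm across, on the steriliser's deck; 0 m at rest, 0.006 m fully down; it springs back; fully down takes 5 N.
- start_top (a point): centre of the button's top face; it is pressed straight down.
- cover: loose grey dust cover that caps the wells at the start, 202 (x) x 102 (y) mm, about 0.25 kg: flat top 16 mm above its underside, 12 mm skirt that fits 3 mm loosely round the box. Origin: centre of its underside (the skirt's lower edge); z up, x along the steriliser's. On top along x a wooden grip bar 80 mm long, 14 mm thick, from 16 to 42 mm above the origin.
- tray: loose wooden tray on the counter right (-y) of the steriliser, 200 (x) x 260 (y) mm, about 0.5 kg. Origin: centre of its underside; z up. Floor 5 mm thick, rim 13 mm high, 6 mm thick. In the middle of each 200 mm side (y = +-130 mm) stands a grip 64 mm long, 12 mm thick, 40 mm high, outer face level with the tray's side. It slides when pushed.
- tray_edge (a point): middle of the tray's side that faces the steriliser, on its outer face (tray y = +130 mm), 5 mm up.
- spatula: loose facial tool, 160 mm long, 0.07 kg: black square handle 18 x 18 mm, 100 mm long, then a steel neck 8 mm thick and a steel head: a flat paddle 36 x 24 x 5 mm. Origin: on its centre line, midway along it; x runs from the handle's end to the head (handle from x = -80 to +20 mm). Starts lying on the tray with its head towards the robot; may be absent.
- spatula_head (a point): tip of its head, 80 mm from the origin.
- spatula_butt (a point): end of its handle, 80 mm from the origin.
- scoop: loose facial tool, 160 mm long, 0.07 kg: black square handle 18 x 18 mm, 100 mm long, then a steel neck 8 mm thick and a steel head: a shallow round scoop 24 mm across. Origin: on its centre line, midway along it; x runs from the handle's end to the head (handle from x = -80 to +20 mm). Starts lying on the tray with its head towards the robot; may be absent.
- scoop_head (a point): tip of its head, 80 mm from the origin.
- scoop_butt (a point): end of its handle, 80 mm from the origin.
- globe: loose facial tool, 160 mm long, 0.07 kg: black square handle 18 x 18 mm, 100 mm long, then a steel neck 8 mm thick and a steel head: a ball 18 mm across. Origin: on its centre line, midway along it; x runs from the handle's end to the head (handle from x = -80 to +20 mm). Starts lying on the tray with its head towards the robot; may be absent.
- globe_head (a point): tip of its head, 80 mm from the origin.
- globe_butt (a point): end of its handle, 80 mm from the origin.
- roller: loose facial tool, 160 mm long, 0.07 kg: black square handle 18 x 18 mm, 100 mm long, then a steel neck 8 mm thick and a steel head: a small cylinder 18 mm thick lying 24 mm across the tool's line. Origin: on its centre line, midway along it; x runs from the handle's end to the head (handle from x = -80 to +20 mm). Starts lying on the tray with its head towards the robot; may be absent.
- roller_head (a point): tip of its head, 80 mm from the origin.
- roller_butt (a point): end of its handle, 80 mm from the origin.
- jar_wide: low glass jar, 100 mm across, 91 mm high with its cork lid, loose, only standing by. Origin: centre of its underside.
- jar_tall: glass jar, 80 mm across, 136 mm high with its cork lid, loose, only standing by. Origin: centre of its underside.
- bowl: white ceramic bowl, 120 mm across, 55 mm high, loose, only standing by. Origin: centre of its underside.
- pump: amber pump bottle, 60 mm across, 166 mm high, loose, only standing by. Origin: centre of its underside.
- dish: small white ceramic dish, 90 mm across, 35 mm high, loose, only standing by. Origin: centre of its underside.
Things that resemble listed ones, but are neither listed nor needed, are in the scene too. What is shaped like the scoop but pink is not meant.

How it is judged:
By the outcome, as a careful person would: the job done as asked, in the order asked, and still so for the second after the job is handed in, with the robot touching nothing.
Of spatula, scoop, globe, roller only 3 to 4 are there at a start; the rules pass over those that are not, and their reading is None.
At some moment in a run one of tray, cover may be knocked a few centimetres aside while the robot is not near it.
Once in a run the grip may slacken for a moment while it holds something.
It also fails if it takes over 208 s, if anything falls off the work surface, if the arm or the gripper's body presses on something with over 40 N, if the wrist force passes 120 N, or if a joint passes its speed limit or range.

ROBOT

A 6-joint arm with a two-finger parallel gripper is mounted at the origin on the work surface. World frame = base frame: x ahead of the robot, y to its left, z up, the work surface at z = 0. Lengths are in m, angles in rad, forces in N, time in s.
With the tool pointing down it reaches from about 0.35 to 0.975 m from the base axis. Payload 4.9 kg.
Tool frame: the origin (TCP) lies on the centre line of the jaws, within the pads' length; the fingertips stand 11 mm ahead of it and the grasp point (between the pads) lies 8 mm behind it; z points along the fingers, y is the direction in which the jaws open and shut (so a half turn about z gives the same grasp; the last joint's range is limited). The gripper opens to 85 mm and grips with 20 to 120 N. Pads are 22 mm wide; open, the fingers measure 114 mm over their backs; the gripper's body (76 mm by 85 mm) begins 54 mm behind the grasp point. The pads swing forward as they close: fully open they stand 13 mm farther back than shut.
Start: joints at [-1.393, 0.053, 1.613, -0, 1.476, -0.119], TCP at [0.183, -0.598, 0.242] pointing down, gripper open.
Joint ranges: [-3.01, 3.01], [-1.01, 2.22], [0.06, 2.58], [-1.02, 4.17], [0.09, 2.62], [-3.14, 3.14]. Speed limits (rad/s): [2.57, 2.57, 3.14, 3.14, 3.14, 3.14].

INTERFACE

Orientations are given as a rotation vector (axis times angle).
In Python, from station import ctrl gives the robot as it stands.
- The arm moves only by the tool send_rows, never from a script. Its argument "series" is a list of rows, each an object of numbers: "tx", "ty", "tz": the shift along the tool's x, y, z in cm; "wx", "wy", "wz": the turn, a rotation vector about the tool's x, y, z in rad; "jaw": the closure, from 0 (fully open) to 1 (shut). In form: [{"tx": .., "ty": .., "tz": .., "wx": .., "wy": .., "wz": .., "jaw": ..}, ...]. A call has 1 to 5 rows; each row shifts and turns the pose as measured when the row begins, along the tool's axes as they then stand; what a row does not reach is not made up. A row lasts 1/8 s, in which the tool goes at most 62.5 mm and 10.7 degrees, less where a joint would pass 70% of its speed; a pose out of reach is approached as far as the arm can. A call is refused whole if a number of a shift passes 6.25 or a number of a turn 0.188, either way. A call with a gripper value outside its range is refused whole. The fingers move at their own pace and stop on an object; "squeeze" is the grip in N (left out, the last holds). Time passes only in rows, so rows that do not move let the fingers close. It gives the time, the measured TCP pose, the force and the opening at its end, in the units of the state.
- ctrl.get_obs(): the state, without advancing time (a new reading comes with each control period).
- ctrl.get_image(name): name is "scene" or "top" or "wrist"; returns the picture (400x640x3 uint8, red, green, blue); there is no depth.
- ctrl.camera_info(name): a dict with "mtx" (3x3 intrinsics, pixels), "R" (3x3) and "t" (3): a world point X has camera coordinates R X + t. Camera axes: x right, y down, z forward; pixel columns grow to the right and rows downward; lengths in m; the calibration is good to about 2 mm. A picture is of the moment at which its call begins: read the wrist's pose just before it. camera_info takes no time and is no camera call; for the wrist camera it gives the pose at the moment of the call.
- ctrl.finish_job(): hands the job in, once; it reports no verdict.
The state is a dict: "t": time; "q": joint angles; "dq": joint speeds; "effort": joint torques, N m; "tool_pos": TCP position; "tool_rot": TCP orientation; "contact_force": force on the tool from outside, world axes, zero at the start; "wrist_torque": the same for the moment, N m; "opening": finger opening in m.
Only numpy, scipy, OpenCV 4.12 (cv2) and the standard library are available. Lean on these libraries where they do the work, as an engineer would, in place of code of your own. Each camera call takes 0.05 s, during which the arm holds its last target.

## Working session

There is one attempt and no reset: what is moved stays moved. The work goes in short steps, Python scripts to look and compute and a tool call to move; the robot and the scene stay as the last step left them, time stands still between calls to the robot, and variables do not carry over. Pictures are saved under pics/ and viewed, and the job is handed in when it is done.

Besides the shell and the picture viewer there is one more tool, called after "Emit:" as a command line: name --argument value ..., lists and objects as JSON in quotes. send_rows: Moves the arm, as the interface text tells. Its arguments: {"type":"object","properties":{"series":{"type":"array"},"squeeze":{"type":"number"}},"required":["series"]}

```bash
ls -la; mkdir -p pics; python3 - <<'E'
from station import ctrl
import cv2
o=ctrl.get_obs(); print(o)
for n in ["scene","top","wrist"]:
    im=ctrl.get_image(n); cv2.imwrite(f"pics/{n}0.png",im[:,:,::-1])
    c=ctrl.camera_info(n); print(n,c)
E
```

```text
total 12
drwxr-xr-x  3 agent agent 4096 Dec  6 20:16 .
drwxr-xr-x 23 root  root  4096 Dec  6 20:16 ..
drwxr-xr-x  2 agent agent 4096 Dec  6 20:16 pics
{'t': 0.0, 'q': array([-1.39302405e+00,  5.33561179e-02,  1.61431237e+00,  2.63386385e-05,
        1.47598594e+00, -1.18958691e-01]), 'dq': array([0.0005392 , 0.00127451, 0.00043579, 0.00108271, 0.00094464,
       0.00208927]), 'effort': array([ 1.92758698e-04, -3.93679798e+01, -3.70175385e+01, -8.03267562e-05,
        7.18904877e-03, -8.87378320e-06]), 'tool_pos': array([ 0.1826716 , -0.59707774,  0.24105248]), 'tool_rot': array([-3.10504075e+00, -4.64087116e-01,  5.40234323e-05]), 'contact_force': array([ 0.56760196, -1.21051237,  0.06269587]), 'wrist_torque': array([0.00461851, 0.05890901, 0.01196457]), 'opening': 0.08577377592179129}
scene {'mtx': array([[474.68454234,   0.        , 321.53753548],
       [  0.        , 474.68454234, 191.25107572],
       [  0.        ,   0.        ,   1.        ]]), 'R': array([[ 0.28426658,  0.95871833, -0.00718804],
       [ 0.81912855, -0.24675964, -0.51782052],
       [-0.49821775,  0.14131114, -0.85545908]]), 't': array([-0.12750562, -0.38644293,  1.64035421])}
top {'mtx': array([[379.65943567,   0.        , 318.09066587],
       [  0.        , 379.65943567, 192.22205662],
       [  0.        ,   0.        ,   1.        ]]), 'R': array([[-0.02470259, -0.99967699, -0.00597479],
       [-0.99800061,  0.02500809, -0.05804628],
       [ 0.05817695,  0.00452895, -0.99829601]]), 't': array([0.00838402, 0.53535012, 1.37709692])}
wrist {'mtx': array([[311.01471434,   0.        , 321.16759216],
       [  0.        , 311.01471434, 196.05651352],
       [  0.        ,   0.        ,   1.        ]]), 'R': array([[ 0.29262221, -0.95622716, -0.00136095],
       [-0.91537973, -0.28053316,  0.28875786],
       [-0.2764999 , -0.08325117, -0.95740119]]), 't': array([-0.62412655, -0.03723712,  0.3792596 ])}
```

View pics/scene0.png

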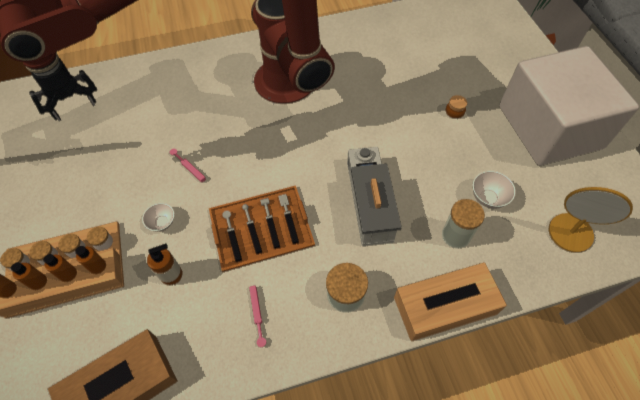

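View pics/top0.png

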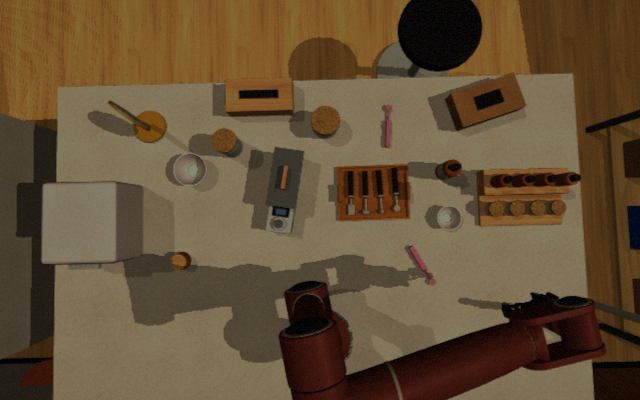

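View pics/wrist0.png

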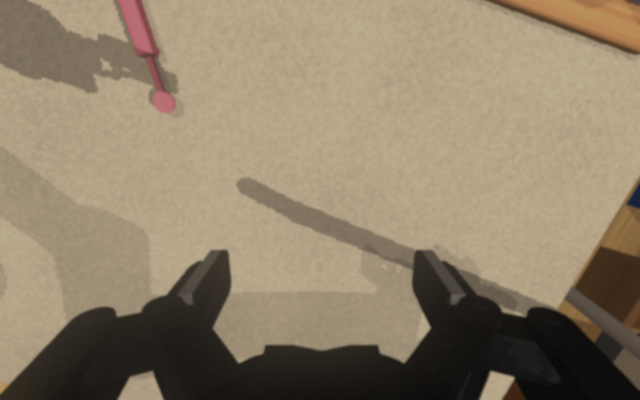

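```bash
cat > h.py <<'E'
import numpy as np, cv2
from station import ctrl
from scipy.spatial.transform import Rotation as Ro
def ray(c,u,v):
    d=np.linalg.inv(c["mtx"])@np.array([u,v,1.]); R=np.array(c["R"]);t=np.array(c["t"])
    return -R.T@t, R.T@d
def onz(c,u,v,z):
    o,d=ray(c,u,v); return o+d*(z-o[2])/d[2]
def tri(l):
    A=np.zeros((3,3));b=np.zeros(3)
    for c,u,v in l:
        o,d=ray(c,u,v); d=d/np.linalg.norm(d);P=np.eye(3)-np.outer(d,d);A+=P;b+=P@o
    X=np.linalg.solve(A,b)
    return X,[np.linalg.norm(proj(c,X)-[u,v]) for c,u,v in l]
def proj(c,X):
    p=c["mtx"]@(c["R"]@np.array(X)+c["t"]);return p[:2]/p[2]
def crop(im,x0,x1,y0,y1,s,f):
    cv2.imwrite(f,cv2.resize(im[y0:y1,x0:x1,::-1],None,fx=s,fy=s,interpolation=cv2.INTER_CUBIC))
E
python3 - <<'E'
from h import *
t=cv2.imread("pics/top0.png")[:,:,::-1];s=cv2.imread("pics/scene0.png")[:,:,::-1]
crop(t,255,415,135,240,5,"pics/topc.png")
crop(s,200,420,140,280,3.6,"pics/scenec.png")
E
```

```text
(no output)
```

View pics/topc.png

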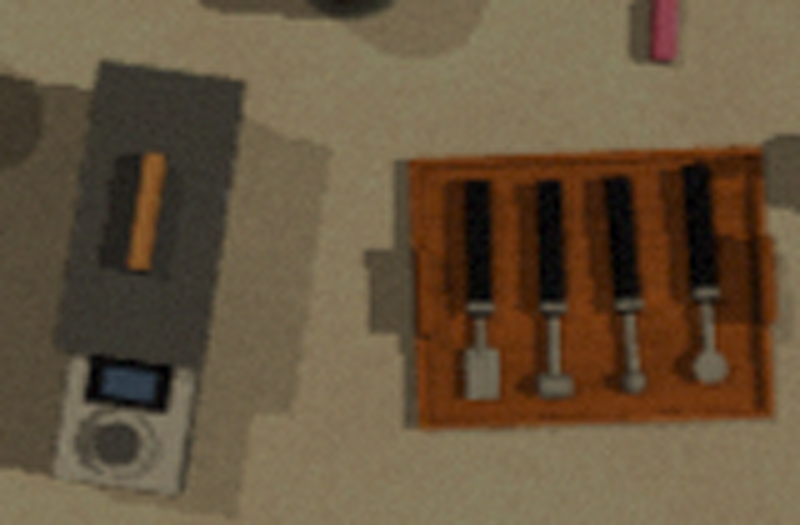

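View pics/scenec.png

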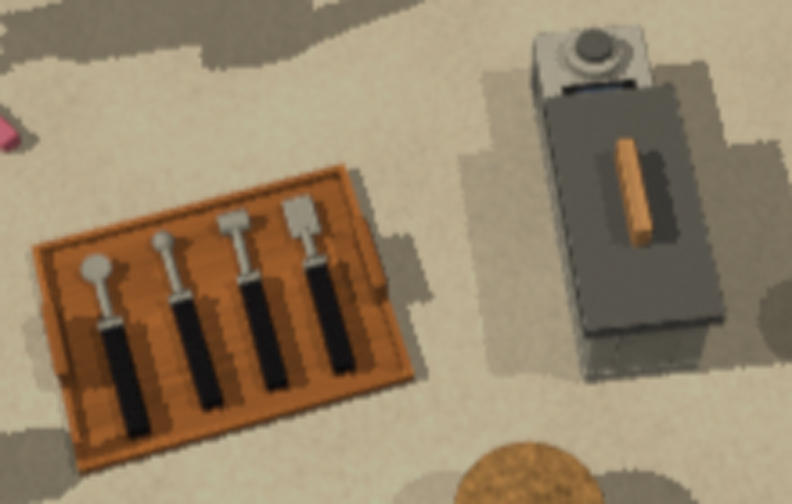

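```bash
cat > m1.py <<'E'
from h import *
T=ctrl.camera_info("top");S=ctrl.camera_info("scene")
tp=lambda x,y:(T,x/5+255-.4,y/5+135-.4); sc=lambda x,y:(S,x/3.6+200-.36,y/3.6+140-.36)
pts={"bar_far":(tp(154,155),sc(640,232)),"bar_near":(tp(139,268),sc(626,142)),
"cov_fr":(tp(244,82),sc(583,328)),"cov_fl":(tp(101,62),sc(721,315)),"cov_nr":(tp(198,365),sc(546,103)),"cov_nl":(tp(56,348),sc(676,85)),
"button":(tp(116,444),sc(593,44)),"deck_nr":(tp(180,494),sc(536,35)),
"sp_tip":(tp(482,398),sc(297,200)),"sp_butt":(tp(478,181),sc(345,372)),
"ro_tip":(tp(556,396),sc(233,215)),"ro_butt":(tp(550,182),sc(278,387)),
"gl_tip":(tp(632,390),sc(161,235)),"gl_butt":(tp(619,178),sc(213,407)),
"sco_tip":(tp(711,382),sc(95,257)),"sco_butt":(tp(695,166),sc(140,435)),
"tray_nl":(tp(418,428),sc(345,168)),"tray_fl":(tp(410,161),sc(412,380)),"tray_fr":(tp(763,150),sc(82,470)),"tray_nr":(tp(772,415),sc(35,246))}
for k,v in pts.items():
    X,e=tri(v); print(k,X.round(4),np.round(e,1))
for n,z,u,v in [("jarw",.091,325,121),("jart",.136,224,141),("bowl",.055,190,169),("pump",.1,450,170),("dish",.035,449,217),("cork",.03,181,260),("pinkn",.01,422,266),("mirror",.01,150,127),("box",.2,92,222),("pinkf",.01,388,126),("woodbox",.06,259,97)]:
    print(n,onz(T,u,v,z).round(3))
print((-S["R"].T@S["t"]),(-T["R"].T@T["t"]))
E
python3 m1.py
```

```text
bar_far [0.6221 0.1025 0.1244] [0.3 0.3]
bar_near [0.5461 0.1164 0.1252] [0.4 0.6]
cov_fr [0.6741 0.0417 0.104 ] [0.1 0.1]
cov_fl [0.6913 0.1408 0.1006] [0.1 0.1]
cov_nr [0.4796 0.0783 0.0993] [0. 0.]
cov_nl [0.4943 0.1775 0.1025] [0.7 0.8]
button [0.4264 0.1371 0.0834] [0.1 0.1]
deck_nr [0.3907 0.0979 0.0642] [0.8 1. ]
sp_tip [ 0.4522 -0.1229  0.0053] [0.3 0.4]
sp_butt [ 0.6126 -0.1248  0.0062] [0.3 0.4]
ro_tip [ 0.4524 -0.1766  0.008 ] [0.4 0.6]
ro_butt [ 0.6105 -0.1775  0.0073] [0.4 0.5]
gl_tip [ 0.455  -0.2343  0.0088] [0.1 0.1]
gl_butt [ 0.6122 -0.2287  0.0068] [0.4 0.5]
sco_tip [ 0.4598 -0.2905  0.01  ] [0.4 0.5]
sco_butt [ 0.6194 -0.2856  0.0079] [0.2 0.2]
tray_nl [ 4.311e-01 -7.620e-02  4.000e-04] [0.1 0.1]
tray_fl [ 0.6299 -0.0758 -0.0032] [0.1 0.2]
tray_fr [ 0.6312 -0.3354  0.002 ] [0.8 1.1]
tray_nr [ 0.4345 -0.3349  0.0075] [0.4 0.5]
jarw [ 0.781 -0.036  0.091]
jart [0.71  0.308 0.136]
bowl [0.628 0.452 0.055]
pump [ 0.596 -0.462  0.1  ]
dish [ 0.433 -0.473  0.035]
cork [0.303 0.494 0.03 ]
pinkn [ 0.258 -0.376  0.01 ]
mirror [0.795 0.616 0.01 ]
box [0.448 0.715 0.2  ]
pinkf [ 0.776 -0.271  0.01 ]
woodbox [0.882 0.199 0.06 ]
[ 1.17004561 -0.20491686  1.20223131] [ 0.45437156 -0.01124357  1.40587554]
```

```bash
cat >> h.py <<'E'
def down(yaw):  # tool pointing down, tool x at world yaw (deg)
    a=np.radians(yaw);return np.array([[np.cos(a),np.sin(a),0],[np.sin(a),-np.cos(a),0],[0,0,-1.]])
def pose():
    o=ctrl.get_obs();return np.array(o["tool_pos"]),Ro.from_rotvec(o["tool_rot"]).as_matrix(),o
def status():
    p,R,o=pose();print("t%.2f"%o["t"],"pos",p.round(4),"yaw %.2f"%np.degrees(np.arctan2(R[1,0],R[0,0])),"z",R[:,2].round(3),"open %.4f"%o["opening"],"F",np.round(o["contact_force"],1),"q",np.round(o["q"],2))
def plan(P,Rt,n=None,vmax=5.5,show=True):
    p,R,_=pose();P=np.array(P,float)
    rv=Ro.from_matrix(R.T@Rt).as_rotvec()
    if n is None: n=int(max(1,np.ceil(np.linalg.norm(P-p)*100/vmax),np.ceil(np.linalg.norm(rv)/.17)))
    dw=rv/n;dp=(P-p)/n
    out=[]
    for i in range(n):
        Ri=R@Ro.from_rotvec(dw*i).as_matrix()
        d=Ri.T@dp*100
        out.append([*d.round(2),*dw.round(3)])
    print("n",n)
    for r in out: print(r)
E
python3 - <<'E'
from h import *
status();p,R,o=pose()
c=ctrl.camera_info("wrist");C=-c["R"].T@c["t"];print("cam in tool",(R.T@(C-p)).round(4));print((R.T@c["R"].T).round(3))
plan([.52,.12,.27],down(-10.5),15)
E
```

```text
t0.15 pos [ 0.1827 -0.5972  0.2413] yaw 17.01 z [-0.     0.002 -1.   ] open 0.0855 F [ 0.9 -1.2  0.1] q [-1.39  0.05  1.61  0.    1.48 -0.12]
cam in tool [ 7.390e-02 -1.000e-04 -1.317e-01]
[[ 0.    -0.957 -0.289]
 [ 1.     0.     0.   ]
 [-0.    -0.289  0.957]]
n 15
[np.float64(3.55), np.float64(-3.91), np.float64(-0.18), np.float64(-0.0), np.float64(0.0), np.float64(0.032)]
[np.float64(3.42), np.float64(-4.03), np.float64(-0.18), np.float64(-0.0), np.float64(0.0), np.float64(0.032)]
[np.float64(3.29), np.float64(-4.13), np.float64(-0.18), np.float64(-0.0), np.float64(0.0), np.float64(0.032)]
[np.float64(3.16), np.float64(-4.24), np.float64(-0.19), np.float64(-0.0), np.float64(0.0), np.float64(0.032)]
[np.float64(3.02), np.float64(-4.34), np.float64(-0.19), np.float64(-0.0), np.float64(0.0), np.float64(0.032)]
[np.float64(2.88), np.float64(-4.43), np.float64(-0.19), np.float64(-0.0), np.float64(0.0), np.float64(0.032)]
[np.float64(2.74), np.float64(-4.52), np.float64(-0.19), np.float64(-0.0), np.float64(0.0), np.float64(0.032)]
[np.float64(2.59), np.float64(-4.61), np.float64(-0.19), np.float64(-0.0), np.float64(0.0), np.float64(0.032)]
[np.float64(2.44), np.float64(-4.69), np.float64(-0.19), np.float64(-0.0), np.float64(0.0), np.float64(0.032)]
[np.float64(2.29), np.float64(-4.76), np.float64(-0.19), np.float64(-0.0), np.float64(0.0), np.float64(0.032)]
[np.float64(2.14), np.float64(-4.83), np.float64(-0.19), np.float64(-0.0), np.float64(0.0), np.float64(0.032)]
[np.float64(1.98), np.float64(-4.9), np.float64(-0.19), np.float64(-0.0), np.float64(0.0), np.float64(0.032)]
[np.float64(1.82), np.float64(-4.96), np.float64(-0.19), np.float64(-0.0), np.float64(0.0), np.float64(0.032)]
[np.float64(1.66), np.float64(-5.01), np.float64(-0.19), np.float64(-0.0), np.float64(0.0), np.float64(0.032)]
[np.float64(1.5), np.float64(-5.07), np.float64(-0.19), np.float64(-0.0), np.float64(0.0), np.float64(0.032)]
```

To be grasped, in top-view pixels:
- **Cover grip bar:** (284,178). It could be confused with the wooden boxes at (258,96) and (487,100). I choose the bar on the grey cover beside the display and button.
- **Tools:** spatula (351,193), roller (365,193), globe (380,193) and scoop (396,190), all with black handles on the tray. The pink scoops at (388,126) and (422,266) are not meant.

The crops confirm these choices.

Emit:
send_rows --series '[{"tx":3.4,"ty":-4.0,"tz":-0.3,"wz":0.16},{"tx":2.6,"ty":-4.5,"tz":-0.3,"wz":0.16},{"tx":1.8,"ty":-4.9,"tz":-0.3,"wz":0.16},{"tx":1.3,"ty":-5.1,"tz":-0.2},{"tx":1.3,"ty":-5.1,"tz":-0.2}]'

```text
invalid input at $.series[0]: expected keys tx, ty, tz, wx, wy, wz, jaw
```

Emit:
send_rows --series '[{"tx":1.3,"ty":-5.1,"tz":-0.2},{"tx":1.3,"ty":-5.1,"tz":-0.2},{"tx":1.3,"ty":-5.1,"tz":-0.2},{"tx":1.3,"ty":-5.1,"tz":-0.2},{"tx":1.3,"ty":-5.1,"tz":-0.2}]'

```text
invalid input at $.series[0]: expected keys tx, ty, tz, wx, wy, wz, jaw
```

```bash
python3 - <<'E'
from h import *
status();plan([.52,.12,.27],down(-10.5))
im=ctrl.get_image("wrist");crop(im,0,640,0,400,1.2,"pics/w1.png")
import pickle;pickle.dump((im,ctrl.camera_info("wrist")),open("w1.pkl","wb"))
E
```

```text
t0.15 pos [ 0.1827 -0.5972  0.2413] yaw 17.01 z [-0.     0.002 -1.   ] open 0.0855 F [ 0.9 -1.2  0.1] q [-1.39  0.05  1.61  0.    1.48 -0.12]
n 15
[np.float64(3.55), np.float64(-3.91), np.float64(-0.18), np.float64(-0.0), np.float64(0.0), np.float64(0.032)]
[np.float64(3.42), np.float64(-4.03), np.float64(-0.18), np.float64(-0.0), np.float64(0.0), np.float64(0.032)]
[np.float64(3.29), np.float64(-4.13), np.float64(-0.18), np.float64(-0.0), np.float64(0.0), np.float64(0.032)]
[np.float64(3.16), np.float64(-4.24), np.float64(-0.19), np.float64(-0.0), np.float64(0.0), np.float64(0.032)]
[np.float64(3.02), np.float64(-4.34), np.float64(-0.19), np.float64(-0.0), np.float64(0.0), np.float64(0.032)]
[np.float64(2.88), np.float64(-4.43), np.float64(-0.19), np.float64(-0.0), np.float64(0.0), np.float64(0.032)]
[np.float64(2.74), np.float64(-4.52), np.float64(-0.19), np.float64(-0.0), np.float64(0.0), np.float64(0.032)]
[np.float64(2.59), np.float64(-4.61), np.float64(-0.19), np.float64(-0.0), np.float64(0.0), np.float64(0.032)]
[np.float64(2.44), np.float64(-4.69), np.float64(-0.19), np.float64(-0.0), np.float64(0.0), np.float64(0.032)]
[np.float64(2.29), np.float64(-4.76), np.float64(-0.19), np.float64(-0.0), np.float64(0.0), np.float64(0.032)]
[np.float64(2.14), np.float64(-4.83), np.float64(-0.19), np.float64(-0.0), np.float64(0.0), np.float64(0.032)]
[np.float64(1.98), np.float64(-4.9), np.float64(-0.19), np.float64(-0.0), np.float64(0.0), np.float64(0.032)]
[np.float64(1.82), np.float64(-4.96), np.float64(-0.19), np.float64(-0.0), np.float64(0.0), np.float64(0.032)]
[np.float64(1.66), np.float64(-5.01), np.float64(-0.19), np.float64(-0.0), np.float64(0.0), np.float64(0.032)]
[np.float64(1.5), np.float64(-5.07), np.float64(-0.19), np.float64(-0.0), np.float64(0.0), np.float64(0.032)]
```

View pics/w1.png

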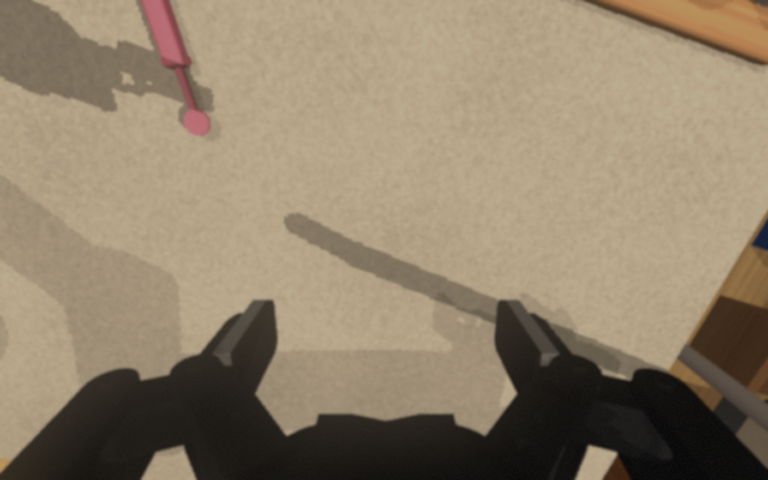

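All keys are needed in every row, so I'll resend with them filled in.

Emit:
send_rows --series '[{"tx":3.4,"ty":-4.0,"tz":-0.3,"wx":0,"wy":0,"wz":0.16,"jaw":0},{"tx":2.6,"ty":-4.5,"tz":-0.3,"wx":0,"wy":0,"wz":0.16,"jaw":0},{"tx":1.8,"ty":-4.9,"tz":-0.3,"wx":0,"wy":0,"wz":0.16,"jaw":0},{"tx":1.3,"ty":-5.1,"tz":-0.2,"wx":0,"wy":0,"wz":0,"jaw":0},{"tx":1.3,"ty":-5.1,"tz":-0.2,"wx":0,"wy":0,"wz":0,"jaw":0}]'

```text
t: 0.82
tool_pos: [0.2898, -0.3532, 0.2531]
tool_rot: [-3.121, 0.322, 0.001]
contact_force: [1.0, 0.6, -0.0]
opening: 0.0854
```

Emit:
send_rows --series '[{"tx":1.3,"ty":-5.1,"tz":-0.2,"wx":0,"wy":0,"wz":0,"jaw":0},{"tx":1.3,"ty":-5.1,"tz":-0.2,"wx":0,"wy":0,"wz":0,"jaw":0},{"tx":1.3,"ty":-5.1,"tz":-0.2,"wx":0,"wy":0,"wz":0,"jaw":0},{"tx":1.3,"ty":-5.1,"tz":-0.2,"wx":0,"wy":0,"wz":0,"jaw":0},{"tx":1.3,"ty":-5.1,"tz":-0.2,"wx":0,"wy":0,"wz":0,"jaw":0}]'

```text
t: 1.45
tool_pos: [0.4076, -0.1086, 0.2643]
tool_rot: [-3.121, 0.326, -0.004]
contact_force: [-0.5, -0.2, 0.5]
opening: 0.0849
```

```bash
sed -i 's/out.append(\[\*d.round(2),\*dw.round(3)\])/out.append([float(x) for x in [*d.round(2),*dw.round(3)]])/' h.py; cat >> h.py <<'E'
import pickle
def snap(n,name,s=1.2):
    c=ctrl.camera_info(n);im=ctrl.get_image(n);crop(im,0,640,0,400,s,f"pics/{name}.png");pickle.dump((im,c),open(name+".pkl","wb"))
E
python3 - <<'E'
from h import *
status();plan([.52,.12,.27],down(-10.5))
snap("wrist","w2")
E
```

```text
t1.45 pos [ 0.4076 -0.1086  0.2643] yaw -11.92 z [ 0.003  0.003 -1.   ] open 0.0849 F [-0.5 -0.2  0.5] q [-0.44 -0.48  2.03  0.    1.59  1.34]
n 5
[1.26, -4.94, -0.09, -0.001, -0.0, -0.005]
[1.28, -4.93, -0.1, -0.001, -0.0, -0.005]
[1.3, -4.93, -0.1, -0.001, -0.0, -0.005]
[1.33, -4.92, -0.11, -0.001, -0.0, -0.005]
[1.35, -4.91, -0.11, -0.001, -0.0, -0.005]
```

View pics/w2.png

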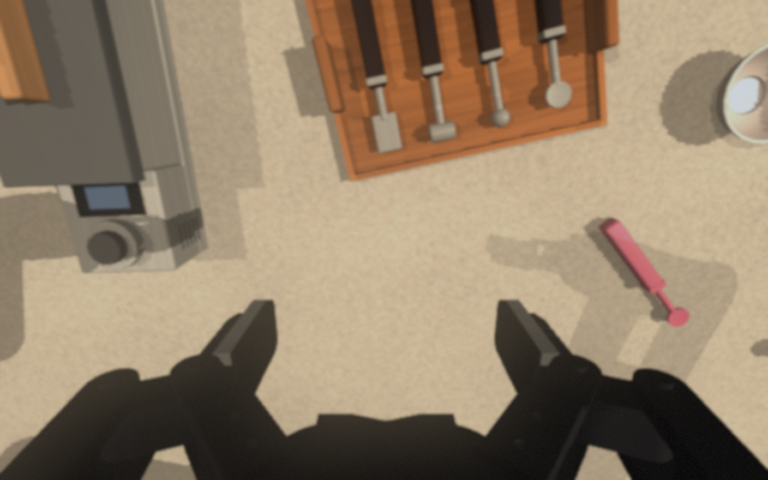

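Emit:
send_rows --series '[{"tx":1.3,"ty":-4.95,"tz":-0.2,"wx":0,"wy":0,"wz":-0.025,"jaw":0},{"tx":1.3,"ty":-4.95,"tz":-0.2,"wx":0,"wy":0,"wz":0,"jaw":0},{"tx":1.3,"ty":-4.95,"tz":-0.2,"wx":0,"wy":0,"wz":0,"jaw":0},{"tx":1.3,"ty":-4.95,"tz":0,"wx":0,"wy":0,"wz":0,"jaw":0},{"tx":1.3,"ty":-4.95,"tz":0,"wx":0,"wy":0,"wz":0,"jaw":0.3}]'

```text
t: 2.12
tool_pos: [0.5201, 0.134, 0.2731]
tool_rot: [-3.123, 0.277, -0.01]
contact_force: [0.3, -0.5, -0.2]
opening: 0.0696
```

```bash
python3 - <<'E'
from h import *
status()
snap("wrist","w3")
E
```

```text
t2.12 pos [0.5201 0.134  0.2731] yaw -10.15 z [ 0.007  0.006 -1.   ] open 0.0696 F [ 0.3 -0.5 -0.2] q [ 0.11 -0.18  1.78  0.01  1.53  1.86]
```

View pics/w3.png

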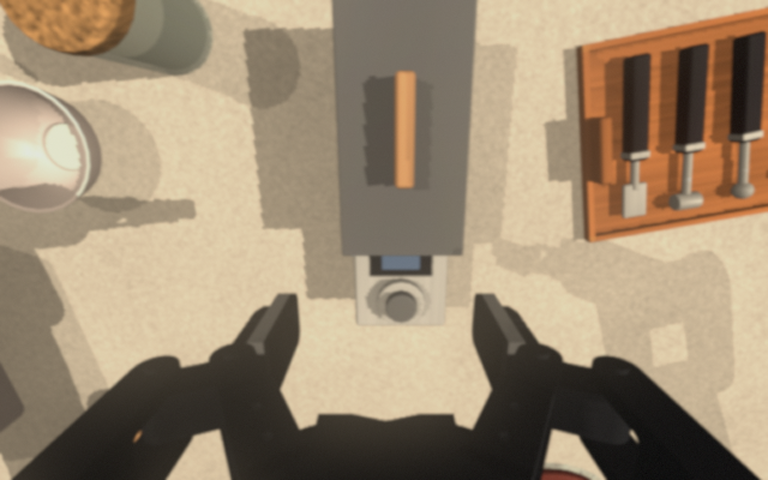

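```bash
cat > m2.py <<'E'
from h import *
a=pickle.load(open("w2.pkl","rb"))[1];b=pickle.load(open("w3.pkl","rb"))[1]
k=lambda c,x,y:(c,(x+.5)/1.2-.5,(y+.5)/1.2-.5)
P={"bar_nr":((47,99),(414,187)),"cov_nr":((134,184),(463,254)),"button":((107,246),(401,306)),"deck_nr":((176,268),(445,325)),
"sp_tipL":((378,154),(624,216)),"sp_tipR":((402,149),(646,213)),"ro_tip":((443,138),(688,207)),"gl_tip":((502,126),(742,198)),"tray_nl":((354,180),(591,241)),
"sp_hL":((366,79),(623,153)),"sp_hR":((386,76),(648,151)),"ro_hL":((422,69),(677,147)),"ro_hR":((442,66),(703,146)),"gripn":((341,109),(605,181)),}
for n,(u,v) in P.items():
    X,e=tri([k(a,*u),k(b,*v)]);print(n,X.round(4),np.round(e,1))
for n,u,z in [("bar nl",(396,187),.135),("nr",(414,187),.135),("fl",(397,70),.135),("fr",(415,71),.135),("cov_nl",(342,253),.109),("cov_nr",(463,254),.109),("deck nl",(359,325),.07),("deck nr",(445,325),.07)]:
    print(n,onz(*k(b,*u),z).round(4))
E
python3 m2.py
```

```text
bar_nr [0.5442 0.1082 0.1167] [1.6 1.4]
cov_nr [0.477  0.0769 0.1074] [1.2 1.1]
button [0.4293 0.1369 0.0869] [0.4 0.4]
deck_nr [0.3922 0.0974 0.0692] [0.8 0.7]
sp_tipL [ 0.4545 -0.1101  0.0161] [1.5 1.4]
sp_tipR [ 0.4537 -0.1343  0.0145] [1. 1.]
ro_tip [ 0.4551 -0.1751  0.0186] [0.1 0.1]
gl_tip [ 0.4538 -0.234   0.014 ] [0.2 0.2]
tray_nl [ 0.4315 -0.0791  0.0093] [0.2 0.2]
sp_hL [ 0.5229 -0.1126  0.0117] [0.6 0.6]
sp_hR [ 0.5213 -0.132   0.0199] [0.1 0.1]
ro_hL [ 0.52   -0.1662  0.0128] [1.1 1.1]
ro_hR [ 0.518  -0.1836  0.0231] [0.7 0.7]
gripn [ 0.5008 -0.0847  0.0287] [0.3 0.3]
bar nl [0.5484 0.1224 0.135 ]
nr [0.5461 0.1095 0.135 ]
fl [0.6256 0.1085 0.135 ]
fr [0.6228 0.0968 0.135 ]
cov_nl [0.4973 0.1766 0.109 ]
cov_nr [0.4787 0.0768 0.109 ]
deck nl [0.4067 0.1831 0.07  ]
deck nr [0.3917 0.0978 0.07  ]
```

```bash
python3 - <<'E'
from h import *
plan([.586,.1095,.16],down(-10.2),4)
E
```

```text
n 4
[1.7, 0.47, 2.82, -0.003, -0.001, 0.001]
[1.71, 0.46, 2.82, -0.003, -0.001, 0.001]
[1.71, 0.45, 2.82, -0.003, -0.001, 0.001]
[1.72, 0.44, 2.82, -0.003, -0.001, 0.001]
```

Emit:
send_rows --series '[{"tx":1.7,"ty":0.47,"tz":2.8,"wx":-0.003,"wy":0,"wz":0,"jaw":0.4},{"tx":1.7,"ty":0.46,"tz":2.8,"wx":-0.003,"wy":0,"wz":0,"jaw":0.4},{"tx":1.7,"ty":0.46,"tz":2.8,"wx":-0.003,"wy":0,"wz":0,"jaw":0.4},{"tx":1.7,"ty":0.45,"tz":2.8,"wx":-0.003,"wy":0,"wz":0,"jaw":0.4}]'

```text
t: 2.68
tool_pos: [0.5895, 0.1112, 0.1609]
tool_rot: [3.131, -0.262, 0.017]
contact_force: [-0.6, 0.1, 0.6]
opening: 0.0513
```

```bash
python3 - <<'E'
from h import *
status();plan([.586,.1095,.124],down(-10.2),2)
snap("wrist","w4")
E
```

```text
t2.67 pos [0.5895 0.1112 0.1609] yaw -9.57 z [ 0.011 -0.001 -1.   ] open 0.0513 F [-0.6  0.1  0.6] q [ 0.06  0.05  1.75 -0.    1.33  1.8 ]
n 2
[-0.18, 0.11, 1.84, -0.0, -0.005, 0.005]
[-0.17, 0.11, 1.84, -0.0, -0.005, 0.005]
```

View pics/w4.png

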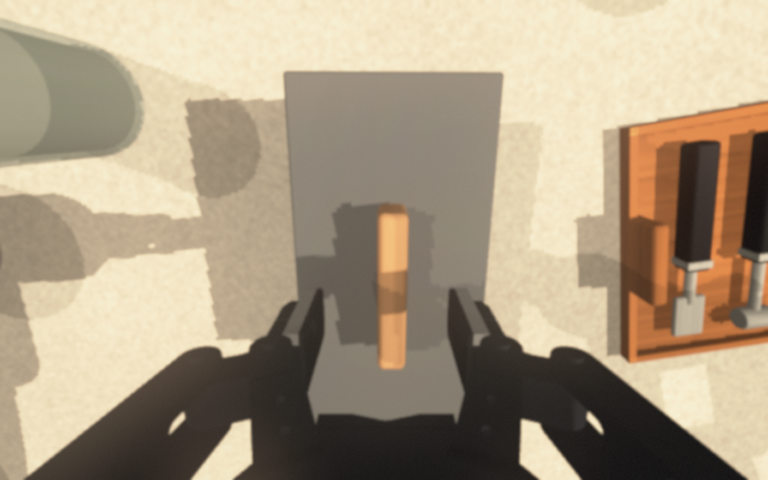

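Emit:
send_rows --series '[{"tx":-0.2,"ty":0.15,"tz":1.8,"wx":0,"wy":-0.005,"wz":0.005,"jaw":0.4},{"tx":-0.15,"ty":0.1,"tz":1.8,"wx":0,"wy":-0.005,"wz":0.005,"jaw":0.45},{"tx":0,"ty":0,"tz":0,"wx":0,"wy":0,"wz":0,"jaw":0.9},{"tx":0,"ty":0,"tz":0,"wx":0,"wy":0,"wz":0,"jaw":0.9},{"tx":0,"ty":0,"tz":0,"wx":0,"wy":0,"wz":0,"jaw":1}]' --squeeze 60

```text
t: 3.35
tool_pos: [0.5851, 0.1082, 0.1206]
tool_rot: [-3.129, 0.28, 0.002]
contact_force: [1.2, 0.3, -2.5]
opening: 0.0127
```

Emit:
send_rows --series '[{"tx":0,"ty":0,"tz":0,"wx":0,"wy":0,"wz":0,"jaw":1},{"tx":0,"ty":0,"tz":-0.5,"wx":0,"wy":0,"wz":0,"jaw":1},{"tx":0,"ty":0,"tz":-1,"wx":0,"wy":0,"wz":0,"jaw":1},{"tx":0,"ty":0,"tz":-2,"wx":0,"wy":0,"wz":0,"jaw":1}]'

```text
t: 3.85
tool_pos: [0.5819, 0.1081, 0.1529]
tool_rot: [3.128, -0.28, -0.016]
contact_force: [0.0, -0.6, -2.9]
opening: 0.0124
```

```bash
python3 - <<'E'
from h import *
status();
snap("wrist","w5")
E
```

```text
t3.85 pos [0.5819 0.1081 0.1529] yaw -10.23 z [-0.01  0.   -1.  ] open 0.0124 F [ 0.  -0.6 -2.9] q [0.06 0.05 1.77 0.   1.33 1.81]
```

View pics/w5.png

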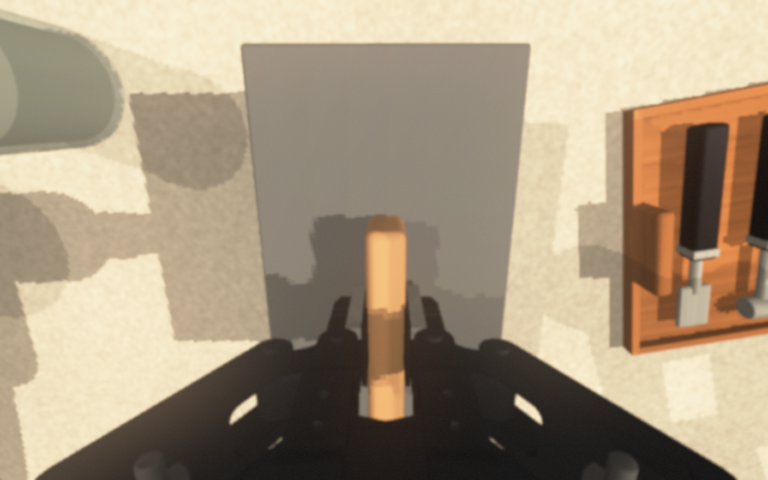

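```bash
python3 - <<'E'
from h import *
plan([.46,.31,.165],down(-10.2),5)
E
```

```text
n 5
[-3.16, -3.53, -0.14, 0.0, 0.001, -0.0]
[-3.16, -3.53, -0.14, 0.0, 0.001, -0.0]
[-3.16, -3.53, -0.15, 0.0, 0.001, -0.0]
[-3.16, -3.53, -0.15, 0.0, 0.001, -0.0]
[-3.16, -3.53, -0.15, 0.0, 0.001, -0.0]
```

Emit:
send_rows --series '[{"tx":-1,"ty":-3.5,"tz":-0.7,"wx":0,"wy":0.002,"wz":0,"jaw":1},{"tx":-3.5,"ty":-3.5,"tz":-0.2,"wx":0,"wy":0.002,"wz":0,"jaw":1},{"tx":-3.5,"ty":-3.5,"tz":0,"wx":0,"wy":0.002,"wz":0,"jaw":1},{"tx":-3.5,"ty":-3.5,"tz":0,"wx":0,"wy":0.002,"wz":0,"jaw":1},{"tx":-3.5,"ty":-3.5,"tz":0,"wx":0,"wy":0.002,"wz":0,"jaw":1}]'

```text
t: 4.53
tool_pos: [0.4704, 0.3111, 0.1743]
tool_rot: [-3.124, 0.291, -0.03]
contact_force: [0.2, -0.0, -3.1]
opening: 0.0132
```

```bash
python3 - <<'E'
from h import *
status();
snap("wrist","w6");snap("scene","s6");plan([.46,.31,.033],down(-10.2),5)
E
```

```text
t4.53 pos [0.4704 0.3111 0.1743] yaw -10.65 z [ 0.02   0.002 -1.   ] open 0.0132 F [ 0.2 -0.  -3.1] q [ 0.46 -0.05  1.83 -0.01  1.34  2.21]
n 5
[-0.21, 0.11, 2.82, -0.001, -0.003, -0.0]
[-0.2, 0.11, 2.82, -0.001, -0.003, -0.0]
[-0.19, 0.1, 2.82, -0.001, -0.003, -0.0]
[-0.18, 0.1, 2.82, -0.001, -0.003, -0.0]
[-0.17, 0.1, 2.82, -0.001, -0.003, -0.0]
```

View pics/w6.png

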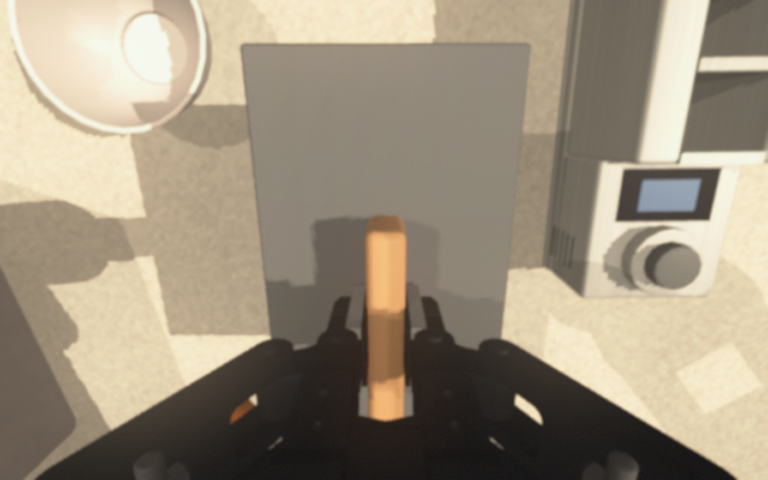

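View pics/s6.png

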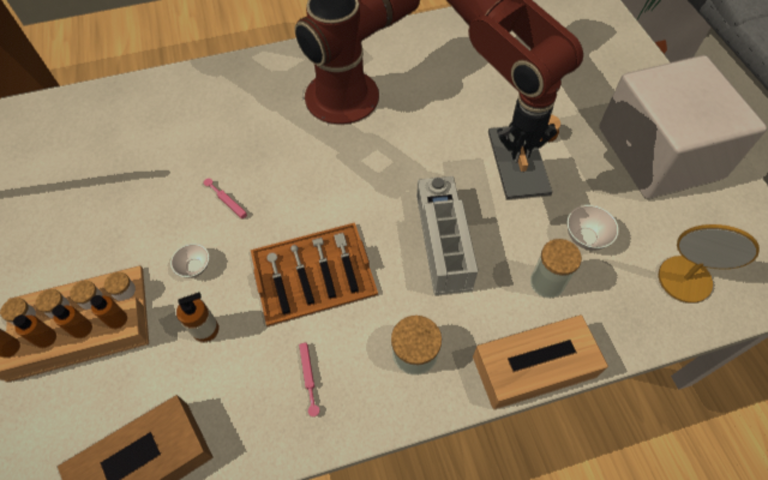

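Emit:
send_rows --series '[{"tx":-0.3,"ty":0.1,"tz":2.8,"wx":0,"wy":-0.01,"wz":0,"jaw":1},{"tx":-0.3,"ty":0.1,"tz":2.8,"wx":0,"wy":-0.005,"wz":0,"jaw":1},{"tx":-0.2,"ty":0.1,"tz":2.8,"wx":0,"wy":-0.003,"wz":0,"jaw":1},{"tx":0,"ty":0,"tz":2.8,"wx":0,"wy":0,"wz":0,"jaw":1},{"tx":0,"ty":0,"tz":1.5,"wx":0,"wy":0,"wz":0,"jaw":1}]'

```text
t: 5.25
tool_pos: [0.4667, 0.3138, 0.0515]
tool_rot: [-3.117, 0.279, -0.018]
contact_force: [0.4, -0.1, -2.8]
opening: 0.0127
```

Emit:
send_rows --series '[{"tx":0,"ty":0,"tz":0.5,"wx":0,"wy":0,"wz":0,"jaw":1},{"tx":0,"ty":0,"tz":0.3,"wx":0,"wy":0,"wz":0,"jaw":1}]'

```text
t: 5.5
tool_pos: [0.4678, 0.3137, 0.044]
tool_rot: [-3.116, 0.28, -0.02]
contact_force: [-0.3, 0.6, -3.3]
opening: 0.0129
```

```bash
python3 - <<'E'
from h import *
status();
E
```

```text
t5.50 pos [0.4678 0.3137 0.044 ] yaw -10.27 z [ 0.014  0.012 -1.   ] open 0.0129 F [-0.3  0.6 -3.3] q [0.46 0.11 1.91 0.   1.11 2.2 ]
```

Emit:
send_rows --series '[{"tx":0,"ty":0,"tz":0.8,"wx":0.012,"wy":-0.014,"wz":0,"jaw":1},{"tx":0,"ty":0,"tz":0.4,"wx":0,"wy":0,"wz":0,"jaw":1},{"tx":0,"ty":0,"tz":0.3,"wx":0,"wy":0,"wz":0,"jaw":1},{"tx":0,"ty":0,"tz":0,"wx":0,"wy":0,"wz":0,"jaw":1}]'

```text
t: 6.0
tool_pos: [0.4695, 0.3146, 0.0302]
tool_rot: [-3.1, 0.278, -0.003]
contact_force: [0.9, 0.0, -3.0]
opening: 0.0126
```

Emit:
send_rows --series '[{"tx":0,"ty":0,"tz":0.1,"wx":-0.024,"wy":0,"wz":0,"jaw":1},{"tx":0,"ty":0,"tz":0.2,"wx":0,"wy":0,"wz":0,"jaw":1},{"tx":0,"ty":0,"tz":0,"wx":0,"wy":0,"wz":0,"jaw":1}]'

```text
t: 6.38
tool_pos: [0.47, 0.3151, 0.0278]
tool_rot: [-3.125, 0.28, -0.001]
contact_force: [0.3, 0.0, -2.7]
opening: 0.0129
```

```bash
python3 - <<'E'
from h import *
status();
E
```

```text
t6.38 pos [0.47   0.3151 0.0278] yaw -10.23 z [ 0.001  0.004 -1.   ] open 0.0129 F [ 0.3  0.  -2.7] q [0.46 0.14 1.9  0.   1.09 2.21]
```

Still unloaded by nothing, so I'll keep lowering slowly.

Emit:
send_rows --series '[{"tx":0,"ty":0,"tz":0.2,"wx":0,"wy":0,"wz":0,"jaw":1},{"tx":0,"ty":0,"tz":0.2,"wx":0,"wy":0,"wz":0,"jaw":1}]'

```text
t: 6.62
tool_pos: [0.4701, 0.3153, 0.0275]
tool_rot: [-3.128, 0.279, 0.003]
contact_force: [-7.9, -4.5, 13.5]
opening: 0.0128
```

Emit:
send_rows --series '[{"tx":0,"ty":0,"tz":-0.1,"wx":0,"wy":0,"wz":0,"jaw":0.6},{"tx":0,"ty":0,"tz":0,"wx":0,"wy":0,"wz":0,"jaw":0.5},{"tx":0,"ty":0,"tz":0,"wx":0,"wy":0,"wz":0,"jaw":0.5},{"tx":0,"ty":0,"tz":-3,"wx":0,"wy":0,"wz":0,"jaw":0.5},{"tx":0,"ty":0,"tz":-6,"wx":0,"wy":0,"wz":0,"jaw":0.5}]'

```text
t: 7.25
tool_pos: [0.4675, 0.3136, 0.1153]
tool_rot: [3.126, -0.279, -0.014]
contact_force: [1.4, 0.6, 1.0]
opening: 0.0426
```

Emit:
send_rows --series '[{"tx":0,"ty":0,"tz":-6,"wx":0,"wy":0,"wz":0,"jaw":0.5},{"tx":0,"ty":1,"tz":-6,"wx":0,"wy":0,"wz":0,"jaw":0.5},{"tx":0,"ty":5,"tz":-2,"wx":0,"wy":0,"wz":0,"jaw":0.5},{"tx":0,"ty":5,"tz":0,"wx":0,"wy":0,"wz":0,"jaw":0.5},{"tx":0,"ty":5,"tz":0,"wx":0,"wy":0,"wz":0,"jaw":0.5}]'

```text
t: 7.88
tool_pos: [0.4427, 0.1555, 0.2671]
tool_rot: [-3.128, 0.27, -0.006]
contact_force: [1.5, 0.0, -0.7]
opening: 0.0426
```

```bash
python3 - <<'E'
from h import *
status();
snap("wrist","w7");snap("scene","s7")
E
```

```text
t7.88 pos [0.4427 0.1555 0.2671] yaw -9.88 z [ 0.004  0.002 -1.   ] open 0.0426 F [ 1.5  0.  -0.7] q [ 0.18 -0.35  1.93  0.    1.55  1.92]
```

View pics/w7.png

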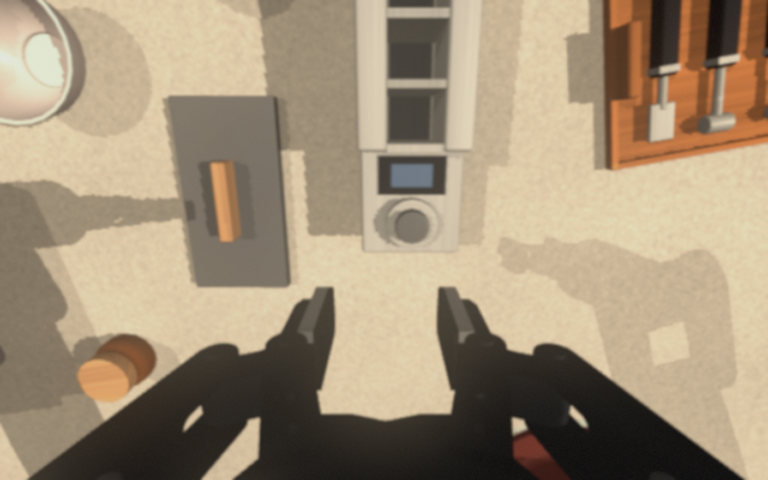

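View pics/s7.png

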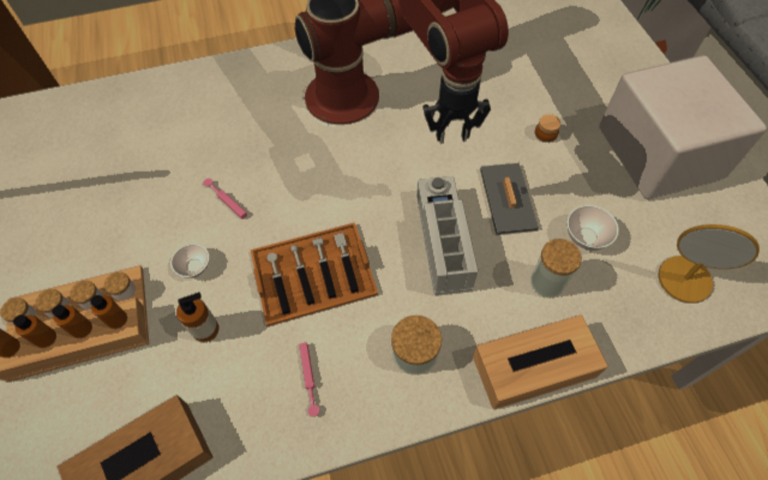

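```bash
python3 - <<'E'
import numpy as np
from scipy.optimize import least_squares
D=np.array([(.053356,1.61431,.6244,.24105),(-.48,2.03,.4218,.2643),(-.18,1.78,.5371,.2731),(.05,1.75,.5999,.1609),(.05,1.77,.5919,.1529),(-.05,1.83,.564,.1743),(.11,1.91,.5633,.044),(.14,1.90,.566,.0278),(-.35,1.93,.4692,.2671)])
def f(p):
    a0,d,L1,L2,c=p;q2,q3,r,z=D.T
    return np.r_[a0+L1*np.sin(q2)+L2*np.sin(q2+q3+c)-r,d+L1*np.cos(q2)+L2*np.cos(q2+q3+c)-z]
s=least_squares(f,[0.05,0.1,.4,.45,0]);print(s.x.round(3),(s.fun*1000).round(1))
# effort sanity & FK
E
```

```text
[ 0.008 -0.033  0.418  0.612  0.142] [ 0.4  0.6 -1.  -0.8  2.6 -2.4 -1.4  1.4  0.4 -1.3 -0.4  1.   1.8 -1.5
 -0.1 -2.3  2.3  0.5]
```

```bash
python3 - <<'E'
from h import *
plan([.49,-.02,.27],down(87),10)
E
```

```text
n 10
[0.77, 1.62, -0.03, 0.0, -0.0, -0.17]
[0.49, 1.73, -0.03, 0.0, -0.0, -0.17]
[0.19, 1.79, -0.03, 0.0, -0.0, -0.17]
[-0.12, 1.8, -0.03, 0.0, -0.0, -0.17]
[-0.42, 1.75, -0.03, 0.0, -0.0, -0.17]
[-0.71, 1.65, -0.03, 0.0, -0.0, -0.17]
[-0.98, 1.51, -0.03, 0.0, -0.0, -0.17]
[-1.22, 1.33, -0.03, 0.0, -0.0, -0.17]
[-1.42, 1.1, -0.03, 0.0, -0.0, -0.17]
[-1.59, 0.84, -0.03, 0.0, -0.0, -0.17]
```

Emit:
send_rows --series '[{"tx":0.8,"ty":1.6,"tz":0,"wx":0,"wy":0,"wz":-0.18,"jaw":0.5},{"tx":0.5,"ty":1.7,"tz":0,"wx":0,"wy":0,"wz":-0.18,"jaw":0.5},{"tx":0.2,"ty":1.8,"tz":0,"wx":0,"wy":0,"wz":-0.18,"jaw":0.5},{"tx":-0.1,"ty":1.8,"tz":0,"wx":0,"wy":0,"wz":-0.18,"jaw":0.5},{"tx":-0.4,"ty":1.75,"tz":0,"wx":0,"wy":0,"wz":-0.18,"jaw":0.5}]'

```text
t: 8.6
tool_pos: [0.4707, 0.0677, 0.266]
tool_rot: [-2.92, -1.155, -0.008]
contact_force: [0.8, 0.3, 0.4]
opening: 0.0431
```

Emit:
send_rows --series '[{"tx":-0.7,"ty":1.65,"tz":0,"wx":0,"wy":0,"wz":-0.18,"jaw":0.5},{"tx":-1.0,"ty":1.5,"tz":0,"wx":0,"wy":0,"wz":-0.18,"jaw":0.5},{"tx":-1.2,"ty":1.3,"tz":0,"wx":0,"wy":0,"wz":-0.18,"jaw":0.5},{"tx":-1.4,"ty":1.1,"tz":0,"wx":0,"wy":0,"wz":-0.18,"jaw":0.5},{"tx":-1.6,"ty":0.8,"tz":0,"wx":0,"wy":0,"wz":-0.18,"jaw":0.5}]'

```text
t: 9.22
tool_pos: [0.5055, -0.0154, 0.2643]
tool_rot: [-2.089, -2.346, -0.01]
contact_force: [0.2, 1.2, -0.2]
opening: 0.0429
```

```bash
python3 - <<'E'
from h import *
status();plan([.53,-.2,.27],down(178.5))
E
```

```text
t9.22 pos [ 0.5055 -0.0154  0.2643] yaw 96.62 z [ 0.004  0.005 -1.   ] open 0.0429 F [ 0.2  1.2 -0.2] q [-0.18 -0.25  1.86  0.01  1.53 -0.3 ]
n 9
[-2.07, 0.03, -0.07, 0.001, -0.0, -0.159]
[-2.05, -0.29, -0.07, 0.001, -0.0, -0.159]
[-1.98, -0.61, -0.07, 0.001, -0.0, -0.159]
[-1.85, -0.92, -0.07, 0.001, -0.0, -0.159]
[-1.68, -1.2, -0.07, 0.001, -0.0, -0.159]
[-1.47, -1.45, -0.07, 0.001, -0.0, -0.159]
[-1.23, -1.67, -0.07, 0.001, -0.0, -0.159]
[-0.95, -1.84, -0.07, 0.001, -0.0, -0.159]
[-0.64, -1.97, -0.07, 0.001, -0.0, -0.159]
```

Emit:
send_rows --series '[{"tx":-2.1,"ty":0,"tz":-0.1,"wx":0,"wy":0,"wz":-0.158,"jaw":0.5},{"tx":-2.05,"ty":-0.3,"tz":-0.1,"wx":0,"wy":0,"wz":-0.158,"jaw":0.5},{"tx":-2.0,"ty":-0.6,"tz":-0.1,"wx":0,"wy":0,"wz":-0.158,"jaw":0.5},{"tx":-1.85,"ty":-0.9,"tz":-0.1,"wx":0,"wy":0,"wz":-0.158,"jaw":0.5},{"tx":-1.7,"ty":-1.2,"tz":-0.1,"wx":0,"wy":0,"wz":-0.158,"jaw":0.5}]'

```text
t: 9.85
tool_pos: [0.5224, -0.1189, 0.2668]
tool_rot: [0.981, 2.984, 0.012]
contact_force: [-0.4, -0.3, 0.3]
opening: 0.0425
```

Emit:
send_rows --series '[{"tx":-1.5,"ty":-1.45,"tz":0,"wx":0,"wy":0,"wz":-0.158,"jaw":0.5},{"tx":-1.2,"ty":-1.7,"tz":0,"wx":0,"wy":0,"wz":-0.158,"jaw":0.5},{"tx":-1.0,"ty":-1.85,"tz":0,"wx":0,"wy":0,"wz":-0.158,"jaw":0.5},{"tx":-0.6,"ty":-2.0,"tz":0,"wx":0,"wy":0,"wz":-0.158,"jaw":0.5},{"tx":0,"ty":0,"tz":0,"wx":0,"wy":0,"wz":0,"jaw":0.5}]'

```text
t: 10.48
tool_pos: [0.5381, -0.2026, 0.2639]
tool_rot: [-0.028, 3.14, 0.016]
contact_force: [-0.3, 0.6, 0.4]
opening: 0.0429
```

```bash
python3 - <<'E'
from h import *
status();snap("wrist","w8")
E
```

```text
t10.47 pos [ 0.5381 -0.2026  0.2639] yaw -178.99 z [ 0.002  0.01  -1.   ] open 0.0429 F [-0.3  0.6  0.4] q [-0.49 -0.08  1.71  0.01  1.52 -2.08]
```

View pics/w8.png

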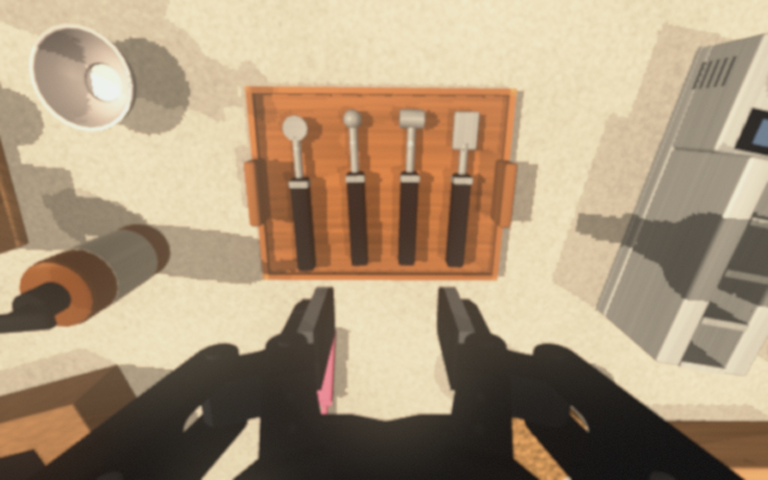

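```bash
cat > m3.py <<'E'
from h import *
import sys
nm=sys.argv[1]
im,c=pickle.load(open(nm+".pkl","rb"))
hsv=cv2.cvtColor(im,cv2.COLOR_RGB2HSV)
m=((hsv[:,:,2]<75)&(np.arange(400)[:,None]<235)).astype(np.uint8)
n,l,st,ce=cv2.connectedComponentsWithStats(m)
for i in range(1,n):
    if 700<st[i,4]<4000:
        cs,_=cv2.findContours((l==i).astype(np.uint8),cv2.RETR_EXTERNAL,cv2.CHAIN_APPROX_NONE)
        bx=cv2.boxPoints(cv2.minAreaRect(cs[0]))
        W=np.array([onz(c,u,v,.018) for u,v in bx])
        # long axis
        e=[(np.linalg.norm(W[(j+1)%4]-W[j]),j) for j in range(4)]
        j=max(e)[1]; a=(W[j]+W[(j+3)%4])/2;b=(W[(j+1)%4]+W[(j+2)%4])/2
        if a[0]<b[0]:a,b=b,a
        print(st[i],"butt",a[:2].round(4),"neck",b[:2].round(4),"len %.4f wid %.4f yaw %.1f"%(np.linalg.norm(a-b),sorted(e)[0][0],np.degrees(np.arctan2(a[1]-b[1],a[0]-b[0]))))
E
python3 m3.py w8
```

```text
[245 158  17  65 701] butt [ 0.6161 -0.284 ] neck [ 0.5324 -0.2864] len 0.0837 wid 0.0157 yaw 1.6
```

```bash
python3 - <<'E'
from h import *
im,c=pickle.load(open("w8.pkl","rb"));crop(im,200,435,65,240,3.4,"pics/w8c.png")
E
```

```text
(no output)
```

View pics/w8c.png

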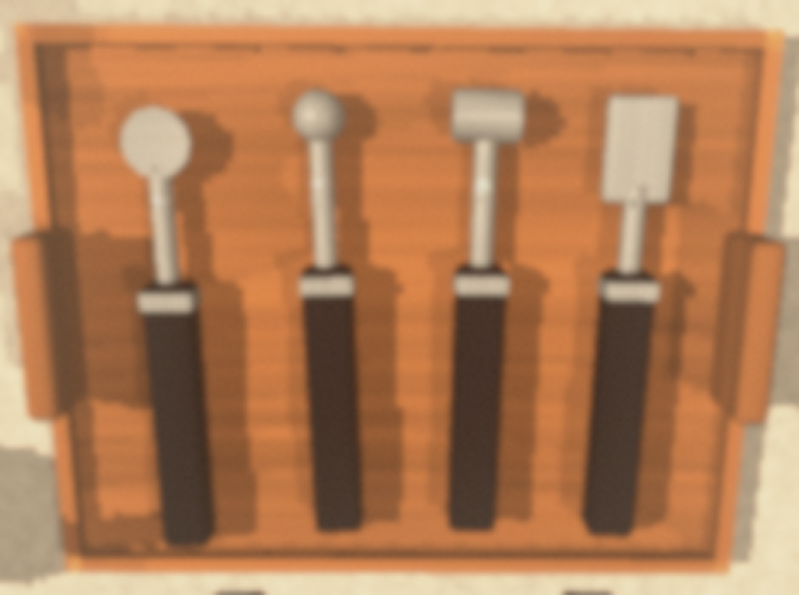

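```bash
cat > m4.py <<'E'
from h import *
im,c=pickle.load(open("w8.pkl","rb"))
k=lambda x,y,z:onz(c,(x+.5)/3.4-.5+200,(y+.5)/3.4-.5+65,z)
for n,a,b in [("scoop",(167,290),(188,542)),("globe",(327,275),(339,529)),("roller",(482,275),(473,528)),("spatula",(631,280),(609,534))]:
    A=k(*a,.023);B=k(*b,.023);print(n,"neck",A.round(4),"butt",B.round(4),"len %.4f"%np.linalg.norm(A-B),"yaw %.1f"%np.degrees(np.arctan2(*(B-A)[[1,0]])))
for u in [(17,28),(782,34),(727,569),(68,570)]: print("tray",k(*u,.013).round(4))
E
python3 m4.py
```

```text
scoop neck [ 0.5214 -0.2869  0.023 ] butt [ 0.6166 -0.2837  0.023 ] len 0.0952 yaw 1.9
globe neck [ 0.5153 -0.2307  0.023 ] butt [ 0.6105 -0.2267  0.023 ] len 0.0953 yaw 2.4
roller neck [ 0.5144 -0.1763  0.023 ] butt [ 0.6094 -0.1762  0.023 ] len 0.0950 yaw 0.1
spatula neck [ 0.5152 -0.1238  0.023 ] butt [ 0.6111 -0.1247  0.023 ] len 0.0959 yaw -0.5
tray [ 0.4356 -0.335   0.013 ]
tray [ 0.4327 -0.0768  0.013 ]
tray [ 0.6291 -0.075   0.013 ]
tray [ 0.6331 -0.3331  0.013 ]
```

```bash
cat >> h.py <<'E'
def lying(yaw,phi=50): return down(180+yaw)@Ro.from_euler("y",phi,degrees=True).as_matrix()
def upright(yaw,phi=50): return down(180+yaw)@Ro.from_euler("y",phi-90,degrees=True).as_matrix()
E
python3 - <<'E'
from h import *
print(lying(0).round(2));print(upright(0).round(2))
plan([.582,-.1245,.10],lying(-.5),6)
E
```

```text
[[-0.64  0.   -0.77]
 [ 0.    1.    0.  ]
 [ 0.77  0.   -0.64]]
[[-0.77  0.    0.64]
 [ 0.    1.   -0.  ]
 [-0.64  0.   -0.77]]
n 6
[-0.75, 1.25, 2.75, -0.0, 0.146, 0.005]
[-1.14, 1.25, 2.61, -0.0, 0.146, 0.005]
[-1.5, 1.26, 2.42, -0.0, 0.146, 0.005]
[-1.82, 1.26, 2.17, -0.0, 0.146, 0.005]
[-2.11, 1.27, 1.89, -0.0, 0.146, 0.005]
[-2.36, 1.28, 1.56, -0.0, 0.146, 0.005]
```

Emit:
send_rows --series '[{"tx":-0.75,"ty":1.25,"tz":2.75,"wx":0,"wy":0.146,"wz":0.005,"jaw":0.5},{"tx":-1.15,"ty":1.25,"tz":2.6,"wx":0,"wy":0.146,"wz":0.005,"jaw":0.5},{"tx":-1.5,"ty":1.25,"tz":2.4,"wx":0,"wy":0.146,"wz":0.005,"jaw":0.5},{"tx":-1.8,"ty":1.25,"tz":2.2,"wx":0,"wy":0.146,"wz":0.005,"jaw":0.5},{"tx":-2.1,"ty":1.3,"tz":1.9,"wx":0,"wy":0.146,"wz":0.005,"jaw":0.5}]'

```text
t: 11.15
tool_pos: [0.5779, -0.1332, 0.1313]
tool_rot: [-0.024, -2.406, 0.006]
contact_force: [0.1, 0.0, 0.9]
opening: 0.0425
```

```bash
python3 - <<'E'
from h import *
status();plan([.582,-.1245,.07],lying(-.5))
E
```

```text
t11.15 pos [ 0.5779 -0.1332  0.1313] yaw 178.51 z [-0.671  0.002 -0.741] open 0.0425 F [0.1 0.  0.9] q [-0.27  0.53  1.35 -0.19  1.97 -1.83]
n 2
[-2.2, 0.47, 2.13, -0.001, 0.068, -0.006]
[-2.34, 0.45, 1.98, -0.001, 0.068, -0.006]
```

Emit:
send_rows --series '[{"tx":-2.2,"ty":0.5,"tz":2.1,"wx":0,"wy":0.068,"wz":-0.005,"jaw":0.5},{"tx":-2.3,"ty":0.45,"tz":2.0,"wx":0,"wy":0.068,"wz":-0.005,"jaw":0.5},{"tx":0,"ty":0,"tz":0,"wx":0,"wy":0,"wz":0,"jaw":0.55}]'

```text
t: 11.52
tool_pos: [0.5808, -0.1183, 0.0628]
tool_rot: [-0.012, -2.257, 0.004]
contact_force: [-0.5, 0.3, -0.3]
opening: 0.0384
```

```bash
python3 - <<'E'
from h import *
status();snap("wrist","w9");plan([.582,-.1245,.024],lying(-.5),3)
E
```

```text
t11.53 pos [ 0.5808 -0.1183  0.0628] yaw 179.11 z [-0.774  0.001 -0.633] open 0.0384 F [-0.5  0.3 -0.3] q [-0.24  0.7   1.29 -0.21  2.02 -1.81]
n 3
[-1.07, -0.18, 0.88, -0.002, -0.003, -0.002]
[-1.07, -0.18, 0.88, -0.002, -0.003, -0.002]
[-1.06, -0.18, 0.88, -0.002, -0.003, -0.002]
```

View pics/w9.png

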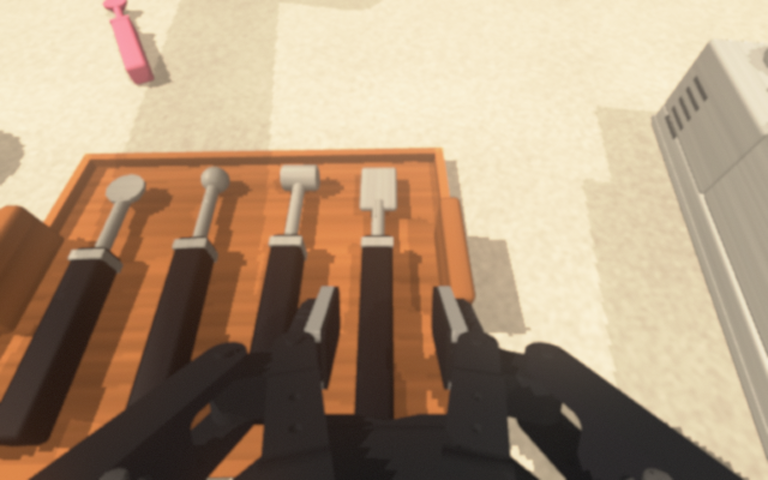

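Emit:
send_rows --series '[{"tx":-1.05,"ty":-0.2,"tz":0.9,"wx":0,"wy":0,"wz":0,"jaw":0.6},{"tx":-1.05,"ty":-0.2,"tz":0.9,"wx":0,"wy":-0.005,"wz":0,"jaw":0.6},{"tx":-0.8,"ty":-0.2,"tz":0.65,"wx":0,"wy":0,"wz":0,"jaw":0.6},{"tx":0,"ty":0,"tz":0,"wx":0,"wy":0,"wz":0,"jaw":0.6}]'

```text
t: 12.08
tool_pos: [0.5842, -0.1267, 0.0313]
tool_rot: [-0.017, -2.277, 0.009]
contact_force: [0.2, -0.2, 0.6]
opening: 0.0339
```

```bash
python3 - <<'E'
from h import *
status();plan([.582,-.1245,.022],lying(-.5),1)
E
```

```text
t12.07 pos [ 0.5842 -0.1267  0.0313] yaw 178.67 z [-0.761 -0.001 -0.649] open 0.0339 F [ 0.2 -0.2  0.6] q [-0.25  0.73  1.28 -0.21  1.97 -1.8 ]
n 1
[-0.56, 0.22, 0.77, -0.008, 0.008, -0.009]
```

Emit:
send_rows --series '[{"tx":-0.5,"ty":0.15,"tz":0.65,"wx":-0.008,"wy":0.008,"wz":0,"jaw":0.6},{"tx":0,"ty":0,"tz":0,"wx":0,"wy":0,"wz":0,"jaw":0.7},{"tx":0,"ty":0,"tz":0,"wx":0,"wy":0,"wz":0,"jaw":0.85},{"tx":0,"ty":0,"tz":0,"wx":0,"wy":0,"wz":0,"jaw":1},{"tx":0,"ty":0,"tz":0,"wx":0,"wy":0,"wz":0,"jaw":1}]' --squeeze 70

```text
t: 12.7
tool_pos: [0.5833, -0.1255, 0.024]
tool_rot: [-0.022, -2.271, -0.0]
contact_force: [-0.0, 0.4, -0.0]
opening: 0.0158
```

```bash
python3 - <<'E'
from h import *
status();snap("wrist","w10")
E
```

```text
t12.70 pos [ 0.5833 -0.1255  0.024 ] yaw 178.60 z [-0.764  0.007 -0.645] open 0.0158 F [-0.   0.4 -0. ] q [-0.25  0.75  1.28 -0.2   1.96 -1.8 ]
```

View pics/w10.png

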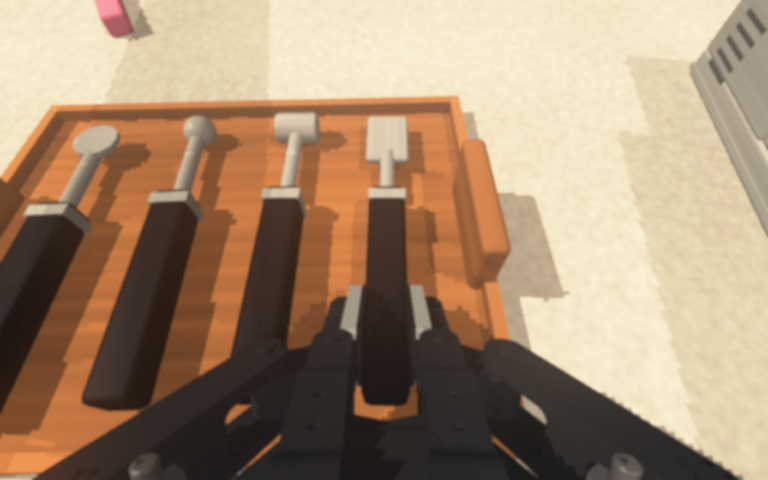

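```bash
python3 - <<'E'
from h import *
im,c=pickle.load(open("w7.pkl","rb"));k=lambda x,y,z:onz(c,(x+.5)/1.2-.5,(y+.5)/1.2-.5,z)
for u in [(358,149),(474,150),(387,144),(446,144),(388,87),(447,87),(388,80),(448,80),(388,18),(450,17),(388,9),(450,8)]: print(u,k(*u,.105).round(4))
cy=np.radians(-10.2);o=np.array([.586,.1095]);x=np.array([np.cos(cy),np.sin(cy)])
for d in (-.069,-.023,.023,.069): print(d,(o+d*x).round(4))
plan([.5,-.12,.3],upright(-5),10)
crop(im,280,420,0,220,3,"pics/w7c.png")
E
```

```text
(358, 149) [0.5007 0.1675 0.105 ]
(474, 150) [0.4847 0.0797 0.105 ]
(387, 144) [0.5006 0.1449 0.105 ]
(446, 144) [0.4929 0.1003 0.105 ]
(388, 87) [0.5406 0.1372 0.105 ]
(447, 87) [0.5332 0.0945 0.105 ]
(388, 80) [0.5453 0.1364 0.105 ]
(448, 80) [0.5378 0.0932 0.105 ]
(388, 18) [0.5851 0.1296 0.105 ]
(450, 17) [0.5782 0.0867 0.105 ]
(388, 9) [0.5906 0.1286 0.105 ]
(450, 8) [0.5838 0.086  0.105 ]
-0.069 [0.5181 0.1217]
-0.023 [0.5634 0.1136]
0.023 [0.6086 0.1054]
0.069 [0.6539 0.0973]
n 10
[2.65, 0.02, -1.14, -0.001, -0.157, 0.008]
[2.44, 0.0, -1.54, -0.001, -0.157, 0.008]
[2.17, -0.01, -1.9, -0.001, -0.157, 0.008]
[1.84, -0.02, -2.22, -0.001, -0.157, 0.008]
[1.47, -0.03, -2.48, -0.001, -0.157, 0.008]
[1.07, -0.04, -2.68, -0.001, -0.157, 0.008]
[0.64, -0.04, -2.81, -0.001, -0.157, 0.008]
[0.19, -0.04, -2.88, -0.001, -0.157, 0.008]
[-0.26, -0.04, -2.87, -0.001, -0.157, 0.008]
[-0.71, -0.03, -2.79, -0.001, -0.157, 0.008]
```

View pics/w7c.png

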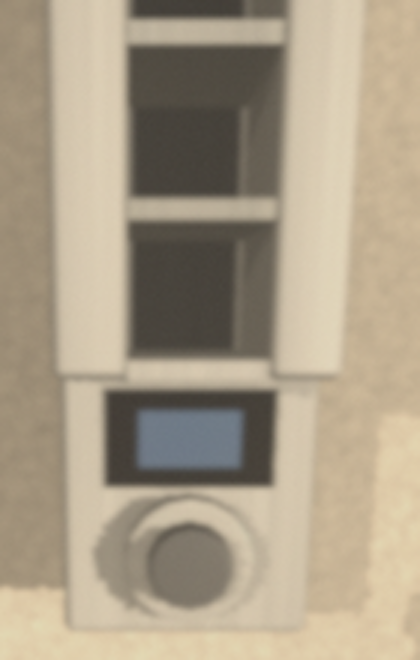

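Emit:
send_rows --series '[{"tx":2.65,"ty":0,"tz":-1.15,"wx":0,"wy":-0.157,"wz":0.008,"jaw":1},{"tx":2.45,"ty":0,"tz":-1.55,"wx":0,"wy":-0.157,"wz":0.008,"jaw":1},{"tx":2.2,"ty":0,"tz":-1.9,"wx":0,"wy":-0.157,"wz":0.008,"jaw":1},{"tx":1.85,"ty":0,"tz":-2.2,"wx":0,"wy":-0.157,"wz":0.008,"jaw":1},{"tx":1.5,"ty":0,"tz":-2.5,"wx":0,"wy":-0.157,"wz":0.008,"jaw":1}]'

```text
t: 13.38
tool_pos: [0.5398, -0.1217, 0.1596]
tool_rot: [-0.079, -3.07, 0.034]
contact_force: [0.2, 0.1, 0.5]
opening: 0.0161
```

```bash
python3 - <<'E'
from h import *
status();plan([.5,-.12,.3],upright(-5),6)
E
```

```text
t13.38 pos [ 0.5398 -0.1217  0.1596] yaw 177.00 z [-0.071 -0.02  -0.997] open 0.0161 F [0.2 0.1 0.5] q [-0.34 -0.01  1.82 -0.04  1.39 -1.85]
n 6
[0.83, -0.06, -2.29, -0.002, -0.128, 0.007]
[0.53, -0.06, -2.37, -0.002, -0.128, 0.007]
[0.22, -0.06, -2.42, -0.002, -0.128, 0.007]
[-0.09, -0.06, -2.43, -0.002, -0.128, 0.007]
[-0.4, -0.05, -2.4, -0.002, -0.128, 0.007]
[-0.7, -0.04, -2.33, -0.002, -0.128, 0.007]
```

Emit:
send_rows --series '[{"tx":0.8,"ty":0,"tz":-2.4,"wx":0,"wy":-0.15,"wz":0,"jaw":1},{"tx":0.5,"ty":0,"tz":-2.5,"wx":0,"wy":-0.15,"wz":0,"jaw":1},{"tx":0.2,"ty":0,"tz":-2.5,"wx":0,"wy":-0.15,"wz":0,"jaw":1},{"tx":-0.2,"ty":0,"tz":-2.5,"wx":0,"wy":-0.15,"wz":0,"jaw":1},{"tx":-0.6,"ty":0,"tz":-2.5,"wx":0,"wy":-0.15,"wz":0,"jaw":1}]'

```text
t: 14.0
tool_pos: [0.5009, -0.1158, 0.2878]
tool_rot: [0.047, 2.433, -0.056]
contact_force: [-0.2, -0.9, -0.9]
opening: 0.016
```

```bash
python3 - <<'E'
from h import *
status();snap("wrist","w11");plan([.643,.094,.3],upright(8))
E
```

```text
t14.00 pos [ 0.5009 -0.1158  0.2878] yaw 178.55 z [ 0.649 -0.053 -0.759] open 0.0160 F [-0.2 -0.9 -0.9] q [-0.52 -0.72  2.24  0.34  0.98 -2.15]
n 5
[-2.23, 4.32, 1.48, -0.029, 0.003, -0.025]
[-2.34, 4.22, 1.6, -0.029, 0.003, -0.025]
[-2.45, 4.11, 1.72, -0.029, 0.003, -0.025]
[-2.55, 4.0, 1.83, -0.029, 0.003, -0.025]
[-2.66, 3.88, 1.94, -0.029, 0.003, -0.025]
```

View pics/w11.png

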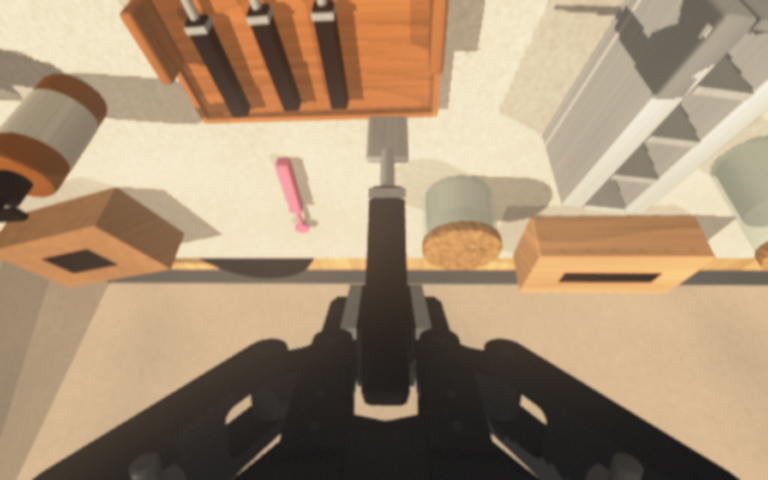

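Emit:
send_rows --series '[{"tx":-2.4,"ty":4.4,"tz":1.3,"wx":-0.029,"wy":0.003,"wz":-0.025,"jaw":1},{"tx":-2.5,"ty":4.3,"tz":1.5,"wx":-0.029,"wy":0.003,"wz":-0.025,"jaw":1},{"tx":-2.55,"ty":4.15,"tz":1.7,"wx":-0.029,"wy":0.003,"wz":-0.025,"jaw":1},{"tx":-2.6,"ty":4.0,"tz":1.8,"wx":-0.029,"wy":0.003,"wz":-0.025,"jaw":1},{"tx":-2.7,"ty":3.9,"tz":1.9,"wx":-0.029,"wy":0.003,"wz":-0.025,"jaw":1}]'

```text
t: 14.68
tool_pos: [0.6465, 0.0988, 0.3043]
tool_rot: [-0.168, 2.447, 0.055]
contact_force: [-0.1, -0.8, 0.4]
opening: 0.0161
```

```bash
python3 - <<'E'
from h import *
status();snap("wrist","w12");snap("scene","s12");snap("top","t12");plan([.643,.094,.28],upright(8))
E
```

```text
t14.68 pos [0.6465 0.0988 0.3043] yaw -172.05 z [ 0.631  0.083 -0.771] open 0.0161 F [-0.1 -0.8  0.4] q [ 0.   -0.3   1.93  0.11  0.82 -1.75]
n 1
[1.79, -0.44, 1.56, -0.004, -0.01, 0.0]
```

View pics/w12.png

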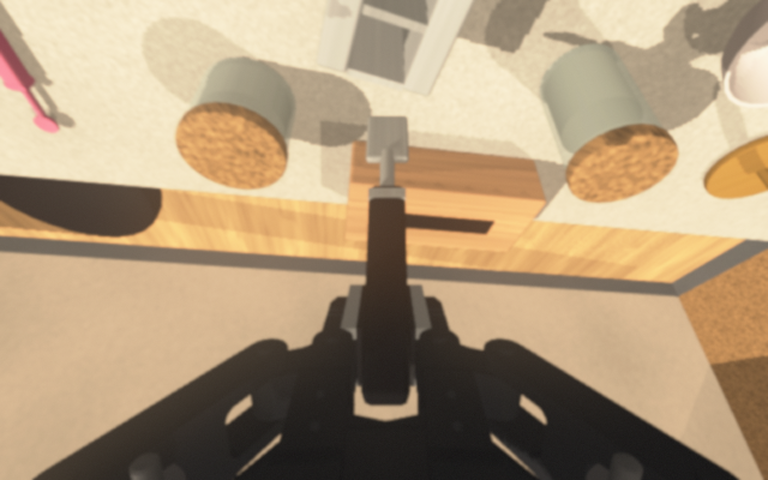

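View pics/s12.png

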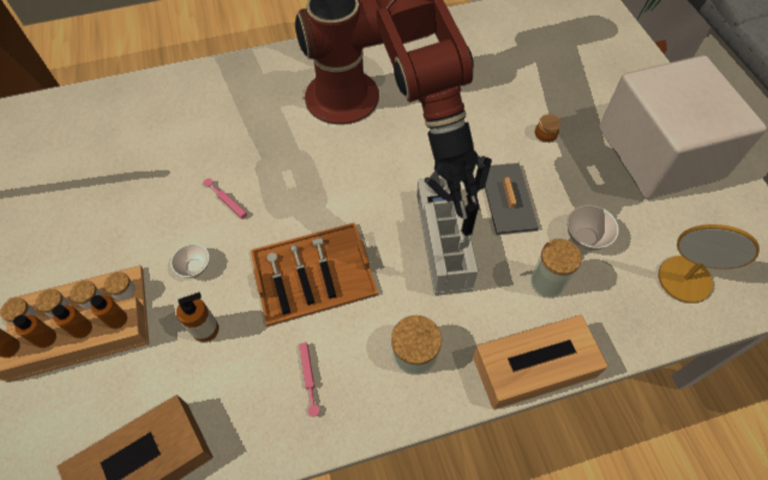

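```bash
cat > tip.py <<'E'
from h import *
import sys
# args: pkl, px,py (1.2 scale), butt px
nm=sys.argv[1];im,c=pickle.load(open(nm+".pkl","rb"));p,R,o=pose()
k=lambda x,y:(c,(x+.5)/1.2-.5,(y+.5)/1.2-.5)
x,y=float(sys.argv[2]),float(sys.argv[3])
# plane of jaw symmetry: through TCP, intersect ray at tool distance: use z guess
for z in (p[2]-.125,p[2]-.132,p[2]-.14): print(z.round(4),onz(*k(x,y),z).round(4))
print("TCP",p.round(4))
E
python3 tip.py w12 388 118
python3 - <<'E'
from h import *
im,c=pickle.load(open("s12.pkl","rb"));crop(im,340,440,140,260,5,"pics/s12c.png")
E
```

```text
0.1785 [0.6516 0.1007 0.1785]
0.1715 [0.6572 0.1015 0.1715]
0.1635 [0.6635 0.1024 0.1635]
TCP [0.6463 0.0989 0.3035]
```

View pics/s12c.png

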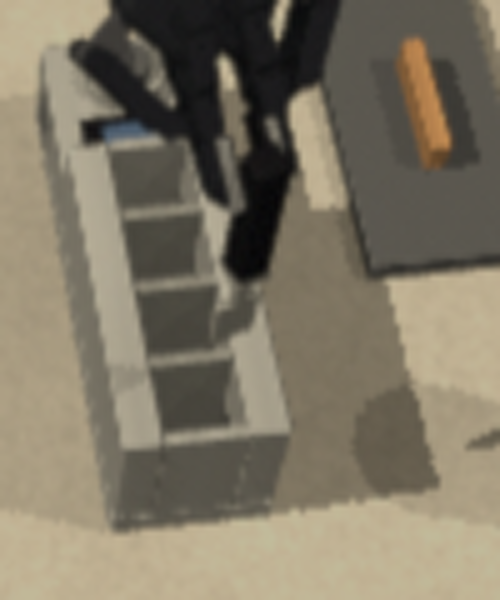

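Emit:
send_rows --series '[{"tx":0.8,"ty":-0.45,"tz":0.6,"wx":0,"wy":-0.01,"wz":0,"jaw":1},{"tx":0,"ty":0,"tz":0,"wx":0,"wy":0,"wz":0,"jaw":1}]'

```text
t: 15.08
tool_pos: [0.6434, 0.0928, 0.2911]
tool_rot: [-0.168, 2.442, 0.056]
contact_force: [0.5, 0.5, -0.0]
opening: 0.0158
```

```bash
python3 - <<'E'
from h import *
status();plan([.6426,.0938,.22],upright(8,50),5)
E
```

```text
t15.07 pos [0.6434 0.0928 0.2911] yaw -172.04 z [ 0.635  0.084 -0.768] open 0.0158 F [ 0.5  0.5 -0. ] q [-0.01 -0.3   1.96  0.12  0.8  -1.77]
n 5
[0.92, 0.03, 1.08, -0.001, -0.001, -0.0]
[0.92, 0.03, 1.08, -0.001, -0.001, -0.0]
[0.92, 0.03, 1.08, -0.001, -0.001, -0.0]
[0.92, 0.02, 1.08, -0.001, -0.001, -0.0]
[0.92, 0.02, 1.08, -0.001, -0.001, -0.0]
```

Emit:
send_rows --series '[{"tx":1.0,"ty":0,"tz":1.15,"wx":0,"wy":0,"wz":0,"jaw":1},{"tx":1.0,"ty":0,"tz":1.15,"wx":0,"wy":0,"wz":0,"jaw":1},{"tx":1.0,"ty":0,"tz":1.15,"wx":0,"wy":0,"wz":0,"jaw":1},{"tx":0,"ty":0,"tz":0,"wx":0,"wy":0,"wz":0,"jaw":1}]'

```text
t: 15.58
tool_pos: [0.6408, 0.0902, 0.2405]
tool_rot: [-0.164, 2.444, 0.054]
contact_force: [-0.8, -0.9, -1.2]
opening: 0.0163
```

```bash
python3 - <<'E'
from h import *
status();snap("wrist","w13");snap("scene","s13");plan([.6426,.0938,.16],upright(8,50),5)
im,c=pickle.load(open("s13.pkl","rb"));crop(im,340,440,140,260,5,"pics/s13c.png")
E
python3 tip.py w13 388 118
```

```text
t15.57 pos [0.6408 0.0902 0.2405] yaw -172.24 z [ 0.633  0.082 -0.77 ] open 0.0163 F [-0.8 -0.9 -1.2] q [-0.01 -0.27  2.02  0.14  0.71 -1.79]
n 5
[1.05, 0.07, 1.29, -0.002, -0.0, -0.001]
[1.05, 0.07, 1.29, -0.002, -0.0, -0.001]
[1.05, 0.07, 1.29, -0.002, -0.0, -0.001]
[1.05, 0.07, 1.29, -0.002, -0.0, -0.001]
[1.05, 0.07, 1.29, -0.002, -0.0, -0.001]
0.1183 [0.6433 0.0918 0.1183]
0.1113 [0.6489 0.0925 0.1113]
0.1033 [0.6553 0.0934 0.1033]
TCP [0.6419 0.0903 0.2433]
```

View pics/w13.png

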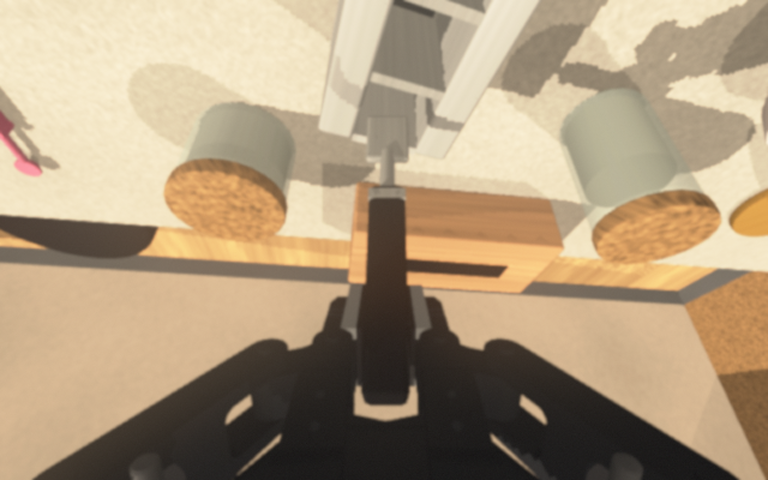

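View pics/s13c.png

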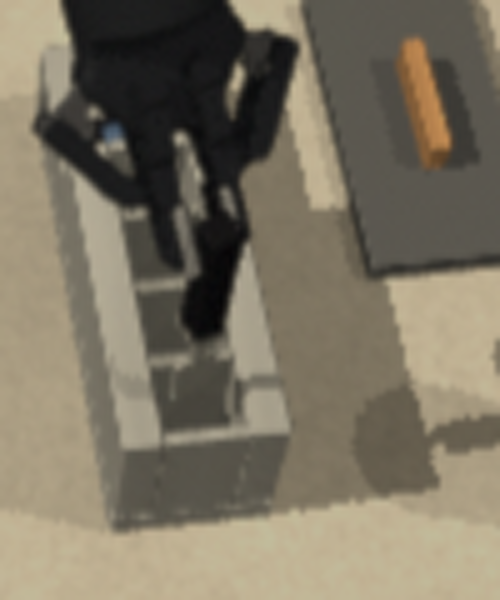

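Emit:
send_rows --series '[{"tx":1.0,"ty":0.35,"tz":1.2,"wx":0,"wy":0,"wz":0,"jaw":1},{"tx":1.05,"ty":0.05,"tz":1.3,"wx":0,"wy":0,"wz":0,"jaw":1},{"tx":1.05,"ty":0.05,"tz":1.3,"wx":0,"wy":0,"wz":0,"jaw":1},{"tx":1.05,"ty":0.05,"tz":1.3,"wx":0,"wy":0,"wz":0,"jaw":1},{"tx":0.4,"ty":0,"tz":0.5,"wx":0,"wy":0,"wz":0,"jaw":1}]'

```text
t: 16.3
tool_pos: [0.6428, 0.0958, 0.1673]
tool_rot: [-0.164, 2.439, 0.054]
contact_force: [1.0, 0.7, 0.0]
opening: 0.0158
```

```bash
python3 - <<'E'
from h import *
status();snap("wrist","w14");snap("scene","s14");plan([.6426,.0938,.155],upright(8,50),1)
im,c=pickle.load(open("s14.pkl","rb"));crop(im,340,440,140,260,5,"pics/s14c.png")
E
```

```text
t16.30 pos [0.6428 0.0958 0.1673] yaw -172.17 z [ 0.637  0.082 -0.766] open 0.0158 F [1.  0.7 0. ] q [-0.   -0.18  2.07  0.16  0.56 -1.81]
n 1
[0.88, -0.18, 0.96, -0.008, 0.0, -0.002]
```

View pics/w14.png

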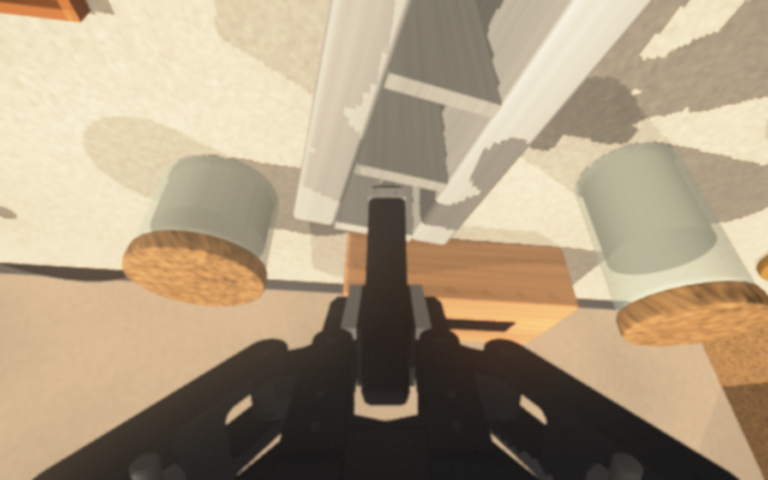

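View pics/s14c.png

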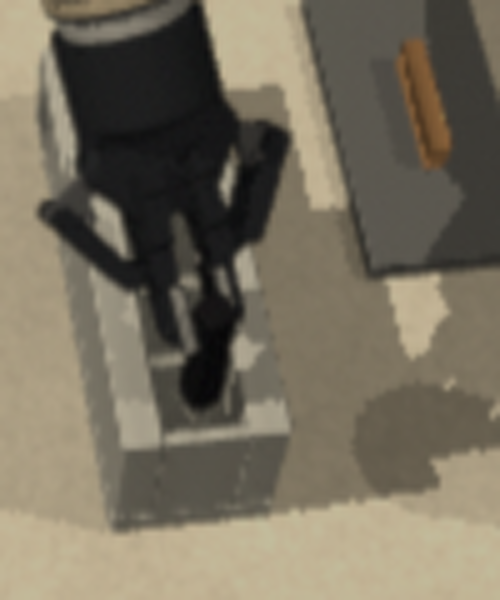

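Emit:
send_rows --series '[{"tx":0.6,"ty":-0.2,"tz":0.7,"wx":0,"wy":0,"wz":0,"jaw":1},{"tx":0.2,"ty":0,"tz":0.25,"wx":0,"wy":0,"wz":0,"jaw":1},{"tx":0,"ty":0,"tz":0,"wx":0,"wy":0,"wz":0,"jaw":1}]'

```text
t: 16.77
tool_pos: [0.6444, 0.0934, 0.1568]
tool_rot: [-0.164, 2.435, 0.053]
contact_force: [1.2, -0.2, 0.6]
opening: 0.016
```

Emit:
send_rows --series '[{"tx":0.2,"ty":0,"tz":0.25,"wx":0,"wy":0,"wz":0,"jaw":1},{"tx":0.1,"ty":0,"tz":0.1,"wx":0,"wy":0,"wz":0,"jaw":1}]'

```text
t: 17.02
tool_pos: [0.6448, 0.0934, 0.1529]
tool_rot: [-0.164, 2.434, 0.053]
contact_force: [-0.0, 0.8, -1.8]
opening: 0.0158
```

Close to the floor now, so release.

Emit:
send_rows --series '[{"tx":0,"ty":0,"tz":0,"wx":0,"wy":0,"wz":0,"jaw":0.6},{"tx":0,"ty":0,"tz":0,"wx":0,"wy":0,"wz":0,"jaw":0.5},{"tx":0,"ty":0,"tz":-2,"wx":0,"wy":0,"wz":0,"jaw":0.5},{"tx":0,"ty":0,"tz":-5,"wx":0,"wy":0,"wz":0,"jaw":0.5},{"tx":-2,"ty":0,"tz":-5,"wx":0,"wy":0,"wz":0,"jaw":0.5}]'

```text
t: 17.65
tool_pos: [0.5803, 0.0855, 0.2542]
tool_rot: [-0.164, 2.443, 0.054]
contact_force: [1.5, -0.2, 1.9]
opening: 0.0426
```

```bash
python3 - <<'E'
from h import *
status();snap("wrist","w15");snap("scene","s15")
im,c=pickle.load(open("s15.pkl","rb"));crop(im,200,440,140,290,3.3,"pics/s15c.png")
plan([.578,-.177,.25],lying(0))
E
```

```text
t17.65 pos [0.5803 0.0855 0.2542] yaw -172.23 z [ 0.634  0.082 -0.769] open 0.0426 F [ 1.5 -0.2  1.9] q [-0.03 -0.46  2.13  0.14  0.78 -1.8 ]
n 10
[0.42, -2.59, -0.14, -0.002, 0.158, 0.015]
[0.4, -2.6, -0.08, -0.002, 0.158, 0.015]
[0.37, -2.6, -0.02, -0.002, 0.158, 0.015]
[0.33, -2.61, 0.03, -0.002, 0.158, 0.015]
[0.29, -2.61, 0.07, -0.002, 0.158, 0.015]
[0.23, -2.62, 0.11, -0.002, 0.158, 0.015]
[0.18, -2.62, 0.13, -0.002, 0.158, 0.015]
[0.11, -2.62, 0.15, -0.002, 0.158, 0.015]
[0.05, -2.62, 0.16, -0.002, 0.158, 0.015]
[-0.01, -2.63, 0.16, -0.002, 0.158, 0.015]
```

View pics/w15.png

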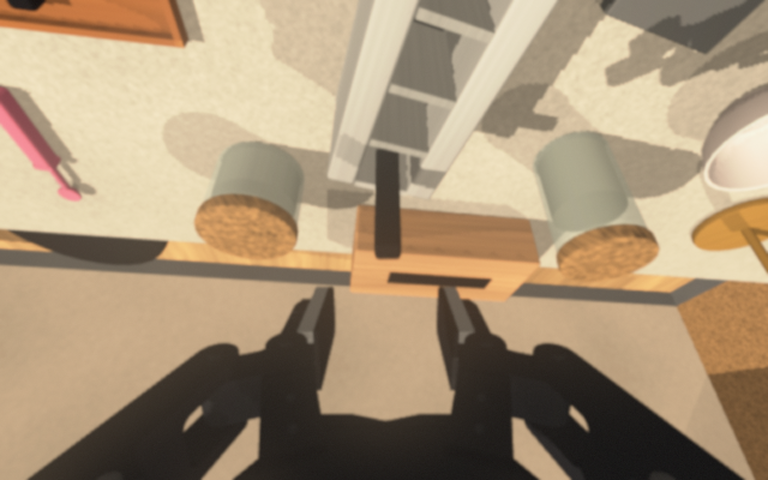

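View pics/s15c.png

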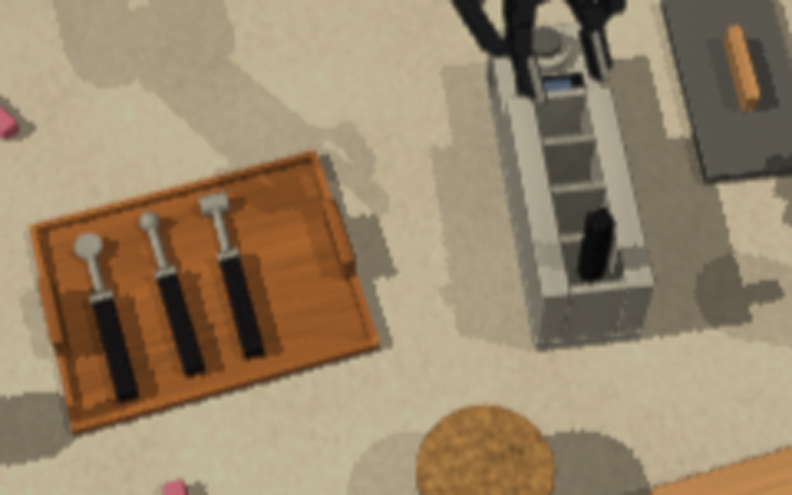

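```bash
python3 - <<'E'
from h import *
plan([.582,-.1762,.10],lying(0),10)
a=pickle.load(open("s7.pkl","rb"))[0].astype(int);b=pickle.load(open("s15.pkl","rb"))[0].astype(int)
print(np.abs(a-b)[150:275,205:320].mean(), np.abs(a-b)[200:225,210:240].mean())
E
```

```text
n 10
[1.37, -2.58, 1.02, -0.002, 0.158, 0.015]
[1.15, -2.6, 1.22, -0.002, 0.158, 0.015]
[0.91, -2.62, 1.38, -0.002, 0.158, 0.015]
[0.64, -2.63, 1.49, -0.002, 0.158, 0.015]
[0.36, -2.64, 1.57, -0.002, 0.158, 0.015]
[0.07, -2.65, 1.6, -0.002, 0.158, 0.015]
[-0.22, -2.65, 1.58, -0.002, 0.158, 0.015]
[-0.5, -2.65, 1.52, -0.002, 0.158, 0.015]
[-0.77, -2.64, 1.41, -0.002, 0.158, 0.015]
[-1.03, -2.63, 1.27, -0.002, 0.158, 0.015]
6.757657971014493 2.062666666666667
```

Emit:
send_rows --series '[{"tx":0.6,"ty":-2.7,"tz":0.2,"wx":0,"wy":0.16,"wz":0.015,"jaw":0.5},{"tx":0.7,"ty":-2.7,"tz":0.6,"wx":0,"wy":0.16,"wz":0.015,"jaw":0.5},{"tx":0.9,"ty":-2.7,"tz":1.4,"wx":0,"wy":0.16,"wz":0.015,"jaw":0.5},{"tx":0.65,"ty":-2.7,"tz":1.5,"wx":0,"wy":0.16,"wz":0.015,"jaw":0.5},{"tx":0.35,"ty":-2.7,"tz":1.6,"wx":0,"wy":0.16,"wz":0.015,"jaw":0.5}]'

```text
t: 18.38
tool_pos: [0.584, -0.0521, 0.2045]
tool_rot: [0.098, -3.037, -0.017]
contact_force: [0.8, -0.5, -0.5]
opening: 0.0429
```

Emit:
send_rows --series '[{"tx":0.1,"ty":-2.7,"tz":1.6,"wx":0,"wy":0.16,"wz":0.015,"jaw":0.6},{"tx":-0.2,"ty":-2.7,"tz":1.6,"wx":0,"wy":0.16,"wz":0.015,"jaw":0.6},{"tx":-0.5,"ty":-2.7,"tz":1.5,"wx":0,"wy":0.16,"wz":0.015,"jaw":0.6},{"tx":-0.8,"ty":-2.7,"tz":1.4,"wx":0,"wy":0.16,"wz":0.015,"jaw":0.6},{"tx":0,"ty":0,"tz":0,"wx":0,"wy":0,"wz":0,"jaw":0.6}]'

```text
t: 19.0
tool_pos: [0.5821, -0.1647, 0.1321]
tool_rot: [0.005, -2.375, 0.013]
contact_force: [-0.8, 0.7, -0.4]
opening: 0.034
```

```bash
python3 - <<'E'
from h import *
status();snap("wrist","w16");plan([.582,-.1762,.05],lying(0))
E
```

```text
t19.00 pos [ 0.5821 -0.1647  0.1321] yaw 179.95 z [-0.693 -0.011 -0.72 ] open 0.0340 F [-0.8  0.7 -0.4] q [-0.3   0.56  1.31 -0.24  2.   -1.89]
n 2
[-2.91, -0.56, 3.13, -0.006, 0.056, -0.001]
[-3.08, -0.58, 2.96, -0.006, 0.056, -0.001]
```

View pics/w16.png

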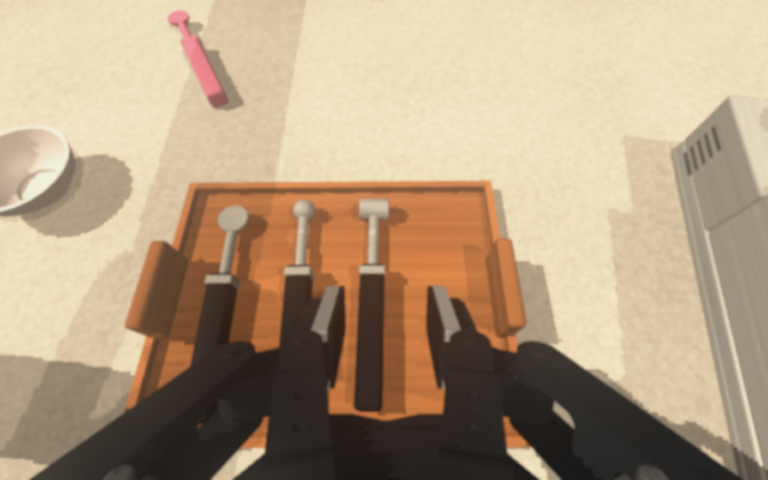

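```bash
cat > ax.py <<'E'
from h import *
import sys
nm=sys.argv[1];v=list(map(float,sys.argv[2:6]));im,c=pickle.load(open(nm+".pkl","rb"))
k=lambda x,y:onz(c,(x+.5)/1.2-.5,(y+.5)/1.2-.5,.023)
A=k(*v[:2]);B=k(*v[2:]);print("neck",A.round(4),"butt",B.round(4),"len %.4f"%np.linalg.norm(A-B),"yaw %.1f"%np.degrees(np.arctan2(*(B-A)[[1,0]])))
E
python3 ax.py w16 372 268 369 408
```

```text
neck [ 0.5171 -0.1759  0.023 ] butt [ 0.6105 -0.1755  0.023 ] len 0.0934 yaw 0.2
```

Emit:
send_rows --series '[{"tx":-2.9,"ty":-0.6,"tz":3.1,"wx":-0.006,"wy":0.056,"wz":0,"jaw":0.6},{"tx":-3.0,"ty":-0.6,"tz":2.9,"wx":-0.006,"wy":0.056,"wz":0,"jaw":0.6},{"tx":0,"ty":0,"tz":0,"wx":0,"wy":0,"wz":0,"jaw":0.6}]'

```text
t: 19.42
tool_pos: [0.5861, -0.1758, 0.0576]
tool_rot: [-0.001, -2.283, 0.006]
contact_force: [-0.3, 1.6, 0.2]
opening: 0.034
```

```bash
python3 - <<'E'
from h import *
status();plan([.582,-.1758,.023],lying(0),3)
E
```

```text
t19.43 pos [ 0.5861 -0.1758  0.0576] yaw 179.79 z [-0.757 -0.004 -0.653] open 0.0340 F [-0.3  1.6  0.2] q [-0.31  0.72  1.25 -0.26  1.99 -1.88]
n 3
[-0.78, 0.0, 0.85, -0.001, 0.005, -0.001]
[-0.79, 0.0, 0.85, -0.001, 0.005, -0.001]
[-0.79, 0.0, 0.85, -0.001, 0.005, -0.001]
```

Emit:
send_rows --series '[{"tx":-0.85,"ty":0,"tz":0.9,"wx":0,"wy":0.005,"wz":0,"jaw":0.6},{"tx":-0.85,"ty":0,"tz":0.9,"wx":0,"wy":0.005,"wz":0,"jaw":0.6},{"tx":-0.8,"ty":0,"tz":0.8,"wx":0,"wy":0,"wz":0,"jaw":0.6},{"tx":0,"ty":0,"tz":0,"wx":0,"wy":0,"wz":0,"jaw":0.6}]'

```text
t: 19.92
tool_pos: [0.5866, -0.1757, 0.0288]
tool_rot: [-0.001, -2.288, 0.011]
contact_force: [-0.0, -0.4, -0.4]
opening: 0.0338
```

Emit:
send_rows --series '[{"tx":-0.65,"ty":0,"tz":0.55,"wx":0,"wy":0.008,"wz":0,"jaw":0.6},{"tx":-0.2,"ty":0,"tz":0,"wx":0,"wy":0,"wz":0,"jaw":0.7},{"tx":0,"ty":0,"tz":0,"wx":0,"wy":0,"wz":0,"jaw":0.85},{"tx":0,"ty":0,"tz":0,"wx":0,"wy":0,"wz":0,"jaw":1},{"tx":0,"ty":0,"tz":0,"wx":0,"wy":0,"wz":0,"jaw":1}]'

```text
t: 20.55
tool_pos: [0.589, -0.1761, 0.0193]
tool_rot: [-0.002, -2.281, 0.012]
contact_force: [-0.4, 0.2, -0.6]
opening: 0.0164
```

```bash
python3 - <<'E'
from h import *
status();snap("wrist","w17");plan([.51,-.13,.3],upright(0),10)
E
```

```text
t20.55 pos [ 0.589  -0.1761  0.0193] yaw 179.55 z [-0.758 -0.008 -0.652] open 0.0164 F [-0.4  0.2 -0.6] q [-0.31  0.77  1.24 -0.26  1.95 -1.87]
n 10
[2.65, 0.44, -1.24, -0.001, -0.156, 0.0]
[2.42, 0.44, -1.63, -0.001, -0.156, 0.0]
[2.14, 0.44, -1.99, -0.001, -0.156, 0.0]
[1.81, 0.44, -2.29, -0.001, -0.156, 0.0]
[1.43, 0.44, -2.55, -0.001, -0.156, 0.0]
[1.02, 0.45, -2.74, -0.001, -0.156, 0.0]
[0.58, 0.45, -2.86, -0.001, -0.156, 0.0]
[0.13, 0.45, -2.92, -0.001, -0.156, 0.0]
[-0.33, 0.45, -2.9, -0.001, -0.156, 0.0]
[-0.77, 0.46, -2.81, -0.001, -0.156, 0.0]
```

View pics/w17.png

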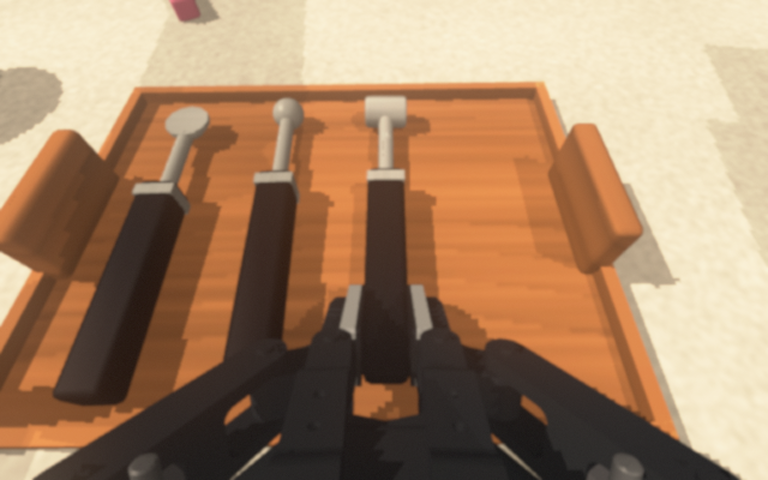

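Emit:
send_rows --series '[{"tx":2.65,"ty":0.4,"tz":-1.25,"wx":0,"wy":-0.157,"wz":0,"jaw":1},{"tx":2.45,"ty":0.4,"tz":-1.65,"wx":0,"wy":-0.157,"wz":0,"jaw":1},{"tx":2.2,"ty":0.4,"tz":-2.0,"wx":0,"wy":-0.157,"wz":0,"jaw":1},{"tx":1.85,"ty":0.4,"tz":-2.3,"wx":0,"wy":-0.157,"wz":0,"jaw":1},{"tx":1.5,"ty":0.4,"tz":-2.6,"wx":0,"wy":-0.157,"wz":0,"jaw":1}]'

```text
t: 21.22
tool_pos: [0.5462, -0.1543, 0.1578]
tool_rot: [0.005, -3.081, 0.011]
contact_force: [-0.8, -0.4, 0.0]
opening: 0.0165
```

```bash
python3 - <<'E'
from h import *
status();plan([.52,-.05,.3],upright(4,49.5))
E
```

```text
t21.23 pos [ 0.5462 -0.1543  0.1578] yaw -179.81 z [-0.06  -0.007 -0.998] open 0.0165 F [-0.8 -0.4  0. ] q [-0.39  0.02  1.79 -0.03  1.38 -1.96]
n 5
[0.69, 2.07, -2.82, -0.006, -0.153, -0.012]
[0.22, 2.09, -2.88, -0.006, -0.153, -0.012]
[-0.24, 2.11, -2.87, -0.006, -0.153, -0.012]
[-0.7, 2.12, -2.78, -0.006, -0.153, -0.012]
[-1.15, 2.12, -2.63, -0.006, -0.153, -0.012]
```

Emit:
send_rows --series '[{"tx":0.7,"ty":1.5,"tz":-2.9,"wx":-0.006,"wy":-0.16,"wz":-0.012,"jaw":1},{"tx":0.25,"ty":2.1,"tz":-3.0,"wx":-0.006,"wy":-0.16,"wz":-0.012,"jaw":1},{"tx":-0.2,"ty":2.3,"tz":-2.9,"wx":-0.006,"wy":-0.16,"wz":-0.012,"jaw":1},{"tx":-0.7,"ty":2.4,"tz":-2.8,"wx":-0.006,"wy":-0.16,"wz":-0.012,"jaw":1},{"tx":-1.2,"ty":2.4,"tz":-2.7,"wx":-0.006,"wy":-0.155,"wz":-0.012,"jaw":1}]'

```text
t: 21.85
tool_pos: [0.5132, -0.046, 0.3104]
tool_rot: [-0.083, 2.376, 0.029]
contact_force: [-0.4, 0.0, -1.1]
opening: 0.0165
```

```bash
python3 - <<'E'
from h import *
status();plan([.6027,.1027,.29],upright(8,49.5))
E
```

```text
t21.85 pos [ 0.5132 -0.046   0.3104] yaw -175.89 z [ 0.691  0.045 -0.722] open 0.0165 F [-0.4  0.  -1.1] q [-0.4  -0.75  2.24  0.38  0.98 -2.14]
n 4
[-1.45, 3.56, 2.08, -0.013, 0.014, -0.013]
[-1.53, 3.51, 2.1, -0.013, 0.014, -0.013]
[-1.6, 3.47, 2.12, -0.013, 0.014, -0.013]
[-1.67, 3.42, 2.14, -0.013, 0.014, -0.013]
```

Emit:
send_rows --series '[{"tx":-1.6,"ty":3.8,"tz":2.0,"wx":-0.013,"wy":0.014,"wz":-0.013,"jaw":1},{"tx":-1.6,"ty":3.6,"tz":2.1,"wx":-0.013,"wy":0.014,"wz":-0.013,"jaw":1},{"tx":-1.6,"ty":3.6,"tz":2.1,"wx":-0.013,"wy":0.014,"wz":-0.013,"jaw":1},{"tx":-1.7,"ty":3.5,"tz":2.1,"wx":-0.013,"wy":0.014,"wz":-0.013,"jaw":1},{"tx":0,"ty":0,"tz":0,"wx":0,"wy":0,"wz":0,"jaw":1}]'

```text
t: 22.48
tool_pos: [0.6006, 0.113, 0.2985]
tool_rot: [-0.176, 2.416, 0.056]
contact_force: [0.4, -0.3, -0.0]
opening: 0.0166
```

```bash
python3 - <<'E'
from h import *
status();snap("wrist","w18");plan([.6027,.1027,.26],upright(8,49.5),2)
E
python3 tip.py w18 386 98
```

```text
t22.48 pos [0.6006 0.113  0.2985] yaw -171.48 z [ 0.653  0.088 -0.752] open 0.0166 F [ 0.4 -0.3 -0. ] q [ 0.04 -0.43  2.05  0.09  0.81 -1.72]
n 2
[1.24, -0.46, 1.49, -0.002, 0.007, 0.003]
[1.23, -0.47, 1.5, -0.002, 0.007, 0.003]
0.1737 [0.595  0.1117 0.1737]
0.1667 [0.6004 0.1125 0.1667]
0.1587 [0.6066 0.1133 0.1587]
TCP [0.6003 0.1119 0.2987]
```

View pics/w18.png

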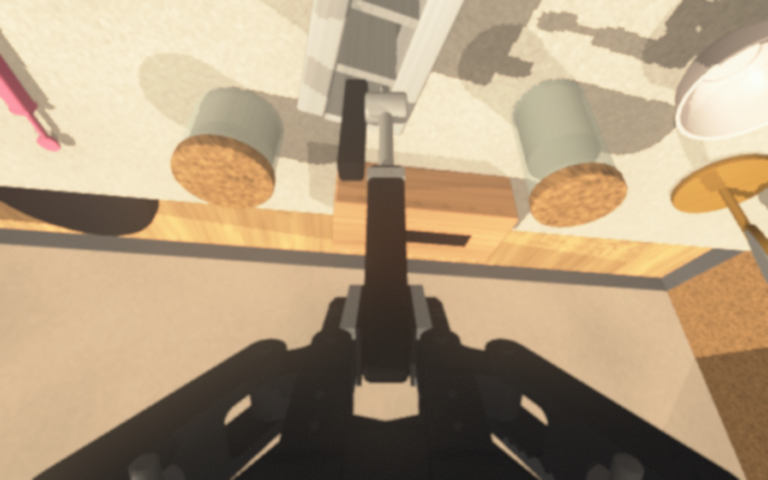

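Emit:
send_rows --series '[{"tx":0.9,"ty":-0.5,"tz":1.2,"wx":0,"wy":0.007,"wz":0,"jaw":1},{"tx":0.9,"ty":-0.45,"tz":1.2,"wx":0,"wy":0.007,"wz":0,"jaw":1},{"tx":0.5,"ty":0,"tz":0.5,"wx":0,"wy":0,"wz":0,"jaw":1},{"tx":0,"ty":0,"tz":0,"wx":0,"wy":0,"wz":0,"jaw":1}]'

```text
t: 23.02
tool_pos: [0.6017, 0.0984, 0.2577]
tool_rot: [-0.17, 2.434, 0.052]
contact_force: [-0.8, -0.0, 0.3]
opening: 0.0165
```

```bash
python3 - <<'E'
from h import *
status();snap("wrist","w19");plan([.6027,.1027,.17],upright(8,49.5),6)
E
python3 tip.py w19 386 98
```

```text
t23.02 pos [0.6017 0.0984 0.2577] yaw -171.81 z [ 0.641  0.082 -0.763] open 0.0165 F [-0.8 -0.   0.3] q [ 0.01 -0.39  2.09  0.12  0.75 -1.76]
n 6
[0.93, 0.08, 1.14, -0.001, -0.001, 0.0]
[0.93, 0.08, 1.13, -0.001, -0.001, 0.0]
[0.93, 0.07, 1.13, -0.001, -0.001, 0.0]
[0.94, 0.07, 1.13, -0.001, -0.001, 0.0]
[0.94, 0.07, 1.13, -0.001, -0.001, 0.0]
[0.94, 0.07, 1.13, -0.001, -0.001, 0.0]
0.1332 [0.5939 0.0968 0.1332]
0.1262 [0.5991 0.0975 0.1262]
0.1182 [0.605  0.0982 0.1182]
TCP [0.6019 0.0985 0.2582]
```

View pics/w19.png

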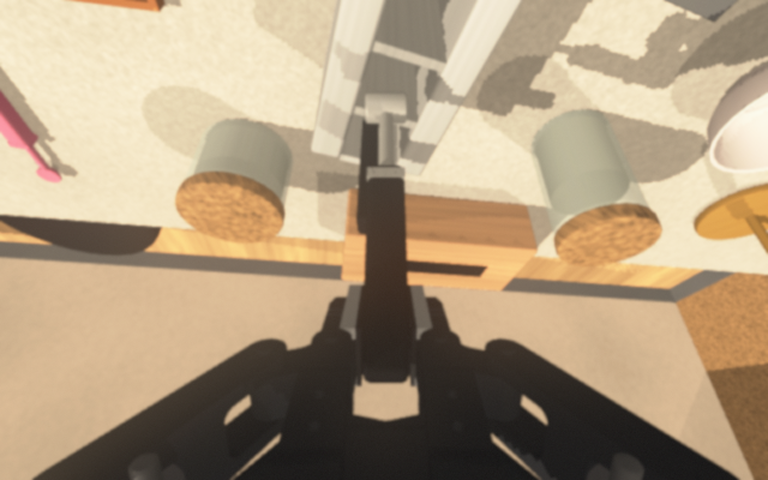

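Emit:
send_rows --series '[{"tx":0.95,"ty":0.4,"tz":1.2,"wx":0,"wy":0,"wz":0,"jaw":1},{"tx":0.95,"ty":0.05,"tz":1.15,"wx":0,"wy":0,"wz":0,"jaw":1},{"tx":0.95,"ty":0,"tz":1.15,"wx":0,"wy":0,"wz":0,"jaw":1},{"tx":0.95,"ty":0,"tz":1.15,"wx":0,"wy":0,"wz":0,"jaw":1},{"tx":0.95,"ty":0,"tz":1.15,"wx":0,"wy":0,"wz":0,"jaw":1}]'

```text
t: 23.7
tool_pos: [0.6032, 0.1032, 0.18]
tool_rot: [-0.17, 2.43, 0.052]
contact_force: [0.8, -0.3, -0.5]
opening: 0.0162
```

```bash
python3 - <<'E'
from h import *
status();snap("wrist","w20");plan([.6027,.1027,.162],upright(8,49.5),2)
E
```

```text
t23.70 pos [0.6032 0.1032 0.18  ] yaw -171.75 z [ 0.644  0.082 -0.761] open 0.0162 F [ 0.8 -0.3 -0.5] q [ 0.02 -0.31  2.16  0.13  0.59 -1.78]
n 2
[0.44, -0.02, 0.59, -0.004, -0.003, 0.001]
[0.44, -0.02, 0.59, -0.004, -0.003, 0.001]
```

View pics/w20.png

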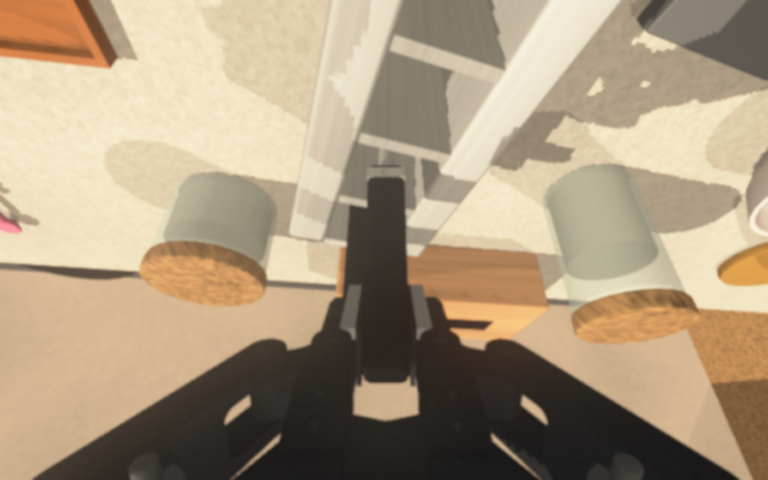

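Well inserted. The floor should come at TCP z ≈ 0.1585.

Emit:
send_rows --series '[{"tx":0.6,"ty":0,"tz":0.75,"wx":0,"wy":0,"wz":0,"jaw":1},{"tx":0.55,"ty":0,"tz":0.65,"wx":0,"wy":0,"wz":0,"jaw":1},{"tx":0.2,"ty":0,"tz":0.25,"wx":0,"wy":0,"wz":0,"jaw":1},{"tx":0,"ty":0,"tz":0,"wx":0,"wy":0,"wz":0,"jaw":1}]'

```text
t: 24.25
tool_pos: [0.6049, 0.103, 0.1582]
tool_rot: [-0.169, 2.427, 0.052]
contact_force: [-1.6, 0.1, -0.0]
opening: 0.0167
```

Emit:
send_rows --series '[{"tx":0,"ty":0,"tz":0,"wx":0,"wy":0,"wz":0,"jaw":0.6},{"tx":0,"ty":0,"tz":0,"wx":0,"wy":0,"wz":0,"jaw":0.5},{"tx":0,"ty":0,"tz":-2,"wx":0,"wy":0,"wz":0,"jaw":0.5},{"tx":0,"ty":0,"tz":-5,"wx":0,"wy":0,"wz":0,"jaw":0.5},{"tx":-3,"ty":0,"tz":-5,"wx":0,"wy":0,"wz":0,"jaw":0.5}]'

```text
t: 24.88
tool_pos: [0.5461, 0.096, 0.2625]
tool_rot: [-0.17, 2.441, 0.053]
contact_force: [1.6, 0.5, 1.3]
opening: 0.0426
```

```bash
python3 - <<'E'
from h import *
status();snap("wrist","w21");plan([.575,-.21,.14],lying(2),10)
E
```

```text
t24.88 pos [0.5461 0.096  0.2625] yaw -171.88 z [ 0.635  0.082 -0.768] open 0.0426 F [1.6 0.5 1.3] q [-0.   -0.56  2.19  0.11  0.83 -1.76]
n 10
[1.04, -3.05, 0.94, -0.002, 0.159, 0.011]
[0.85, -3.07, 1.09, -0.002, 0.159, 0.011]
[0.63, -3.08, 1.2, -0.002, 0.159, 0.011]
[0.4, -3.09, 1.27, -0.002, 0.159, 0.011]
[0.16, -3.09, 1.31, -0.002, 0.159, 0.011]
[-0.08, -3.09, 1.31, -0.002, 0.159, 0.011]
[-0.32, -3.09, 1.27, -0.002, 0.159, 0.011]
[-0.55, -3.09, 1.2, -0.002, 0.159, 0.011]
[-0.77, -3.09, 1.09, -0.002, 0.159, 0.011]
[-0.97, -3.08, 0.94, -0.002, 0.159, 0.011]
```

View pics/w21.png

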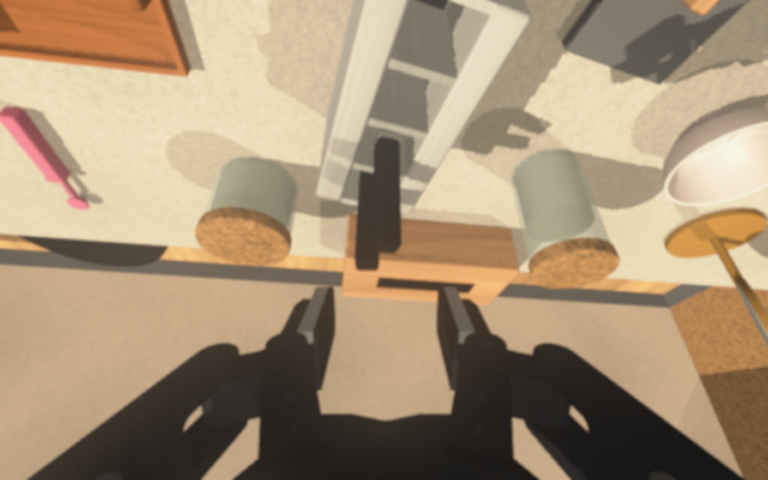

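Emit:
send_rows --series '[{"tx":0.3,"ty":-3.1,"tz":0.1,"wx":0,"wy":0.165,"wz":0.012,"jaw":0.5},{"tx":0.5,"ty":-3.1,"tz":0.5,"wx":0,"wy":0.165,"wz":0.012,"jaw":0.5},{"tx":0.6,"ty":-3.2,"tz":1.2,"wx":0,"wy":0.165,"wz":0.012,"jaw":0.5},{"tx":0.4,"ty":-3.2,"tz":1.3,"wx":0,"wy":0.165,"wz":0.012,"jaw":0.5},{"tx":0.2,"ty":-3.2,"tz":1.4,"wx":0,"wy":0.165,"wz":0.012,"jaw":0.5}]'

```text
t: 25.55
tool_pos: [0.5635, -0.0645, 0.2329]
tool_rot: [0.125, -3.021, -0.002]
contact_force: [-0.1, -0.3, 0.4]
opening: 0.0427
```

Emit:
send_rows --series '[{"tx":0,"ty":-3.2,"tz":1.4,"wx":0,"wy":0.165,"wz":0.012,"jaw":0.6},{"tx":-0.3,"ty":-3.2,"tz":1.4,"wx":0,"wy":0.165,"wz":0.012,"jaw":0.6},{"tx":-0.6,"ty":-3.2,"tz":1.3,"wx":0,"wy":0.165,"wz":0.012,"jaw":0.6},{"tx":-0.9,"ty":-3.1,"tz":1.2,"wx":0,"wy":0.165,"wz":0.012,"jaw":0.6},{"tx":-1.0,"ty":-3.0,"tz":1.0,"wx":0,"wy":0.165,"wz":0.012,"jaw":0.6}]'

```text
t: 26.18
tool_pos: [0.5746, -0.228, 0.1606]
tool_rot: [0.019, -2.183, 0.047]
contact_force: [1.0, -1.3, 0.9]
opening: 0.0346
```

```bash
python3 - <<'E'
from h import *
status();snap("wrist","w22");plan([.587,-.2278,.06],lying(2.2))
E
```

```text
t26.18 pos [ 0.5746 -0.228   0.1606] yaw 179.62 z [-0.817 -0.041 -0.575] open 0.0346 F [ 1.  -1.3  0.9] q [-0.36  0.66  1.19 -0.4   2.17 -2.02]
n 2
[-4.15, 0.22, 1.94, -0.004, -0.05, -0.012]
[-4.05, 0.16, 2.15, -0.004, -0.05, -0.012]
```

View pics/w22.png

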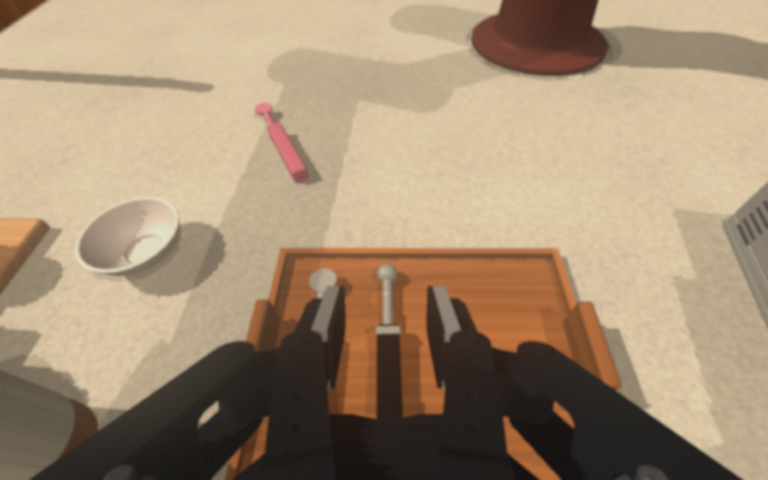

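Emit:
send_rows --series '[{"tx":-4.1,"ty":0.2,"tz":2.0,"wx":-0.004,"wy":-0.05,"wz":-0.012,"jaw":0.6},{"tx":-4.1,"ty":0.1,"tz":2.2,"wx":-0.004,"wy":-0.05,"wz":-0.012,"jaw":0.6},{"tx":0,"ty":0,"tz":0,"wx":0,"wy":0,"wz":0,"jaw":0.6}]'

```text
t: 26.6
tool_pos: [0.5857, -0.2293, 0.0497]
tool_rot: [0.045, -2.265, 0.014]
contact_force: [-1.0, 0.5, 0.1]
opening: 0.0342
```

```bash
python3 - <<'E'
from h import *
status();snap("wrist","w23");plan([.586,-.2278,.022],lying(2.2),4)
E
```

```text
t26.60 pos [ 0.5857 -0.2293  0.0497] yaw -177.51 z [-0.768 -0.025 -0.64 ] open 0.0342 F [-1.   0.5  0.1] q [-0.36  0.76  1.21 -0.33  1.99 -1.98]
n 4
[-0.57, 0.05, 0.49, 0.001, -0.0, 0.0]
[-0.57, 0.05, 0.49, 0.001, -0.0, 0.0]
[-0.57, 0.05, 0.49, 0.001, -0.0, 0.0]
[-0.56, 0.05, 0.49, 0.001, -0.0, 0.0]
```

View pics/w23.png

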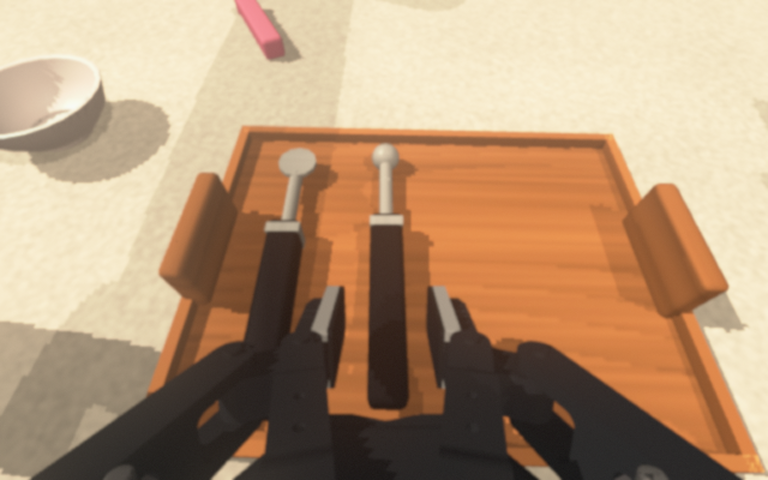

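Emit:
send_rows --series '[{"tx":-0.8,"ty":0.05,"tz":0.7,"wx":0,"wy":0,"wz":0,"jaw":0.6},{"tx":-0.7,"ty":0.05,"tz":0.6,"wx":0,"wy":0,"wz":0,"jaw":0.6},{"tx":-0.7,"ty":0,"tz":0.6,"wx":0,"wy":0,"wz":0,"jaw":0.6},{"tx":0,"ty":0,"tz":0,"wx":0,"wy":0,"wz":0,"jaw":0.65}]'

```text
t: 27.15
tool_pos: [0.5892, -0.2293, 0.0271]
tool_rot: [0.043, -2.276, 0.021]
contact_force: [0.3, -0.2, 0.6]
opening: 0.0301
```

Emit:
send_rows --series '[{"tx":-0.45,"ty":0.1,"tz":0.4,"wx":0,"wy":0,"wz":0,"jaw":0.65},{"tx":0,"ty":0,"tz":0,"wx":0,"wy":0,"wz":0,"jaw":0.75},{"tx":0,"ty":0,"tz":0,"wx":0,"wy":0,"wz":0,"jaw":0.9},{"tx":0,"ty":0,"tz":0,"wx":0,"wy":0,"wz":0,"jaw":1},{"tx":0,"ty":0,"tz":0,"wx":0,"wy":0,"wz":0,"jaw":1}]'

```text
t: 27.78
tool_pos: [0.5898, -0.2285, 0.0219]
tool_rot: [0.042, -2.278, 0.022]
contact_force: [1.2, 0.4, 0.2]
opening: 0.0159
```

```bash
python3 - <<'E'
from h import *
status();snap("wrist","w24");plan([.51,-.16,.3],upright(0,50),10)
E
```

```text
t27.77 pos [ 0.5898 -0.2285  0.0219] yaw -177.94 z [-0.76 -0.03 -0.65] open 0.0159 F [1.2 0.4 0.2] q [-0.36  0.8   1.2  -0.32  1.95 -1.96]
n 10
[2.62, 0.71, -1.22, -0.001, -0.156, 0.004]
[2.4, 0.7, -1.61, -0.001, -0.156, 0.004]
[2.12, 0.69, -1.97, -0.001, -0.156, 0.004]
[1.79, 0.69, -2.27, -0.001, -0.156, 0.004]
[1.42, 0.68, -2.52, -0.001, -0.156, 0.004]
[1.01, 0.68, -2.71, -0.001, -0.156, 0.004]
[0.58, 0.67, -2.84, -0.001, -0.156, 0.004]
[0.14, 0.67, -2.89, -0.001, -0.156, 0.004]
[-0.31, 0.68, -2.88, -0.001, -0.156, 0.004]
[-0.75, 0.68, -2.79, -0.001, -0.156, 0.004]
```

View pics/w24.png

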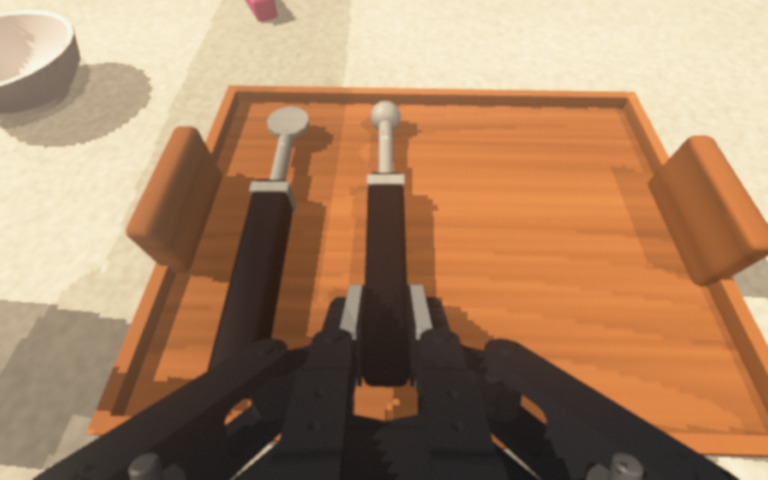

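Emit:
send_rows --series '[{"tx":2.65,"ty":0.7,"tz":-1.25,"wx":0,"wy":-0.157,"wz":0,"jaw":1},{"tx":2.45,"ty":0.7,"tz":-1.65,"wx":0,"wy":-0.157,"wz":0,"jaw":1},{"tx":2.2,"ty":0.7,"tz":-2.0,"wx":0,"wy":-0.157,"wz":0,"jaw":1},{"tx":1.85,"ty":0.7,"tz":-2.3,"wx":0,"wy":-0.157,"wz":0,"jaw":1},{"tx":1.5,"ty":0.7,"tz":-2.6,"wx":0,"wy":-0.157,"wz":0,"jaw":1}]'

```text
t: 28.45
tool_pos: [0.5461, -0.194, 0.1605]
tool_rot: [0.06, -3.076, 0.0]
contact_force: [-0.3, 0.4, -0.1]
opening: 0.0161
```

```bash
python3 - <<'E'
from h import *
status();plan([.505,-.05,.31],upright(6,49.5))
E
```

```text
t28.45 pos [ 0.5461 -0.194   0.1605] yaw -177.77 z [-0.065 -0.001 -0.998] open 0.0161 F [-0.3  0.4 -0.1] q [-0.46  0.05  1.76 -0.03  1.39 -2.06]
n 5
[0.9, 2.91, -2.93, -0.004, -0.154, -0.013]
[0.4, 2.93, -3.02, -0.004, -0.154, -0.013]
[-0.1, 2.95, -3.03, -0.004, -0.154, -0.013]
[-0.6, 2.96, -2.97, -0.004, -0.154, -0.013]
[-1.09, 2.96, -2.82, -0.004, -0.154, -0.013]
```

Emit:
send_rows --series '[{"tx":0.9,"ty":2.2,"tz":-2.95,"wx":-0.004,"wy":-0.157,"wz":-0.013,"jaw":1},{"tx":0.4,"ty":3.0,"tz":-3.05,"wx":-0.004,"wy":-0.157,"wz":-0.013,"jaw":1},{"tx":-0.1,"ty":3.1,"tz":-3.05,"wx":-0.004,"wy":-0.157,"wz":-0.013,"jaw":1},{"tx":-0.6,"ty":3.2,"tz":-3.0,"wx":-0.004,"wy":-0.157,"wz":-0.013,"jaw":1},{"tx":-1.1,"ty":3.2,"tz":-2.8,"wx":-0.004,"wy":-0.157,"wz":-0.013,"jaw":1}]'

```text
t: 29.08
tool_pos: [0.5001, -0.0474, 0.3181]
tool_rot: [-0.127, 2.389, 0.043]
contact_force: [-0.5, 0.4, -0.2]
opening: 0.0162
```

```bash
python3 - <<'E'
from h import *
status();plan([.5545,.1105,.29],upright(10,49.5))
E
```

```text
t29.07 pos [ 0.5001 -0.0474  0.3181] yaw -173.73 z [ 0.678  0.067 -0.732] open 0.0162 F [-0.5  0.4 -0.2] q [-0.43 -0.78  2.24  0.41  1.05 -2.2 ]
n 4
[-0.83, 3.79, 1.7, -0.013, 0.011, -0.012]
[-0.89, 3.76, 1.74, -0.013, 0.011, -0.012]
[-0.96, 3.72, 1.78, -0.013, 0.011, -0.012]
[-1.02, 3.69, 1.81, -0.013, 0.011, -0.012]
```

Emit:
send_rows --series '[{"tx":-0.9,"ty":3.9,"tz":1.6,"wx":-0.013,"wy":0.011,"wz":-0.012,"jaw":1},{"tx":-0.9,"ty":3.8,"tz":1.7,"wx":-0.013,"wy":0.011,"wz":-0.012,"jaw":1},{"tx":-1.0,"ty":3.7,"tz":1.8,"wx":-0.013,"wy":0.011,"wz":-0.012,"jaw":1},{"tx":-1.0,"ty":3.6,"tz":1.8,"wx":-0.013,"wy":0.011,"wz":-0.012,"jaw":1},{"tx":0,"ty":0,"tz":0,"wx":0,"wy":0,"wz":0,"jaw":1}]'

```text
t: 29.7
tool_pos: [0.5513, 0.1163, 0.2965]
tool_rot: [-0.217, 2.418, 0.072]
contact_force: [-0.6, -0.8, -0.3]
opening: 0.0162
```

```bash
python3 - <<'E'
from h import *
status();snap("wrist","w25");plan([.5545,.1105,.26],upright(10,49.5),2)
E
python3 tip.py w25 386 100
```

```text
t29.70 pos [0.5513 0.1163 0.2965] yaw -169.56 z [ 0.647  0.111 -0.755] open 0.0162 F [-0.6 -0.8 -0.3] q [ 0.03 -0.57  2.14  0.12  0.86 -1.76]
n 2
[1.13, -0.25, 1.47, -0.002, 0.005, 0.002]
[1.12, -0.25, 1.47, -0.002, 0.005, 0.002]
0.172 [0.5464 0.115  0.172 ]
0.165 [0.5518 0.116  0.165 ]
0.157 [0.5579 0.117  0.157 ]
TCP [0.5514 0.1152 0.297 ]
```

View pics/w25.png

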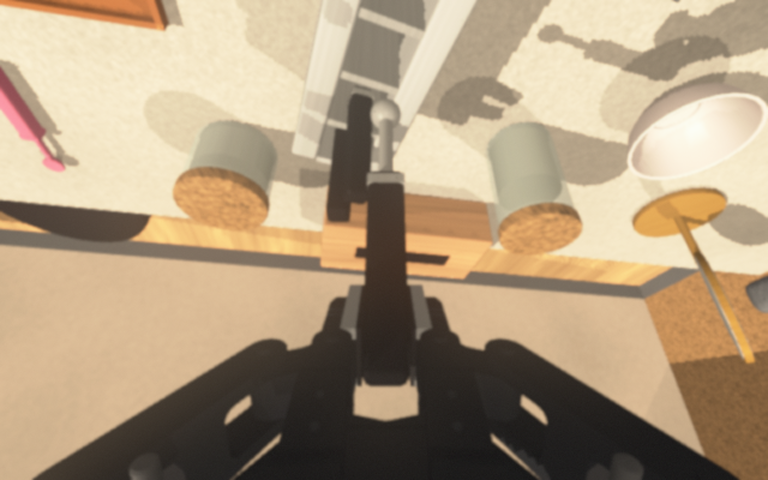

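Emit:
send_rows --series '[{"tx":0.9,"ty":-0.3,"tz":1.3,"wx":0,"wy":0.005,"wz":0,"jaw":1},{"tx":0.95,"ty":-0.2,"tz":1.3,"wx":0,"wy":0.005,"wz":0,"jaw":1},{"tx":0.7,"ty":0,"tz":0.8,"wx":0,"wy":0,"wz":0,"jaw":1},{"tx":0,"ty":0,"tz":0,"wx":0,"wy":0,"wz":0,"jaw":1}]'

```text
t: 30.25
tool_pos: [0.5543, 0.1067, 0.25]
tool_rot: [-0.21, 2.43, 0.067]
contact_force: [0.7, 0.3, -0.4]
opening: 0.0164
```

```bash
python3 - <<'E'
from h import *
status();snap("wrist","w26");plan([.5545,.1105,.17],upright(10,49.5),5)
E
python3 tip.py w26 386 100
```

```text
t30.25 pos [0.5543 0.1067 0.25  ] yaw -169.93 z [ 0.638  0.104 -0.763] open 0.0164 F [ 0.7  0.3 -0.4] q [ 0.01 -0.53  2.19  0.14  0.79 -1.79]
n 5
[1.04, 0.08, 1.24, -0.002, -0.0, 0.0]
[1.04, 0.08, 1.24, -0.002, -0.0, 0.0]
[1.04, 0.08, 1.24, -0.002, -0.0, 0.0]
[1.04, 0.08, 1.24, -0.002, -0.0, 0.0]
[1.04, 0.08, 1.24, -0.002, -0.0, 0.0]
0.126 [0.5476 0.1051 0.126 ]
0.119 [0.5528 0.106  0.119 ]
0.111 [0.5588 0.1069 0.111 ]
TCP [0.5546 0.1068 0.251 ]
```

View pics/w26.png

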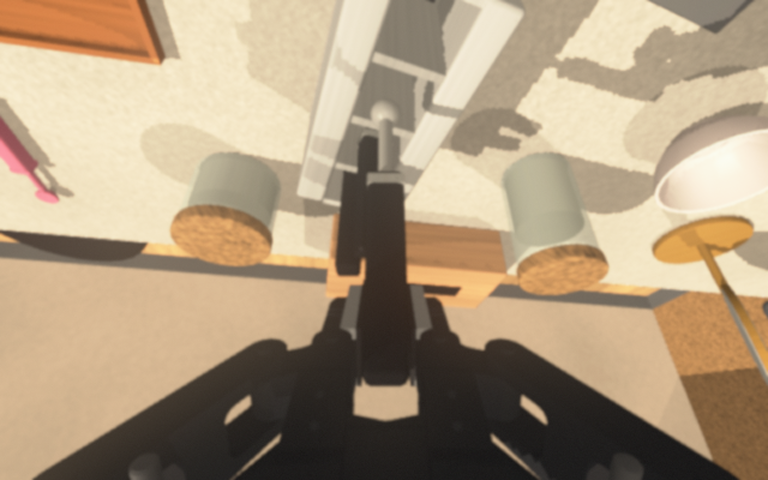

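Emit:
send_rows --series '[{"tx":1.0,"ty":0.35,"tz":1.3,"wx":0,"wy":0,"wz":0,"jaw":1},{"tx":1.05,"ty":0.05,"tz":1.25,"wx":0,"wy":0,"wz":0,"jaw":1},{"tx":1.05,"ty":0,"tz":1.25,"wx":0,"wy":0,"wz":0,"jaw":1},{"tx":1.05,"ty":0,"tz":1.25,"wx":0,"wy":0,"wz":0,"jaw":1},{"tx":1.05,"ty":0,"tz":1.25,"wx":0,"wy":0,"wz":0,"jaw":1}]'

```text
t: 30.92
tool_pos: [0.5559, 0.1107, 0.1658]
tool_rot: [-0.21, 2.426, 0.067]
contact_force: [0.2, 0.6, -0.1]
opening: 0.0163
```

```bash
python3 - <<'E'
from h import *
status();snap("wrist","w27");plan([.5545,.1105,.16],upright(10,49.5),1)
E
```

```text
t30.93 pos [0.5559 0.1107 0.1658] yaw -169.88 z [ 0.642  0.104 -0.76 ] open 0.0163 F [ 0.2  0.6 -0.1] q [ 0.02 -0.43  2.27  0.16  0.6  -1.82]
n 1
[0.11, -0.02, 0.18, -0.008, -0.005, 0.001]
```

View pics/w27.png

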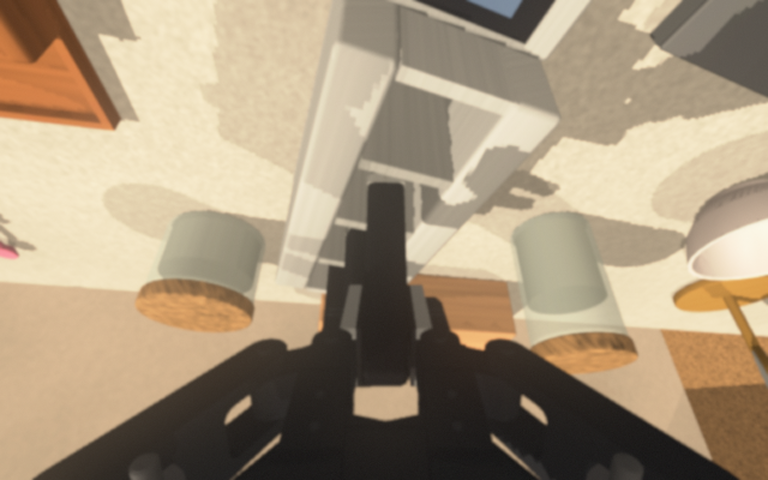

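Emit:
send_rows --series '[{"tx":0.3,"ty":0,"tz":0.35,"wx":0,"wy":0,"wz":0,"jaw":1},{"tx":0.1,"ty":0,"tz":0.1,"wx":0,"wy":0,"wz":0,"jaw":1}]'

```text
t: 31.22
tool_pos: [0.5548, 0.1107, 0.1567]
tool_rot: [-0.21, 2.43, 0.068]
contact_force: [-1.5, 0.7, 4.9]
opening: 0.0164
```

Emit:
send_rows --series '[{"tx":0,"ty":0,"tz":0,"wx":0,"wy":0,"wz":0,"jaw":0.6},{"tx":0,"ty":0,"tz":0,"wx":0,"wy":0,"wz":0,"jaw":0.5},{"tx":0,"ty":0,"tz":-2,"wx":0,"wy":0,"wz":0,"jaw":0.5},{"tx":0,"ty":0,"tz":-5,"wx":0,"wy":0,"wz":0,"jaw":0.5},{"tx":-2,"ty":0,"tz":-5,"wx":0,"wy":0,"wz":0,"jaw":0.5}]'

```text
t: 31.85
tool_pos: [0.4902, 0.1005, 0.2578]
tool_rot: [-0.211, 2.441, 0.068]
contact_force: [0.3, 0.3, 1.3]
opening: 0.0425
```

```bash
python3 - <<'E'
from h import *
status();snap("wrist","w28");plan([.58,-.265,.14],lying(2),11)
E
```

```text
t31.85 pos [0.4902 0.1005 0.2578] yaw -169.97 z [ 0.63   0.104 -0.769] open 0.0425 F [0.3 0.3 1.3] q [-0.   -0.75  2.3   0.14  0.91 -1.79]
n 11
[0.62, -3.4, 1.06, -0.002, 0.144, 0.014]
[0.42, -3.41, 1.13, -0.002, 0.144, 0.014]
[0.21, -3.42, 1.17, -0.002, 0.144, 0.014]
[-0.01, -3.42, 1.17, -0.002, 0.144, 0.014]
[-0.22, -3.42, 1.15, -0.002, 0.144, 0.014]
[-0.43, -3.42, 1.1, -0.002, 0.144, 0.014]
[-0.63, -3.41, 1.01, -0.002, 0.144, 0.014]
[-0.81, -3.4, 0.9, -0.002, 0.144, 0.014]
[-0.98, -3.39, 0.77, -0.002, 0.144, 0.014]
[-1.12, -3.38, 0.61, -0.002, 0.144, 0.014]
[-1.25, -3.37, 0.43, -0.002, 0.144, 0.014]
```

View pics/w28.png

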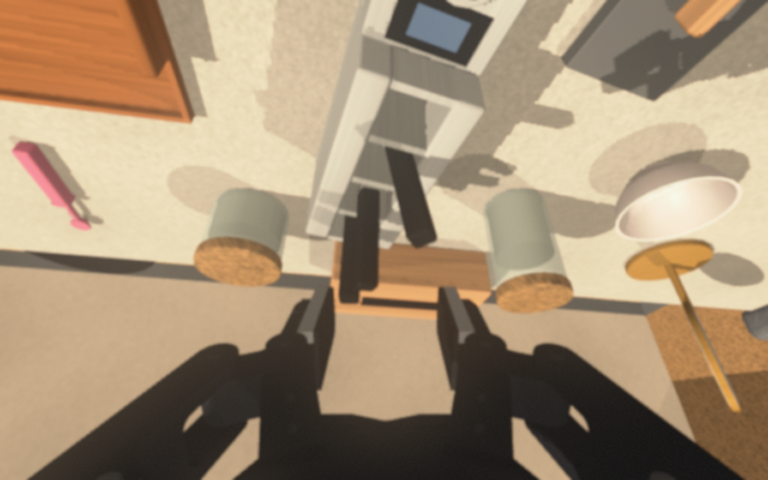

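```bash
python3 - <<'E'
from h import *
snap("scene","s28");snap("top","t28")
im,c=pickle.load(open("w28.pkl","rb"));k=lambda x,y,z:onz(c,(x+.5)/1.2-.5,(y+.5)/1.2-.5,z)
for n,u in [("globe",(424,240)),("roller",(368,286)),("spat",(349,298))]: print(n,k(*u,.179).round(4))
print("globe at mouth",k(402,160,.115).round(4))
im,c=pickle.load(open("s28.pkl","rb"));crop(im,340,420,140,230,6,"pics/s28c.png")
E
```

```text
globe [0.551  0.1364 0.179 ]
roller [0.6261 0.1092 0.179 ]
spat [0.6526 0.0961 0.179 ]
globe at mouth [0.5446 0.1215 0.115 ]
```

View pics/s28c.png

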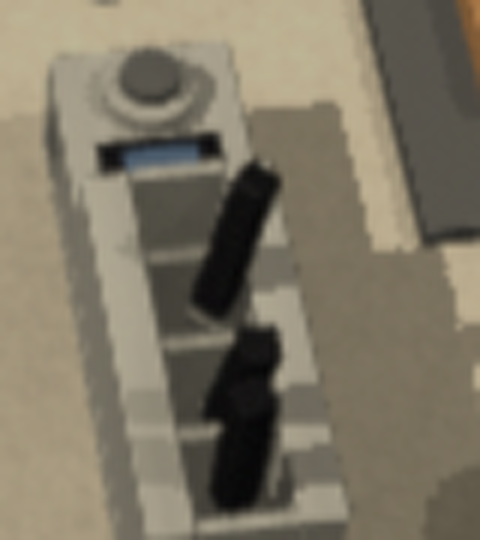

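```bash
python3 - <<'E'
from h import *
status();plan([.4806,.1095,.25],upright(9,50),1);R=upright(9,50);print(R[:,2])
E
```

```text
t32.00 pos [0.4931 0.1006 0.2648] yaw -169.87 z [ 0.64   0.104 -0.761] open 0.0427 F [-0.2 -0.3 -0.4] q [-0.   -0.75  2.3   0.14  0.9  -1.79]
n 1
[1.78, 1.1, 0.41, 0.003, 0.008, 0.015]
[ 0.63487383  0.10055414 -0.76604444]
```

Emit:
send_rows --series '[{"tx":1.8,"ty":1.1,"tz":0.4,"wx":0,"wy":0,"wz":0,"jaw":0.35},{"tx":0,"ty":0,"tz":2.5,"wx":0,"wy":0,"wz":0,"jaw":0.35},{"tx":0,"ty":0,"tz":2.5,"wx":0,"wy":0,"wz":0,"jaw":0.35},{"tx":0,"ty":0,"tz":2.5,"wx":0,"wy":0,"wz":0,"jaw":0.35},{"tx":0,"ty":0,"tz":0,"wx":0,"wy":0,"wz":0,"jaw":0.35}]'

```text
t: 32.62
tool_pos: [0.5214, 0.1201, 0.1769]
tool_rot: [-0.214, 2.445, 0.07]
contact_force: [-0.4, -0.2, -0.4]
opening: 0.0559
```

```bash
python3 - <<'E'
from h import *
status();snap("wrist","w29");plan([.5563,.122,.158],upright(9,50),1)
E
```

```text
t32.62 pos [0.5214 0.1201 0.1769] yaw -169.86 z [ 0.626  0.105 -0.773] open 0.0559 F [-0.4 -0.2 -0.4] q [ 0.05 -0.54  2.32  0.12  0.68 -1.76]
n 1
[-1.38, -0.39, 3.75, 0.006, -0.008, 0.015]
```

View pics/w29.png

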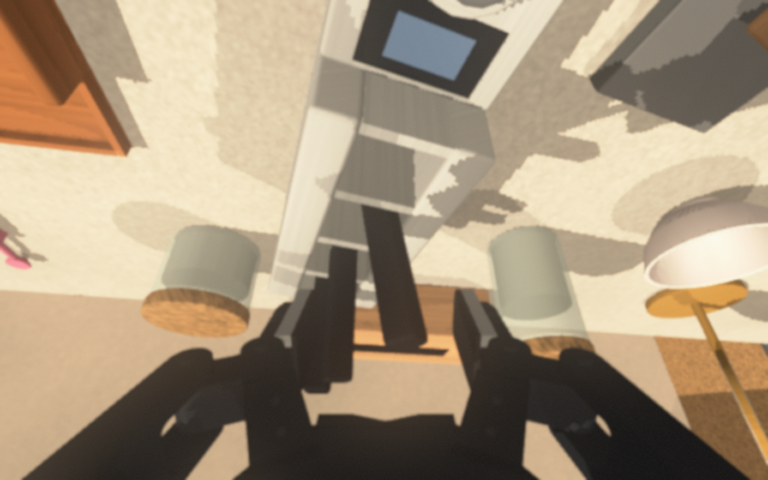

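Emit:
send_rows --series '[{"tx":-0.5,"ty":-0.2,"tz":1.4,"wx":0,"wy":0,"wz":0,"jaw":0.4},{"tx":-0.5,"ty":-0.2,"tz":1.3,"wx":0,"wy":0,"wz":0,"jaw":0.4},{"tx":-0.4,"ty":0,"tz":1.0,"wx":0,"wy":0,"wz":0,"jaw":0.4},{"tx":0,"ty":0,"tz":0,"wx":0,"wy":0,"wz":0,"jaw":0.4}]'

```text
t: 33.17
tool_pos: [0.5542, 0.1232, 0.1578]
tool_rot: [-0.216, 2.444, 0.071]
contact_force: [0.3, -0.9, -0.4]
opening: 0.051
```

```bash
python3 - <<'E'
from h import *
status();snap("wrist","w30");plan([.5563,.122,.158],upright(9,50),1)
E
```

```text
t33.17 pos [0.5542 0.1232 0.1578] yaw -169.77 z [ 0.627  0.107 -0.772] open 0.0510 F [ 0.3 -0.9 -0.4] q [ 0.05 -0.4   2.26  0.13  0.6  -1.78]
n 1
[-0.13, -0.15, 0.13, 0.007, -0.008, 0.017]
```

View pics/w30.png

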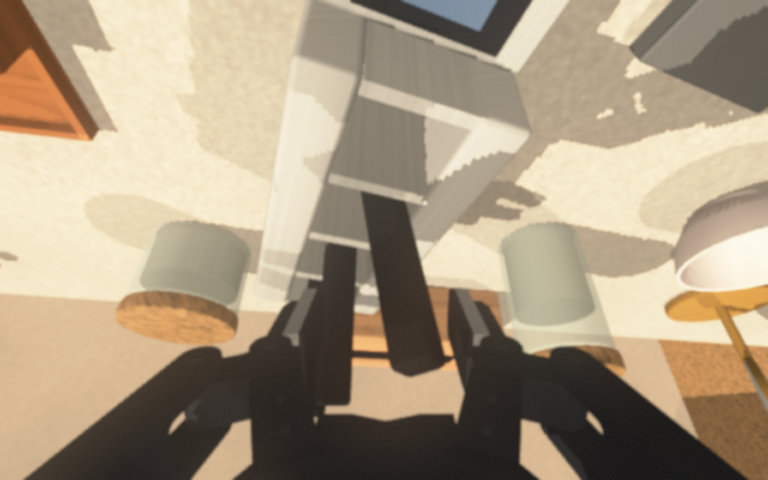

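Emit:
send_rows --series '[{"tx":0,"ty":0,"tz":0,"wx":0,"wy":0,"wz":0,"jaw":0.6},{"tx":0,"ty":0,"tz":0,"wx":0,"wy":0,"wz":0,"jaw":0.75},{"tx":0,"ty":0,"tz":0,"wx":0,"wy":0,"wz":0,"jaw":0.9},{"tx":0,"ty":0,"tz":0,"wx":0,"wy":0,"wz":0,"jaw":1},{"tx":0,"ty":0,"tz":0,"wx":0,"wy":0,"wz":0,"jaw":1}]' --squeeze 40

```text
t: 33.85
tool_pos: [0.5536, 0.1232, 0.1596]
tool_rot: [-0.216, 2.441, 0.07]
contact_force: [0.5, 0.5, -0.6]
opening: 0.0175
```

```bash
python3 - <<'E'
from h import *
status();snap("wrist","w31");snap("scene","s31")
im,c=pickle.load(open("s31.pkl","rb"));crop(im,340,420,140,230,6,"pics/s31c.png")
E
```

```text
t33.85 pos [0.5536 0.1232 0.1596] yaw -169.74 z [ 0.629  0.107 -0.77 ] open 0.0175 F [ 0.5  0.5 -0.6] q [ 0.05 -0.41  2.26  0.13  0.6  -1.78]
```

View pics/w31.png

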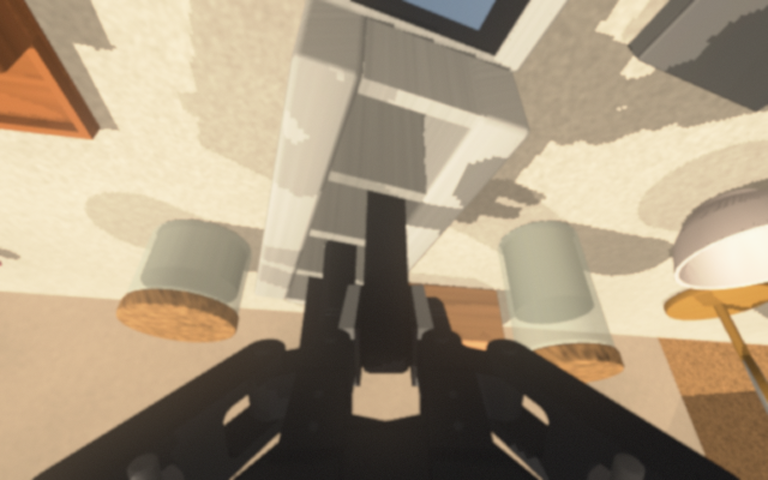

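Emit:
send_rows --series '[{"tx":0,"ty":0.2,"tz":0,"wx":0,"wy":0.04,"wz":0,"jaw":1},{"tx":0,"ty":0,"tz":0,"wx":0,"wy":0,"wz":0,"jaw":0.8},{"tx":0,"ty":0,"tz":0,"wx":0,"wy":0,"wz":0,"jaw":0.6},{"tx":0,"ty":0,"tz":-1.5,"wx":0,"wy":0,"wz":0,"jaw":0.5},{"tx":0,"ty":0,"tz":-5,"wx":0,"wy":0,"wz":0,"jaw":0.5}]'

```text
t: 34.58
tool_pos: [0.5125, 0.1181, 0.2069]
tool_rot: [-0.22, 2.489, 0.066]
contact_force: [0.2, 0.2, 1.2]
opening: 0.0424
```

Emit:
send_rows --series '[{"tx":0,"ty":0,"tz":-5,"wx":0,"wy":0,"wz":0,"jaw":0.5},{"tx":-2,"ty":0,"tz":-2,"wx":0,"wy":0,"wz":0,"jaw":0.5}]'

```text
t: 34.83
tool_pos: [0.4844, 0.1139, 0.2771]
tool_rot: [-0.22, 2.488, 0.067]
contact_force: [1.2, 0.2, 0.1]
opening: 0.0426
```

```bash
python3 - <<'E'
from h import *
status();snap("wrist","w32");snap("scene","s32")
im,c=pickle.load(open("s32.pkl","rb"));crop(im,340,420,140,230,6,"pics/s32c.png")
plan([.58,-.265,.14],lying(2),12)
E
```

```text
t34.83 pos [0.4844 0.1139 0.2771] yaw -169.77 z [ 0.593  0.101 -0.799] open 0.0426 F [1.2 0.2 0.1] q [ 0.04 -0.73  2.25  0.09  0.99 -1.73]
n 12
[0.54, -3.24, 1.07, -0.002, 0.127, 0.013]
[0.36, -3.25, 1.13, -0.002, 0.127, 0.013]
[0.18, -3.25, 1.15, -0.002, 0.127, 0.013]
[-0.01, -3.26, 1.16, -0.002, 0.127, 0.013]
[-0.2, -3.26, 1.14, -0.002, 0.127, 0.013]
[-0.38, -3.26, 1.1, -0.002, 0.127, 0.013]
[-0.56, -3.25, 1.03, -0.002, 0.127, 0.013]
[-0.72, -3.25, 0.94, -0.002, 0.127, 0.013]
[-0.88, -3.24, 0.83, -0.002, 0.127, 0.013]
[-1.02, -3.23, 0.71, -0.002, 0.127, 0.013]
[-1.14, -3.21, 0.57, -0.002, 0.127, 0.013]
[-1.24, -3.2, 0.41, -0.002, 0.127, 0.013]
```

View pics/w32.png

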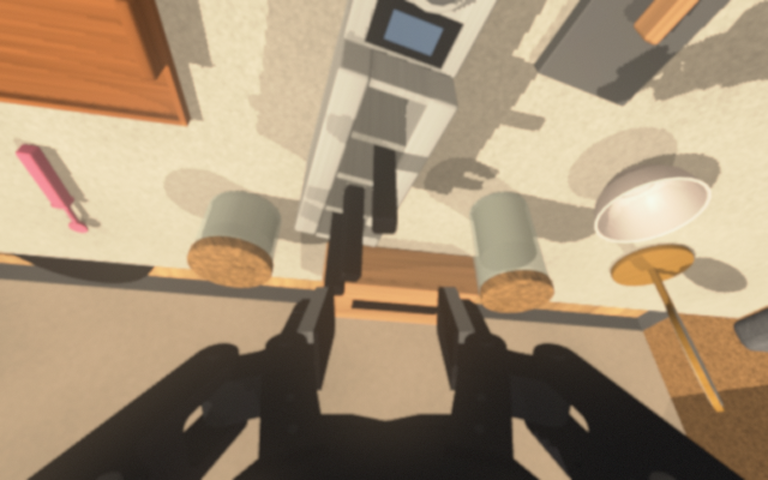

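View pics/s32c.png

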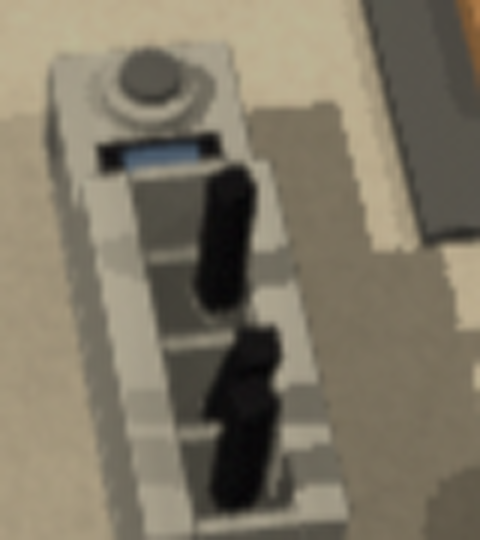

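Emit:
send_rows --series '[{"tx":0.3,"ty":-3.3,"tz":0.3,"wx":0,"wy":0.135,"wz":0.013,"jaw":0.5},{"tx":0.3,"ty":-3.4,"tz":0.6,"wx":0,"wy":0.135,"wz":0.013,"jaw":0.5},{"tx":0.2,"ty":-3.4,"tz":1.2,"wx":0,"wy":0.135,"wz":0.013,"jaw":0.5},{"tx":0,"ty":-3.4,"tz":1.2,"wx":0,"wy":0.135,"wz":0.013,"jaw":0.5},{"tx":-0.2,"ty":-3.4,"tz":1.2,"wx":0,"wy":0.135,"wz":0.013,"jaw":0.5}]'

```text
t: 35.55
tool_pos: [0.5173, -0.0536, 0.2243]
tool_rot: [0.182, -3.083, -0.024]
contact_force: [0.0, 0.3, 0.7]
opening: 0.0426
```

Emit:
send_rows --series '[{"tx":-0.4,"ty":-3.4,"tz":1.2,"wx":0,"wy":0.135,"wz":0.013,"jaw":0.6},{"tx":-0.6,"ty":-3.4,"tz":1.1,"wx":0,"wy":0.135,"wz":0.013,"jaw":0.6},{"tx":-0.8,"ty":-3.4,"tz":1.0,"wx":0,"wy":0.135,"wz":0.013,"jaw":0.6},{"tx":-0.9,"ty":-3.4,"tz":0.9,"wx":0,"wy":0.135,"wz":0.013,"jaw":0.6},{"tx":-1.1,"ty":-3.3,"tz":0.7,"wx":0,"wy":0.135,"wz":0.013,"jaw":0.6}]'

```text
t: 36.17
tool_pos: [0.5513, -0.2235, 0.1502]
tool_rot: [0.068, -2.38, 0.027]
contact_force: [-0.3, -1.2, 0.1]
opening: 0.0337
```

```bash
python3 - <<'E'
from h import *
status();snap("wrist","w33");plan([.592,-.2845,.06],lying(2))
E
```

```text
t36.17 pos [ 0.5513 -0.2235  0.1502] yaw -176.69 z [-0.689 -0.039 -0.724] open 0.0337 F [-0.3 -1.2  0.1] q [-0.38  0.5   1.36 -0.32  1.97 -2.03]
n 2
[-4.22, -3.05, 1.57, -0.006, 0.05, 0.008]
[-4.32, -3.02, 1.33, -0.006, 0.05, 0.008]
```

View pics/w33.png

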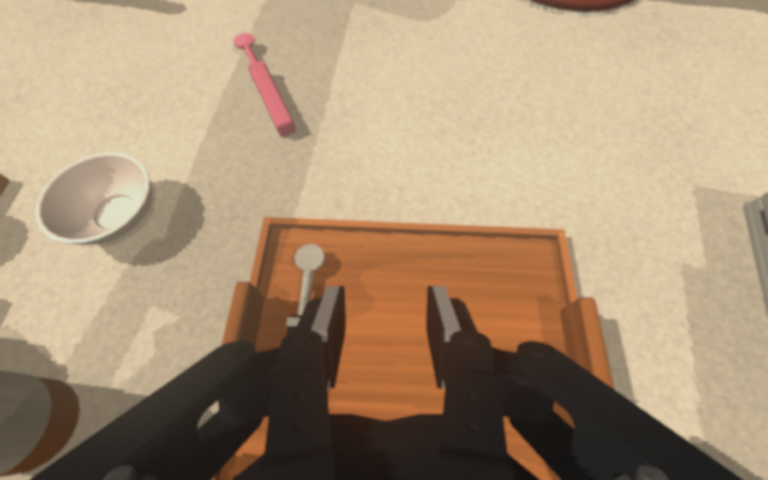

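Emit:
send_rows --series '[{"tx":-2.5,"ty":-3.1,"tz":-1.0,"wx":0,"wy":0.05,"wz":0.008,"jaw":0.6},{"tx":-2.5,"ty":-3.1,"tz":-0.5,"wx":0,"wy":0.05,"wz":0.008,"jaw":0.6},{"tx":-1.0,"ty":0,"tz":1.0,"wx":0,"wy":0,"wz":0,"jaw":0.6},{"tx":0,"ty":0,"tz":0,"wx":0,"wy":0,"wz":0,"jaw":0.6}]'

```text
t: 36.72
tool_pos: [0.5918, -0.2842, 0.0847]
tool_rot: [0.053, -2.244, 0.018]
contact_force: [-0.0, 1.0, 1.2]
opening: 0.0344
```

```bash
python3 - <<'E'
from h import *
status();snap("wrist","w34");plan([.592,-.2845,.05],lying(2))
E
```

```text
t36.73 pos [ 0.5918 -0.2842  0.0847] yaw -177.05 z [-0.781 -0.032 -0.624] open 0.0344 F [-0.   1.   1.2] q [-0.42  0.78  1.13 -0.4   2.05 -2.07]
n 1
[-2.78, -0.04, 2.21, -0.005, -0.024, 0.01]
```

View pics/w34.png

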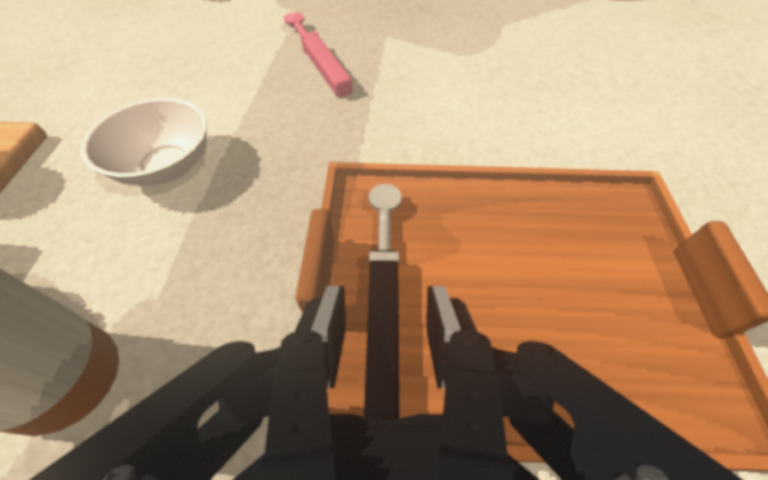

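Emit:
send_rows --series '[{"tx":-1.5,"ty":0,"tz":1.2,"wx":0,"wy":-0.012,"wz":0.005,"jaw":0.6},{"tx":-1.4,"ty":0,"tz":1.15,"wx":0,"wy":-0.012,"wz":0,"jaw":0.6},{"tx":-1.2,"ty":0,"tz":0.9,"wx":0,"wy":0,"wz":0,"jaw":0.6},{"tx":-0.6,"ty":0,"tz":0.4,"wx":0,"wy":0,"wz":0,"jaw":0.6},{"tx":0,"ty":0,"tz":0,"wx":0,"wy":0,"wz":0,"jaw":0.65}]'

```text
t: 37.4
tool_pos: [0.5943, -0.2826, 0.0259]
tool_rot: [0.049, -2.275, 0.024]
contact_force: [-0.2, -0.6, 0.8]
opening: 0.0296
```

```bash
python3 - <<'E'
from h import *
status();plan([.593,-.2845,.022],lying(2))
E
```

```text
t37.40 pos [ 0.5943 -0.2826  0.0259] yaw -177.59 z [-0.761 -0.034 -0.648] open 0.0296 F [-0.2 -0.6  0.8] q [-0.42  0.83  1.13 -0.38  1.96 -2.03]
n 1
[-0.2, -0.18, 0.36, -0.007, 0.007, 0.005]
```

Emit:
send_rows --series '[{"tx":-0.25,"ty":-0.15,"tz":0.4,"wx":0,"wy":0.007,"wz":0,"jaw":0.65},{"tx":0,"ty":0,"tz":0,"wx":0,"wy":0,"wz":0,"jaw":0.75},{"tx":0,"ty":0,"tz":0,"wx":0,"wy":0,"wz":0,"jaw":0.9},{"tx":0,"ty":0,"tz":0,"wx":0,"wy":0,"wz":0,"jaw":1},{"tx":0,"ty":0,"tz":0,"wx":0,"wy":0,"wz":0,"jaw":1}]' --squeeze 70

```text
t: 38.02
tool_pos: [0.5939, -0.2848, 0.0224]
tool_rot: [0.048, -2.271, 0.026]
contact_force: [-0.1, 0.8, -0.8]
opening: 0.016
```

```bash
python3 - <<'E'
from h import *
status();snap("wrist","w35");plan([.51,-.2,.3],upright(0,50),10)
E
```

```text
t38.02 pos [ 0.5939 -0.2848  0.0224] yaw -177.68 z [-0.764 -0.035 -0.644] open 0.0160 F [-0.1  0.8 -0.8] q [-0.42  0.84  1.13 -0.38  1.96 -2.03]
n 10
[2.64, 0.88, -1.18, -0.001, -0.157, 0.005]
[2.43, 0.87, -1.58, -0.001, -0.157, 0.005]
[2.16, 0.86, -1.94, -0.001, -0.157, 0.005]
[1.83, 0.85, -2.25, -0.001, -0.157, 0.005]
[1.46, 0.84, -2.51, -0.001, -0.157, 0.005]
[1.06, 0.84, -2.7, -0.001, -0.157, 0.005]
[0.63, 0.84, -2.84, -0.001, -0.157, 0.005]
[0.18, 0.84, -2.9, -0.001, -0.157, 0.005]
[-0.27, 0.84, -2.89, -0.001, -0.157, 0.005]
[-0.72, 0.84, -2.81, -0.001, -0.157, 0.005]
```

View pics/w35.png

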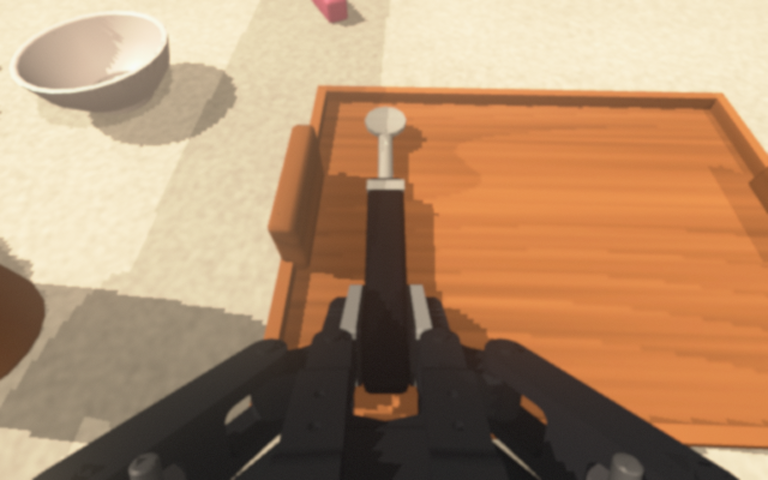

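Emit:
send_rows --series '[{"tx":2.65,"ty":0.5,"tz":-1.2,"wx":0,"wy":-0.157,"wz":0,"jaw":1},{"tx":2.45,"ty":0.8,"tz":-1.6,"wx":0,"wy":-0.157,"wz":0,"jaw":1},{"tx":2.2,"ty":1.0,"tz":-2.0,"wx":0,"wy":-0.157,"wz":0,"jaw":1},{"tx":1.85,"ty":1.0,"tz":-2.3,"wx":0,"wy":-0.157,"wz":0,"jaw":1},{"tx":1.5,"ty":1.0,"tz":-2.6,"wx":0,"wy":-0.157,"wz":0,"jaw":1}]'

```text
t: 38.7
tool_pos: [0.5501, -0.2419, 0.1605]
tool_rot: [0.068, -3.07, 0.001]
contact_force: [0.1, 0.1, -0.1]
opening: 0.016
```

```bash
python3 - <<'E'
from h import *
status();plan([.49,-.08,.31],upright(6,50))
E
```

```text
t38.70 pos [ 0.5501 -0.2419  0.1605] yaw -177.45 z [-0.071 -0.002 -0.997] open 0.0160 F [ 0.1  0.1 -0.1] q [-0.52  0.1   1.7  -0.04  1.4  -2.13]
n 5
[1.27, 3.29, -2.9, -0.004, -0.154, -0.012]
[0.77, 3.31, -3.05, -0.004, -0.154, -0.012]
[0.25, 3.33, -3.12, -0.004, -0.154, -0.012]
[-0.27, 3.34, -3.1, -0.004, -0.154, -0.012]
[-0.78, 3.35, -3.01, -0.004, -0.154, -0.012]
```

Emit:
send_rows --series '[{"tx":1.3,"ty":2.6,"tz":-2.9,"wx":-0.004,"wy":-0.157,"wz":-0.013,"jaw":1},{"tx":0.8,"ty":3.3,"tz":-3.1,"wx":-0.004,"wy":-0.157,"wz":-0.013,"jaw":1},{"tx":0.3,"ty":3.5,"tz":-3.1,"wx":-0.004,"wy":-0.157,"wz":-0.013,"jaw":1},{"tx":-0.3,"ty":3.5,"tz":-3.1,"wx":-0.004,"wy":-0.157,"wz":-0.013,"jaw":1},{"tx":-0.8,"ty":3.5,"tz":-3.0,"wx":-0.004,"wy":-0.15,"wz":-0.013,"jaw":1}]'

```text
t: 39.33
tool_pos: [0.4839, -0.0792, 0.318]
tool_rot: [-0.137, 2.402, 0.043]
contact_force: [-0.8, -0.4, 0.2]
opening: 0.0161
```

```bash
python3 - <<'E'
from h import *
status();plan([.5092,.1185,.29],upright(12,50))
E
```

```text
t39.33 pos [ 0.4839 -0.0792  0.318 ] yaw -173.26 z [ 0.668  0.069 -0.741] open 0.0161 F [-0.8 -0.4  0.2] q [-0.54 -0.8   2.24  0.47  1.12 -2.31]
n 4
[-0.43, 4.85, 1.28, -0.017, 0.009, -0.017]
[-0.52, 4.82, 1.36, -0.017, 0.009, -0.017]
[-0.62, 4.78, 1.44, -0.017, 0.009, -0.017]
[-0.72, 4.74, 1.52, -0.017, 0.009, -0.017]
```

Emit:
send_rows --series '[{"tx":-0.5,"ty":4.9,"tz":1.1,"wx":-0.017,"wy":0.008,"wz":-0.017,"jaw":1},{"tx":-0.5,"ty":4.8,"tz":1.3,"wx":-0.017,"wy":0.008,"wz":-0.017,"jaw":1},{"tx":-0.6,"ty":4.7,"tz":1.4,"wx":-0.017,"wy":0.008,"wz":-0.017,"jaw":1},{"tx":-0.7,"ty":4.6,"tz":1.5,"wx":-0.017,"wy":0.008,"wz":-0.017,"jaw":1},{"tx":0,"ty":0,"tz":0,"wx":0,"wy":0,"wz":0,"jaw":1}]'

```text
t: 39.95
tool_pos: [0.5043, 0.1219, 0.2961]
tool_rot: [-0.256, 2.417, 0.083]
contact_force: [-0.6, -0.8, 0.1]
opening: 0.016
```

```bash
python3 - <<'E'
from h import *
status();snap("wrist","w36");plan([.5092,.1185,.25],upright(12,50),3)
E
python3 tip.py w36 386 108
```

```text
t39.95 pos [0.5043 0.1219 0.2961] yaw -167.62 z [ 0.642  0.128 -0.756] open 0.0160 F [-0.6 -0.8  0.1] q [ 0.04 -0.71  2.23  0.13  0.92 -1.78]
n 3
[0.91, -0.08, 1.26, -0.003, 0.005, 0.001]
[0.91, -0.08, 1.27, -0.003, 0.005, 0.001]
[0.9, -0.09, 1.27, -0.003, 0.005, 0.001]
0.1715 [0.5046 0.1212 0.1715]
0.1645 [0.5101 0.1223 0.1645]
0.1565 [0.5164 0.1236 0.1565]
TCP [0.5046 0.1203 0.2965]
```

View pics/w36.png

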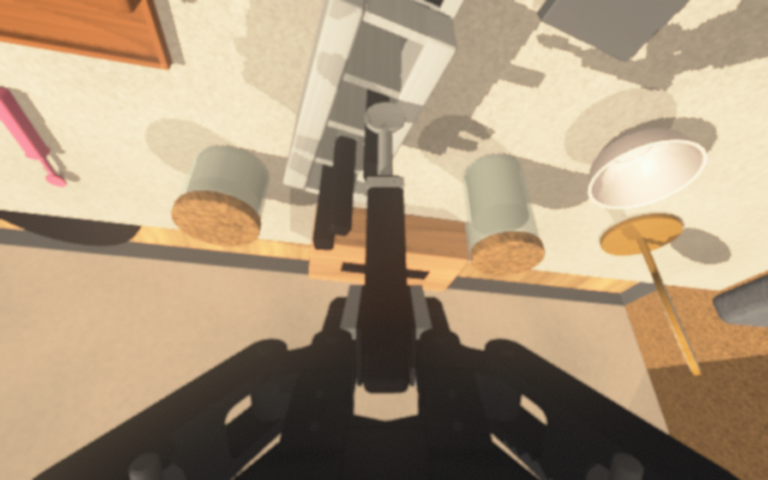

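Emit:
send_rows --series '[{"tx":0.9,"ty":-0.15,"tz":1.2,"wx":0,"wy":0.005,"wz":0,"jaw":1},{"tx":0.9,"ty":-0.1,"tz":1.2,"wx":0,"wy":0.005,"wz":0,"jaw":1},{"tx":0.8,"ty":0,"tz":1.1,"wx":0,"wy":0,"wz":0,"jaw":1},{"tx":0,"ty":0,"tz":0,"wx":0,"wy":0,"wz":0,"jaw":1}]'

```text
t: 40.5
tool_pos: [0.508, 0.1137, 0.2484]
tool_rot: [-0.246, 2.43, 0.076]
contact_force: [-0.7, -0.3, -0.8]
opening: 0.0162
```

```bash
python3 - <<'E'
from h import *
status();snap("wrist","w37");plan([.508,.118,.17],upright(12,50),5)
E
python3 tip.py w37 386 108
```

```text
t40.50 pos [0.508  0.1137 0.2484] yaw -168.15 z [ 0.634  0.119 -0.764] open 0.0162 F [-0.7 -0.3 -0.8] q [ 0.02 -0.68  2.28  0.14  0.85 -1.81]
n 5
[1.02, 0.1, 1.22, -0.003, 0.001, -0.0]
[1.02, 0.1, 1.22, -0.003, 0.001, -0.0]
[1.02, 0.09, 1.22, -0.003, 0.001, -0.0]
[1.02, 0.09, 1.22, -0.003, 0.001, -0.0]
[1.02, 0.09, 1.22, -0.003, 0.001, -0.0]
0.1246 [0.5062 0.1125 0.1246]
0.1176 [0.5116 0.1135 0.1176]
0.1096 [0.5178 0.1147 0.1096]
TCP [0.5084 0.1138 0.2496]
```

View pics/w37.png

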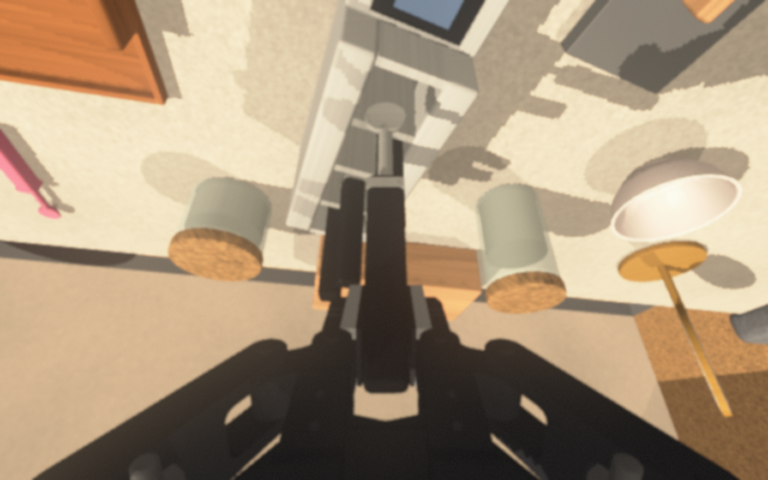

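Emit:
send_rows --series '[{"tx":1.0,"ty":0.4,"tz":1.3,"wx":0,"wy":0,"wz":0,"jaw":1},{"tx":1.0,"ty":0.1,"tz":1.25,"wx":0,"wy":0,"wz":0,"jaw":1},{"tx":1.0,"ty":0,"tz":1.25,"wx":0,"wy":0,"wz":0,"jaw":1},{"tx":1.0,"ty":0,"tz":1.25,"wx":0,"wy":0,"wz":0,"jaw":1},{"tx":1.0,"ty":0,"tz":1.2,"wx":0,"wy":0,"wz":0,"jaw":1}]'

```text
t: 41.18
tool_pos: [0.5103, 0.1187, 0.166]
tool_rot: [-0.247, 2.425, 0.076]
contact_force: [-0.7, -0.8, -0.5]
opening: 0.0163
```

```bash
python3 - <<'E'
from h import *
status();snap("wrist","w38");plan([.508,.118,.159],upright(12,50),1)
E
```

```text
t41.17 pos [0.5103 0.1187 0.166 ] yaw -168.09 z [ 0.637  0.12  -0.762] open 0.0163 F [-0.7 -0.8 -0.5] q [ 0.04 -0.58  2.37  0.16  0.66 -1.83]
n 1
[0.28, -0.05, 0.21, -0.015, 0.001, -0.002]
```

View pics/w38.png

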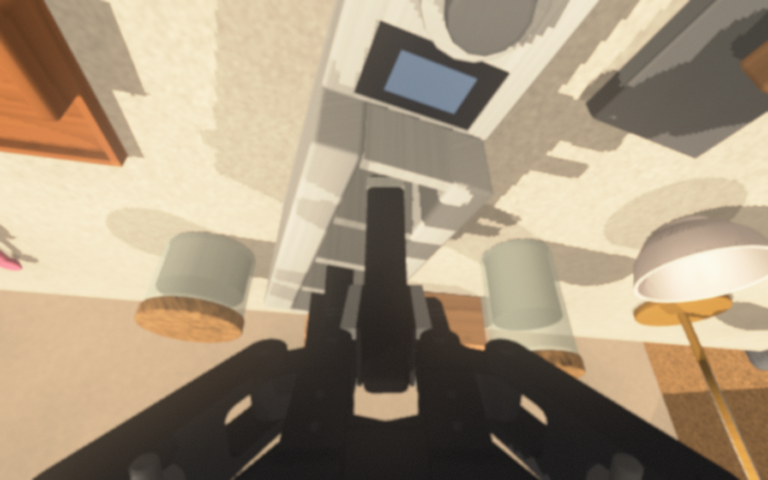

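Emit:
send_rows --series '[{"tx":0.35,"ty":0,"tz":0.35,"wx":0,"wy":0,"wz":0,"jaw":1},{"tx":0.15,"ty":0,"tz":0.2,"wx":0,"wy":0,"wz":0,"jaw":1}]'

```text
t: 41.48
tool_pos: [0.5084, 0.1186, 0.1541]
tool_rot: [-0.247, 2.431, 0.076]
contact_force: [-0.9, 0.3, 4.1]
opening: 0.0162
```

Emit:
send_rows --series '[{"tx":0,"ty":0,"tz":0,"wx":0,"wy":0,"wz":0,"jaw":0.6},{"tx":0,"ty":0,"tz":0,"wx":0,"wy":0,"wz":0,"jaw":0.5},{"tx":0,"ty":0,"tz":-2,"wx":0,"wy":0,"wz":0,"jaw":0.5},{"tx":0,"ty":0,"tz":-5,"wx":0,"wy":0,"wz":0,"jaw":0.5},{"tx":-1.5,"ty":0,"tz":-5,"wx":0,"wy":0,"wz":0,"jaw":0.5}]'

```text
t: 42.1
tool_pos: [0.4418, 0.1065, 0.2551]
tool_rot: [-0.247, 2.437, 0.077]
contact_force: [1.0, 0.8, 1.0]
opening: 0.0427
```

```bash
python3 - <<'E'
from h import *
status();snap("wrist","w39");snap("scene","s39")
im,c=pickle.load(open("s39.pkl","rb"));crop(im,200,440,130,290,3.3,"pics/s39c.png")
E
```

```text
t42.10 pos [0.4418 0.1065 0.2551] yaw -168.16 z [ 0.628  0.12  -0.769] open 0.0427 F [1.  0.8 1. ] q [ 0.   -0.94  2.4   0.14  1.   -1.81]
```

View pics/w39.png

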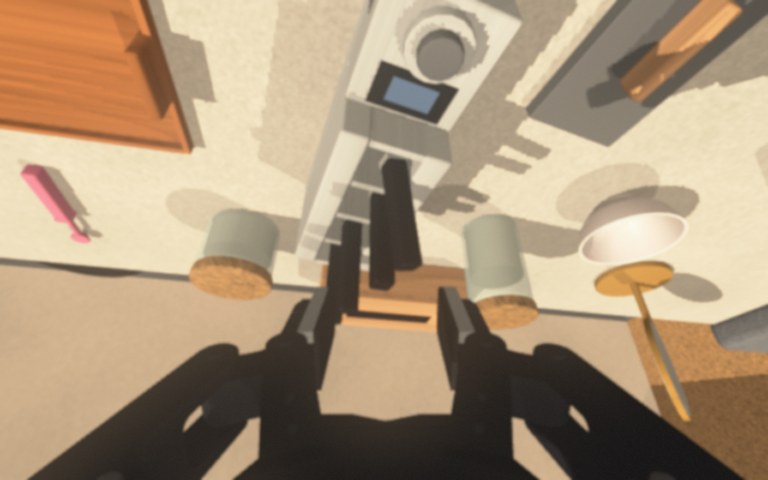

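View pics/s39c.png

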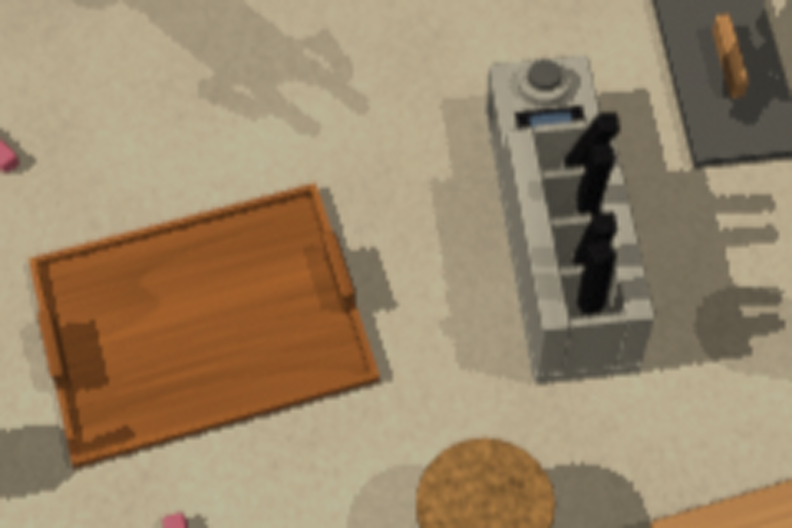

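```bash
python3 - <<'E'
from h import *
a=pickle.load(open("w7.pkl","rb"))[1];b=pickle.load(open("w39.pkl","rb"))[1];d=pickle.load(open("w3.pkl","rb"))[1]
k=lambda c,x,y:(c,(x+.5)/1.2-.5,(y+.5)/1.2-.5)
X,e=tri([k(a,412,226),k(b,440,54),k(d,401,306)]);print(X.round(4),e)
for z in (.08,.085,.09): print(z,onz(*k(a,412,226),z).round(4),onz(*k(d,401,306),z).round(4),onz(*k(b,440,54),z).round(4))
for n,u in [("scoop",(406,267)),("globe",(381,287))]: print(n,onz(*k(b,*u),.179).round(4))
status();plan([.40,.135,.2],down(180+10),5)
E
```

```text
[0.4276 0.1365 0.0852] [np.float64(1.0830003220052684), np.float64(0.680927644364677), np.float64(0.6238221731636752)]
0.08 [0.426  0.1353 0.08  ] [0.4253 0.1374 0.08  ] [0.4304 0.1383 0.08  ]
0.085 [0.4274 0.1354 0.085 ] [0.4279 0.1371 0.085 ] [0.4276 0.137  0.085 ]
0.09 [0.4288 0.1355 0.09  ] [0.4305 0.1369 0.09  ] [0.4249 0.1357 0.09  ]
scoop [0.5352 0.1399 0.179 ]
globe [0.5718 0.1285 0.179 ]
t42.20 pos [0.4447 0.1065 0.265 ] yaw -168.03 z [ 0.641  0.12  -0.758] open 0.0426 F [ 0.6 -0.3  1.3] q [ 0.   -0.94  2.39  0.14  1.   -1.81]
n 5
[1.42, 0.75, 0.48, -0.001, 0.142, 0.005]
[1.34, 0.74, 0.68, -0.001, 0.142, 0.005]
[1.24, 0.74, 0.86, -0.001, 0.142, 0.005]
[1.11, 0.73, 1.03, -0.001, 0.142, 0.005]
[0.95, 0.72, 1.18, -0.001, 0.142, 0.005]
```

Emit:
send_rows --series '[{"tx":1.4,"ty":0.75,"tz":0,"wx":0,"wy":0.14,"wz":0.005,"jaw":1},{"tx":1.0,"ty":0.75,"tz":0.3,"wx":0,"wy":0.14,"wz":0.005,"jaw":1},{"tx":0.8,"ty":0.75,"tz":0.5,"wx":0,"wy":0.14,"wz":0.005,"jaw":1},{"tx":0,"ty":0.7,"tz":1.0,"wx":0,"wy":0.14,"wz":0.005,"jaw":1},{"tx":-0.5,"ty":0,"tz":1.2,"wx":0,"wy":0.14,"wz":0.005,"jaw":1}]'

```text
t: 42.82
tool_pos: [0.4268, 0.1331, 0.224]
tool_rot: [-0.272, 3.125, -0.008]
contact_force: [-0.2, 1.1, 0.1]
opening: -0.0001
```

```bash
python3 - <<'E'
from h import *
status();plan([.4275,.1365,.14],down(190),3)
E
```

```text
t42.83 pos [0.4268 0.1331 0.224 ] yaw -170.04 z [ 0.005 -0.005 -1.   ] open -0.0001 F [-0.2  1.1  0.1] q [ 0.14 -0.39  2.03 -0.01  1.49 -1.61]
n 3
[-0.03, 0.12, 2.8, -0.002, 0.002, -0.0]
[-0.03, 0.12, 2.8, -0.002, 0.002, -0.0]
[-0.04, 0.11, 2.8, -0.002, 0.002, -0.0]
```

Emit:
send_rows --series '[{"tx":0,"ty":0.15,"tz":3.0,"wx":0,"wy":0,"wz":0,"jaw":1},{"tx":0,"ty":0.1,"tz":3.0,"wx":0,"wy":0,"wz":0,"jaw":1},{"tx":0,"ty":0.1,"tz":3.0,"wx":0,"wy":0,"wz":0,"jaw":1},{"tx":0,"ty":0,"tz":1.5,"wx":0,"wy":0,"wz":0,"jaw":1},{"tx":0,"ty":0,"tz":0,"wx":0,"wy":0,"wz":0,"jaw":1}]'

```text
t: 43.45
tool_pos: [0.43, 0.1369, 0.1154]
tool_rot: [-0.273, 3.126, -0.008]
contact_force: [0.2, -0.1, 0.1]
opening: -0.0001
```

```bash
python3 - <<'E'
from h import *
status();snap("wrist","w40");snap("scene","s40")
im,c=pickle.load(open("s40.pkl","rb"));crop(im,320,440,110,230,5,"pics/s40c.png")
plan([.4275,.1365,.1],down(190),1)
E
```

```text
t43.45 pos [0.43   0.1369 0.1154] yaw -170.01 z [ 0.004 -0.005 -1.   ] open -0.0001 F [ 0.2 -0.1  0.1] q [ 0.15 -0.27  2.13 -0.01  1.28 -1.6 ]
n 1
[0.37, 0.02, 1.71, -0.006, 0.007, -0.0]
```

View pics/w40.png

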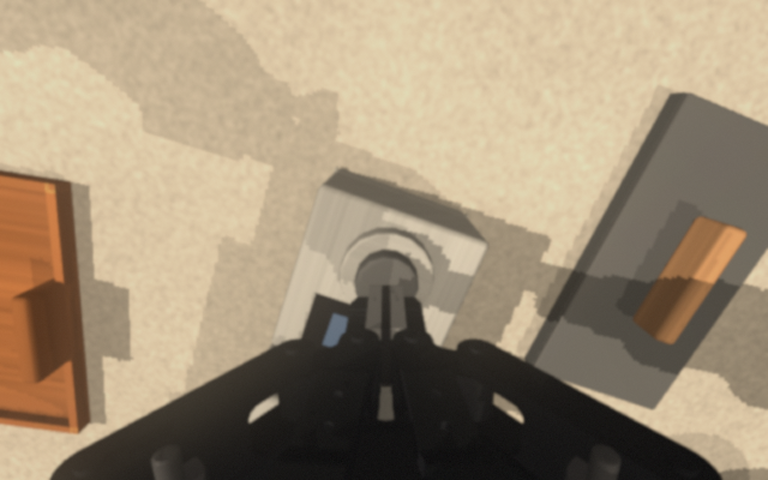

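View pics/s40c.png

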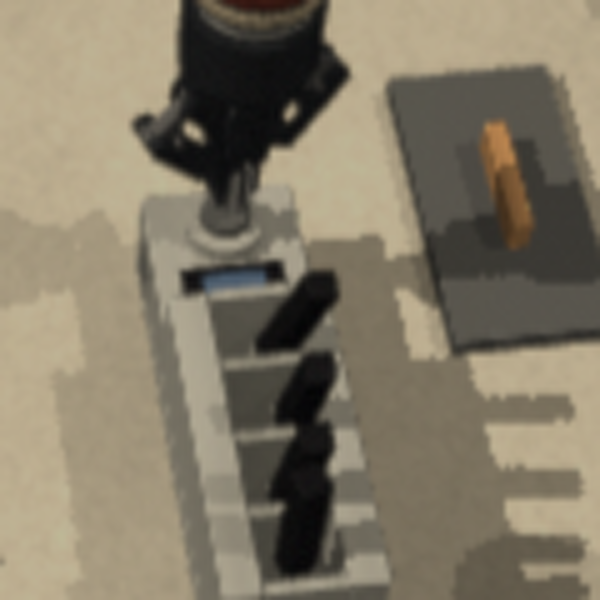

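Emit:
send_rows --series '[{"tx":0.25,"ty":0,"tz":1.2,"wx":0,"wy":0.005,"wz":0,"jaw":1},{"tx":0,"ty":0,"tz":0.6,"wx":0,"wy":0,"wz":0,"jaw":1},{"tx":0,"ty":0,"tz":0.3,"wx":0,"wy":0,"wz":0,"jaw":1},{"tx":0,"ty":0,"tz":0.3,"wx":0,"wy":0,"wz":0,"jaw":1}]'

```text
t: 44.05
tool_pos: [0.4307, 0.1368, 0.0967]
tool_rot: [-0.273, 3.124, -0.008]
contact_force: [-8.9, -2.2, 20.8]
opening: 0.0001
```

```bash
python3 - <<'E'
from h import *
status();snap("wrist","w41");im,c=pickle.load(open("w41.pkl","rb"));crop(im,200,440,130,330,3.3,"pics/w41c.png");status()
E
```

```text
t44.05 pos [0.4307 0.1368 0.0967] yaw -170.00 z [ 0.006 -0.005 -1.   ] open 0.0001 F [-8.9 -2.2 20.8] q [ 0.15 -0.24  2.14 -0.01  1.24 -1.6 ]
t44.10 pos [0.4307 0.1368 0.097 ] yaw -170.00 z [ 0.006 -0.005 -1.   ] open 0.0002 F [-6.2 -0.5  9.5] q [ 0.15 -0.24  2.14 -0.01  1.24 -1.6 ]
```

View pics/w41c.png

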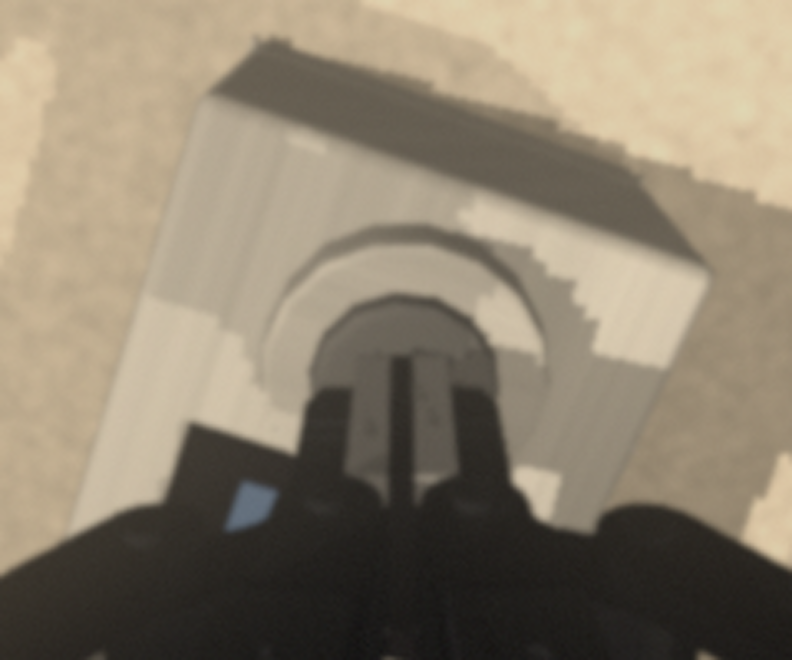

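Emit:
send_rows --series '[{"tx":0,"ty":0,"tz":-1.5,"wx":0,"wy":0,"wz":0,"jaw":1},{"tx":0.5,"ty":0,"tz":0,"wx":0,"wy":0.006,"wz":0,"jaw":1},{"tx":0,"ty":0,"tz":0,"wx":0,"wy":0,"wz":0,"jaw":1}]'

```text
t: 44.48
tool_pos: [0.4261, 0.136, 0.1129]
tool_rot: [-0.273, 3.128, -0.009]
contact_force: [0.1, -0.2, -0.2]
opening: -0.0004
```

```bash
python3 - <<'E'
from h import *
status();snap("wrist","w42");im,c=pickle.load(open("w42.pkl","rb"));crop(im,200,440,130,330,3.3,"pics/w42c.png");status()
E
```

```text
t44.48 pos [0.4261 0.136  0.1129] yaw -170.01 z [ 0.002 -0.006 -1.   ] open -0.0004 F [ 0.1 -0.2 -0.2] q [ 0.15 -0.27  2.14 -0.01  1.28 -1.6 ]
t44.52 pos [0.4264 0.136  0.1131] yaw -170.01 z [ 0.003 -0.006 -1.   ] open -0.0003 F [-0.1 -0.5 -0. ] q [ 0.15 -0.27  2.14 -0.01  1.28 -1.6 ]
```

View pics/w42c.png

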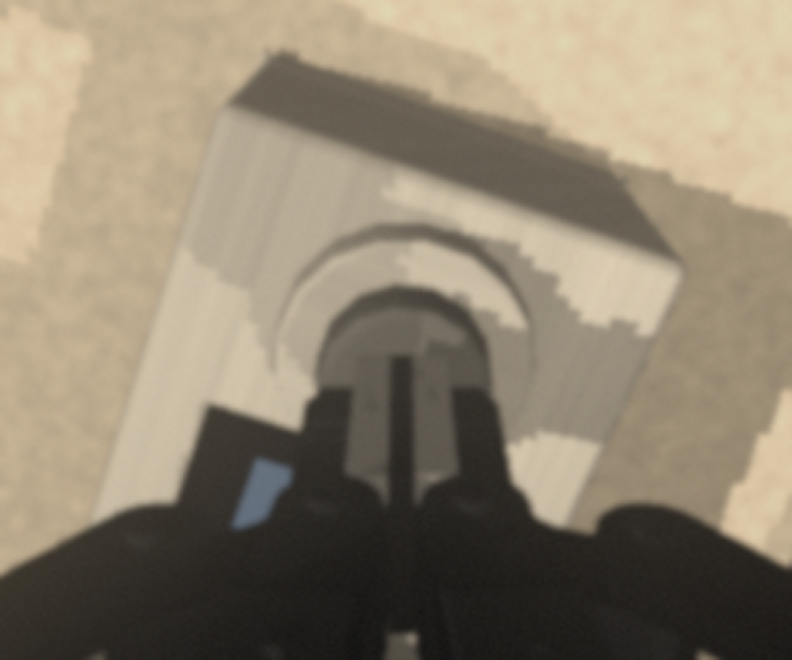

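Emit:
send_rows --series '[{"tx":0,"ty":0,"tz":1.0,"wx":0,"wy":0,"wz":0,"jaw":1},{"tx":0,"ty":0,"tz":0.4,"wx":0,"wy":0,"wz":0,"jaw":1},{"tx":0,"ty":0,"tz":0.4,"wx":0,"wy":0,"wz":0,"jaw":1}]'

```text
t: 44.9
tool_pos: [0.4266, 0.136, 0.0965]
tool_rot: [0.274, -3.13, 0.009]
contact_force: [-13.8, -2.4, 35.1]
opening: 0.0
```

Emit:
send_rows --series '[{"tx":0,"ty":0,"tz":0.4,"wx":0,"wy":0,"wz":0,"jaw":1}]'

```text
t: 45.02
tool_pos: [0.4267, 0.136, 0.0965]
tool_rot: [0.274, -3.126, 0.01]
contact_force: [-17.8, -4.2, 35.6]
opening: -0.0001
```

Emit:
send_rows --series '[{"tx":0,"ty":0,"tz":0.2,"wx":0,"wy":0,"wz":0,"jaw":1}]'

```text
t: 45.15
tool_pos: [0.4267, 0.136, 0.0969]
tool_rot: [0.274, -3.124, 0.011]
contact_force: [-6.7, -0.8, 11.8]
opening: -0.0005
```

Emit:
send_rows --series '[{"tx":0,"ty":0,"tz":-2,"wx":0,"wy":0,"wz":0,"jaw":1},{"tx":0,"ty":0,"tz":-5,"wx":0,"wy":0,"wz":0,"jaw":1},{"tx":1.5,"ty":0,"tz":-5,"wx":0,"wy":0,"wz":0,"jaw":0.8},{"tx":0,"ty":0,"tz":-3,"wx":0,"wy":0,"wz":0,"jaw":0.5}]'

```text
t: 45.65
tool_pos: [0.4101, 0.1341, 0.2459]
tool_rot: [0.273, -3.113, 0.012]
contact_force: [0.6, -0.3, -0.1]
opening: 0.0335
```

```bash
python3 - <<'E'
from h import *
status();snap("wrist","w43");snap("scene","s43");plan([.47,-.25,.26],down(178))
E
```

```text
t45.65 pos [0.4101 0.1341 0.2459] yaw -169.97 z [-0.016 -0.009 -1.   ] open 0.0335 F [ 0.6 -0.3 -0.1] q [ 0.15 -0.43  2.03 -0.01  1.56 -1.6 ]
n 8
[0.12, -4.86, -0.12, -0.001, -0.001, 0.026]
[-0.0, -4.86, -0.12, -0.001, -0.001, 0.026]
[-0.13, -4.86, -0.13, -0.001, -0.001, 0.026]
[-0.26, -4.85, -0.13, -0.001, -0.001, 0.026]
[-0.39, -4.84, -0.14, -0.001, -0.001, 0.026]
[-0.51, -4.83, -0.14, -0.001, -0.001, 0.026]
[-0.64, -4.82, -0.14, -0.001, -0.001, 0.026]
[-0.77, -4.8, -0.15, -0.001, -0.001, 0.026]
```

View pics/w43.png

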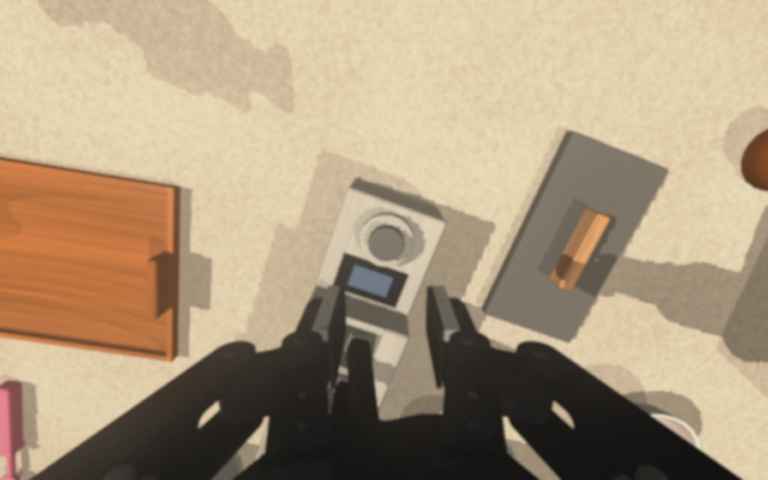

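View pics/s43.png

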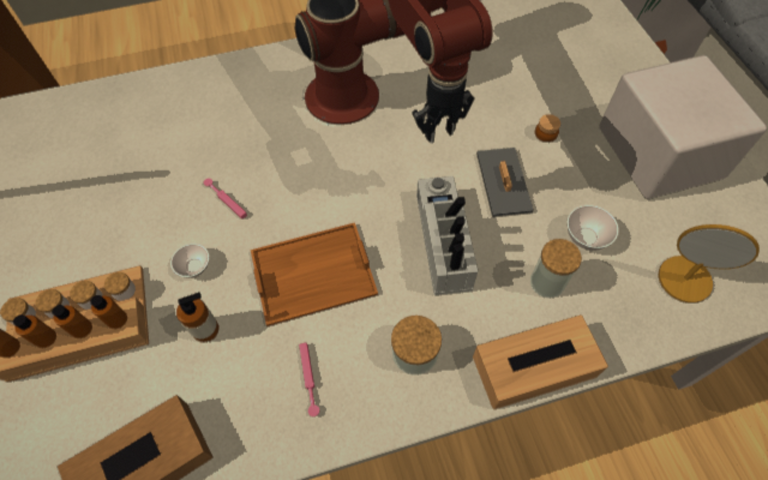

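```bash
python3 - <<'E'
from h import *
plan([.50,-.28,.25],down(180.6),9)
E
```

```text
n 9
[-0.16, -4.7, 0.01, -0.001, -0.001, 0.018]
[-0.25, -4.7, 0.0, -0.001, -0.001, 0.018]
[-0.33, -4.69, -0.0, -0.001, -0.001, 0.018]
[-0.42, -4.69, -0.01, -0.001, -0.001, 0.018]
[-0.5, -4.68, -0.01, -0.001, -0.001, 0.018]
[-0.59, -4.67, -0.01, -0.001, -0.001, 0.018]
[-0.68, -4.66, -0.02, -0.001, -0.001, 0.018]
[-0.76, -4.64, -0.02, -0.001, -0.001, 0.018]
[-0.84, -4.63, -0.02, -0.001, -0.001, 0.018]
```

Emit:
send_rows --series '[{"tx":-0.2,"ty":-4.8,"tz":0,"wx":0,"wy":-0.01,"wz":0.018,"jaw":0.5},{"tx":-0.3,"ty":-4.8,"tz":0,"wx":0,"wy":0,"wz":0.018,"jaw":0.5},{"tx":-0.4,"ty":-4.8,"tz":0,"wx":0,"wy":0,"wz":0.018,"jaw":0.5},{"tx":-0.5,"ty":-4.8,"tz":0,"wx":0,"wy":0,"wz":0.018,"jaw":0.5},{"tx":-0.5,"ty":-4.8,"tz":0,"wx":0,"wy":0,"wz":0.018,"jaw":0.5}]'

```text
t: 46.38
tool_pos: [0.463, -0.104, 0.2396]
tool_rot: [0.141, -3.128, 0.005]
contact_force: [0.9, 0.2, 0.1]
opening: 0.0426
```

Emit:
send_rows --series '[{"tx":-0.6,"ty":-4.8,"tz":0,"wx":0,"wy":0,"wz":0.018,"jaw":0.5},{"tx":-0.7,"ty":-4.8,"tz":0,"wx":0,"wy":0,"wz":0.018,"jaw":0.5},{"tx":-0.8,"ty":-4.8,"tz":0,"wx":0,"wy":0,"wz":0.018,"jaw":0.5},{"tx":-0.8,"ty":-4.7,"tz":0,"wx":0,"wy":0,"wz":0.018,"jaw":0.5},{"tx":0,"ty":0,"tz":0,"wx":0,"wy":0,"wz":0,"jaw":0.5}]'

```text
t: 47.0
tool_pos: [0.5009, -0.3003, 0.2257]
tool_rot: [0.017, -3.118, -0.01]
contact_force: [0.4, -0.3, -0.0]
opening: 0.0428
```

```bash
python3 - <<'E'
from h import *
status();snap("wrist","w44")
E
```

```text
t47.00 pos [ 0.5009 -0.3003  0.2257] yaw -179.36 z [-0.024  0.006 -1.   ] open 0.0428 F [ 0.4 -0.3 -0. ] q [-0.66 -0.02  1.71 -0.01  1.47 -2.24]
```

View pics/w44.png

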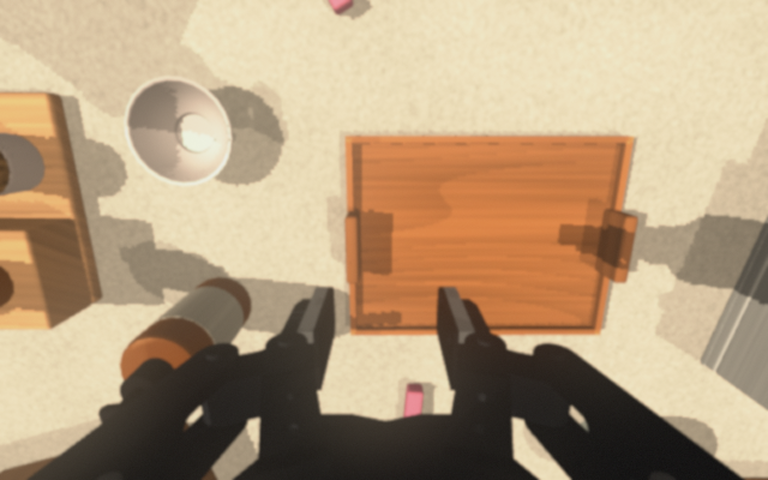

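```bash
python3 - <<'E'
from h import *
im,c=pickle.load(open("w44.pkl","rb"));k=lambda x,y,z:onz(c,(x+.5)/1.2-.5,(y+.5)/1.2-.5,z)
for u in [(347,137),(634,137),(601,332),(351,332)]: print("corner",k(*u,.013).round(4))
for u in [(347,212),(358,212),(358,283),(347,283),(614,211),(636,213),(626,282),(607,279)]: print("grip",k(*u,.04).round(4))
G=k(352,247,.04);print(G);plan([G[0],G[1],.1],down(180.6))
E
```

```text
corner [ 0.4351 -0.334   0.013 ]
corner [ 0.4323 -0.0757  0.013 ]
corner [ 0.6285 -0.0731  0.013 ]
corner [ 0.6304 -0.3331  0.013 ]
grip [ 0.498  -0.3326  0.04  ]
grip [ 0.4979 -0.323   0.04  ]
grip [ 0.5645 -0.3235  0.04  ]
grip [ 0.5645 -0.3336  0.04  ]
grip [ 0.4948 -0.0991  0.04  ]
grip [ 0.4964 -0.0794  0.04  ]
grip [ 0.5614 -0.0763  0.04  ]
grip [ 0.5585 -0.0944  0.04  ]
[ 0.52987621 -0.32860144  0.04      ]
n 3
[-1.06, -1.04, 4.15, 0.003, -0.008, 0.001]
[-1.03, -1.03, 4.16, 0.003, -0.008, 0.001]
[-1.0, -1.02, 4.17, 0.003, -0.008, 0.001]
```

Emit:
send_rows --series '[{"tx":-1.0,"ty":-1.0,"tz":4.2,"wx":0,"wy":-0.008,"wz":0,"jaw":0.5},{"tx":-1.0,"ty":-1.0,"tz":4.2,"wx":0,"wy":-0.008,"wz":0,"jaw":0.5},{"tx":-1.0,"ty":-0.9,"tz":4.2,"wx":0,"wy":-0.008,"wz":0,"jaw":0.5},{"tx":0,"ty":0,"tz":0,"wx":0,"wy":0,"wz":0,"jaw":0.5}]'

```text
t: 47.55
tool_pos: [0.5284, -0.3211, 0.0923]
tool_rot: [0.026, -3.139, -0.019]
contact_force: [-0.2, 0.3, 0.1]
opening: 0.0427
```

```bash
python3 - <<'E'
from h import *
status();snap("wrist","w45");plan([.531,-.328,.03],down(180.6),3)
E
```

```text
t47.55 pos [ 0.5284 -0.3211  0.0923] yaw -179.04 z [-0.003  0.012 -1.   ] open 0.0427 F [-0.2  0.3  0.1] q [-0.67  0.18  1.74  0.01  1.23 -2.26]
n 3
[-0.04, -0.22, 2.17, 0.003, 0.0, 0.002]
[-0.04, -0.22, 2.17, 0.003, 0.0, 0.002]
[-0.04, -0.21, 2.17, 0.003, 0.0, 0.002]
```

View pics/w45.png

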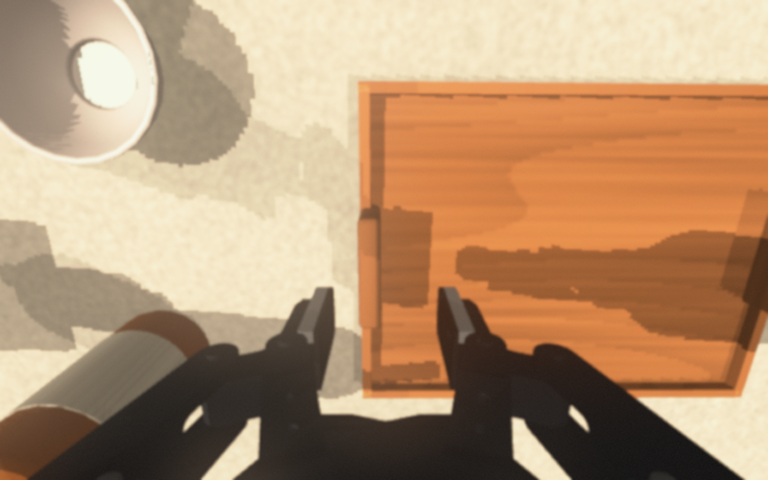

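Emit:
send_rows --series '[{"tx":0,"ty":-0.4,"tz":2.2,"wx":0.004,"wy":0,"wz":0.003,"jaw":0.5},{"tx":0,"ty":-0.3,"tz":2.2,"wx":0.004,"wy":0,"wz":0.003,"jaw":0.5},{"tx":0,"ty":-0.1,"tz":1.5,"wx":0.002,"wy":0,"wz":0,"jaw":0.5},{"tx":0,"ty":0,"tz":0,"wx":0,"wy":0,"wz":0,"jaw":0.5}]'

```text
t: 48.1
tool_pos: [0.5343, -0.3299, 0.0442]
tool_rot: [-0.022, 3.131, -0.014]
contact_force: [-0.2, -0.4, 0.5]
opening: 0.0422
```

```bash
python3 - <<'E'
from h import *
status();plan([.531,-.328,.03],down(180.6),1)
E
```

```text
t48.10 pos [ 0.5343 -0.3299  0.0442] yaw -179.18 z [ 0.011 -0.009 -1.   ] open 0.0422 F [-0.2 -0.4  0.5] q [-0.67  0.25  1.75 -0.    1.13 -2.26]
n 1
[0.34, 0.21, 1.42, -0.009, 0.011, 0.004]
```

Emit:
send_rows --series '[{"tx":0.3,"ty":0.2,"tz":1.4,"wx":-0.009,"wy":0.011,"wz":0.004,"jaw":0.5},{"tx":0,"ty":0,"tz":0,"wx":0,"wy":0,"wz":0,"jaw":0.65},{"tx":0,"ty":0,"tz":0,"wx":0,"wy":0,"wz":0,"jaw":0.8},{"tx":0,"ty":0,"tz":0,"wx":0,"wy":0,"wz":0,"jaw":1},{"tx":0,"ty":0,"tz":0,"wx":0,"wy":0,"wz":0,"jaw":1}]' --squeeze 60

```text
t: 48.72
tool_pos: [0.5328, -0.3287, 0.0325]
tool_rot: [-0.016, 3.139, -0.003]
contact_force: [0.8, -0.2, -1.6]
opening: 0.0103
```

```bash
python3 - <<'E'
from h import *
status();snap("wrist","w46");plan([.505,-.245,.03],down(170),6)
E
```

```text
t48.73 pos [ 0.5328 -0.3287  0.0325] yaw -179.40 z [ 0.003 -0.002 -1.   ] open 0.0103 F [ 0.8 -0.2 -1.6] q [-0.67  0.26  1.75  0.    1.12 -2.25]
n 6
[0.45, 1.4, 0.04, -0.0, 0.0, 0.031]
[0.49, 1.39, 0.04, -0.0, 0.0, 0.031]
[0.53, 1.37, 0.04, -0.0, 0.0, 0.031]
[0.58, 1.35, 0.04, -0.0, 0.0, 0.031]
[0.62, 1.33, 0.04, -0.0, 0.0, 0.031]
[0.66, 1.31, 0.04, -0.0, 0.0, 0.031]
```

View pics/w46.png

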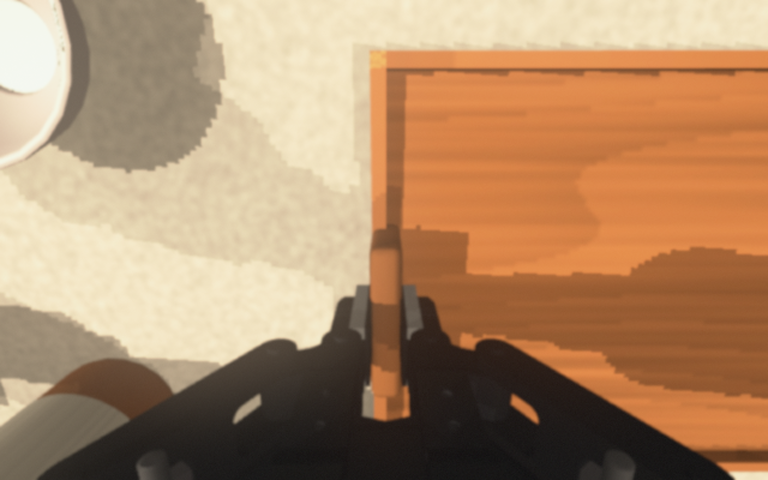

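Emit:
send_rows --series '[{"tx":0.45,"ty":1.4,"tz":0,"wx":0,"wy":0,"wz":0.033,"jaw":1},{"tx":0.5,"ty":1.4,"tz":0,"wx":0,"wy":0,"wz":0.033,"jaw":1},{"tx":0.55,"ty":1.4,"tz":0,"wx":0,"wy":0,"wz":0.033,"jaw":1},{"tx":0.6,"ty":1.35,"tz":0,"wx":0,"wy":0,"wz":0.033,"jaw":1},{"tx":0.65,"ty":1.35,"tz":0,"wx":0,"wy":0,"wz":0.033,"jaw":1}]'

```text
t: 49.4
tool_pos: [0.5083, -0.2596, 0.0325]
tool_rot: [0.252, 3.128, -0.011]
contact_force: [-0.6, -1.9, -0.8]
opening: 0.0106
```

```bash
python3 - <<'E'
from h import *
status();snap("wrist","w47");snap("scene","s47");plan([.4848,-.1782,.032],down(169.7),6)
E
```

```text
t49.40 pos [ 0.5083 -0.2596  0.0325] yaw 170.79 z [ 0.003 -0.007 -1.   ] open 0.0106 F [-0.6 -1.9 -0.8] q [-0.6   0.15  1.89 -0.    1.1  -2.01]
n 6
[0.6, 1.26, -0.0, -0.001, 0.001, 0.003]
[0.6, 1.26, 0.0, -0.001, 0.001, 0.003]
[0.61, 1.26, 0.0, -0.001, 0.001, 0.003]
[0.61, 1.25, 0.0, -0.001, 0.001, 0.003]
[0.62, 1.25, 0.01, -0.001, 0.001, 0.003]
[0.62, 1.25, 0.01, -0.001, 0.001, 0.003]
```

View pics/w47.png

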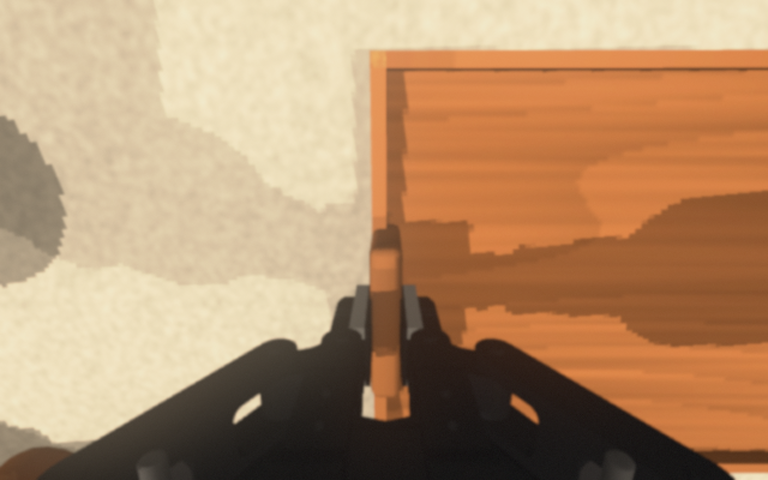

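View pics/s47.png

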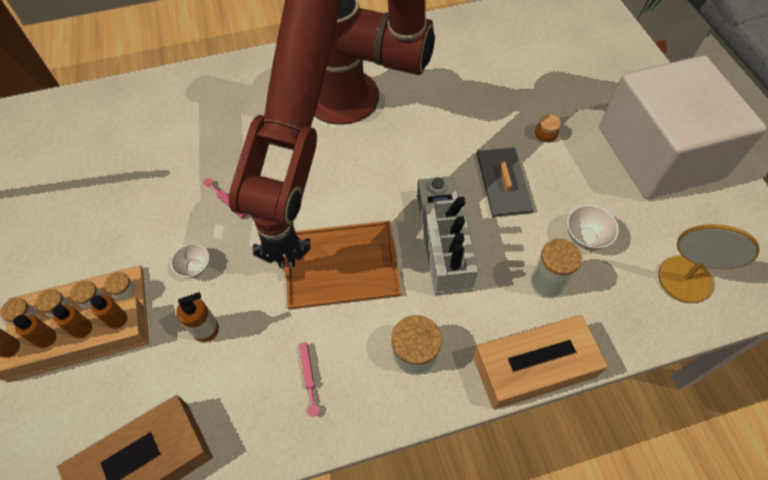

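Emit:
send_rows --series '[{"tx":0.6,"ty":1.3,"tz":0,"wx":0,"wy":0,"wz":0.006,"jaw":1},{"tx":0.6,"ty":1.3,"tz":0,"wx":0,"wy":0,"wz":0.006,"jaw":1},{"tx":0.6,"ty":1.3,"tz":0,"wx":0,"wy":0,"wz":0.006,"jaw":1},{"tx":0.6,"ty":1.3,"tz":0,"wx":0,"wy":0,"wz":0,"jaw":1},{"tx":0,"ty":0,"tz":0,"wx":0,"wy":0,"wz":0,"jaw":1}]'

```text
t: 50.12
tool_pos: [0.4928, -0.2002, 0.0325]
tool_rot: [0.28, 3.125, -0.008]
contact_force: [-0.7, 2.2, -0.2]
opening: 0.011
```

```bash
python3 - <<'E'
from h import *
status();snap("wrist","w48");snap("scene","s48");plan([.4848,-.1782,.032],down(169.7),3)
im,c=pickle.load(open("s48.pkl","rb"));crop(im,220,440,130,280,3.6,"pics/s48c.png")
E
```

```text
t50.12 pos [ 0.4928 -0.2002  0.0325] yaw 169.77 z [ 0.004 -0.005 -1.   ] open 0.0110 F [-0.7  2.2 -0.2] q [-0.52  0.06  1.98 -0.    1.09 -1.92]
n 3
[0.4, 0.69, 0.01, -0.001, 0.001, 0.0]
[0.4, 0.69, 0.01, -0.001, 0.001, 0.0]
[0.4, 0.69, 0.01, -0.001, 0.001, 0.0]
```

View pics/w48.png

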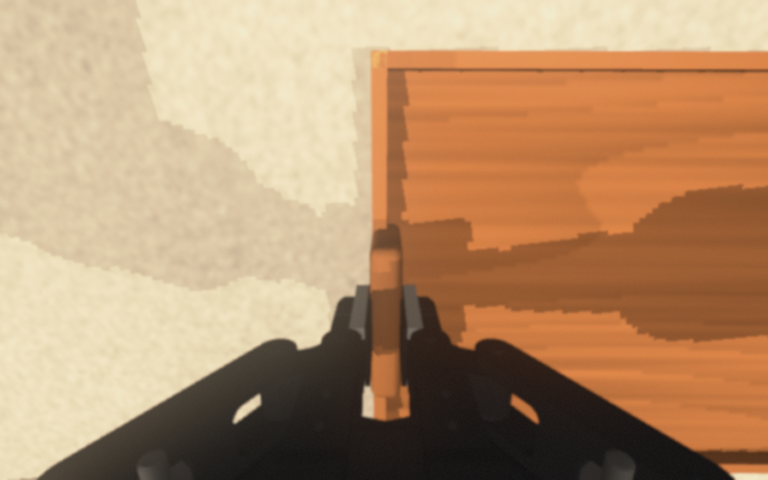

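View pics/s48c.png

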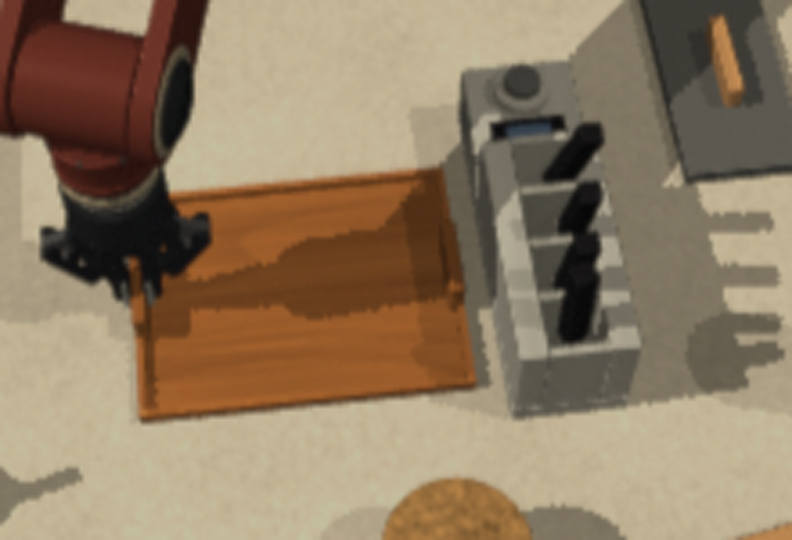

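Emit:
send_rows --series '[{"tx":0.5,"ty":0.8,"tz":0,"wx":0,"wy":0,"wz":0,"jaw":1},{"tx":0.4,"ty":0.7,"tz":0,"wx":0,"wy":0,"wz":0,"jaw":1},{"tx":0.2,"ty":0.4,"tz":0,"wx":0,"wy":0,"wz":0,"jaw":1}]'

```text
t: 50.6
tool_pos: [0.4857, -0.1803, 0.0325]
tool_rot: [0.282, 3.124, -0.01]
contact_force: [0.5, -2.1, -1.6]
opening: 0.0106
```

Emit:
send_rows --series '[{"tx":0.1,"ty":0.4,"tz":0,"wx":0,"wy":0,"wz":0,"jaw":1}]'

```text
t: 50.72
tool_pos: [0.486, -0.1777, 0.033]
tool_rot: [0.28, 3.121, -0.017]
contact_force: [1.9, -13.5, -0.3]
opening: 0.0107
```

Emit:
send_rows --series '[{"tx":0,"ty":0.4,"tz":0,"wx":0,"wy":0,"wz":0,"jaw":1}]'

```text
t: 50.85
tool_pos: [0.4877, -0.1772, 0.0344]
tool_rot: [0.276, 3.119, -0.031]
contact_force: [-3.3, -19.2, -2.4]
opening: 0.0108
```

```bash
python3 - <<'E'
from h import *
status();snap("top","t49",1.2);snap("scene","s49")
im,c=pickle.load(open("s49.pkl","rb"));crop(im,220,440,130,280,3.6,"pics/s49c.png")
im,c=pickle.load(open("t49.pkl","rb"));crop(im,255,415,135,240,5,"pics/t49c.png")
status()
E
```

```text
t50.85 pos [ 0.4877 -0.1772  0.0344] yaw 169.88 z [ 0.009 -0.021 -1.   ] open 0.0108 F [ -3.3 -19.2  -2.4] q [-0.48  0.02  2.02 -0.02  1.08 -1.87]
t50.95 pos [ 0.4875 -0.1773  0.0343] yaw 169.87 z [ 0.008 -0.021 -1.   ] open 0.0107 F [  0.1 -14.1  -1.3] q [-0.48  0.02  2.02 -0.02  1.08 -1.87]
```

View pics/s49c.png

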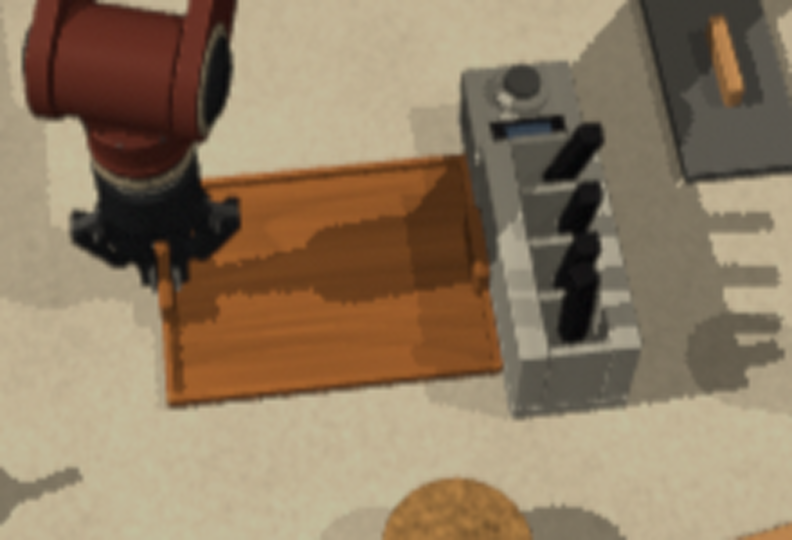

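View pics/t49c.png

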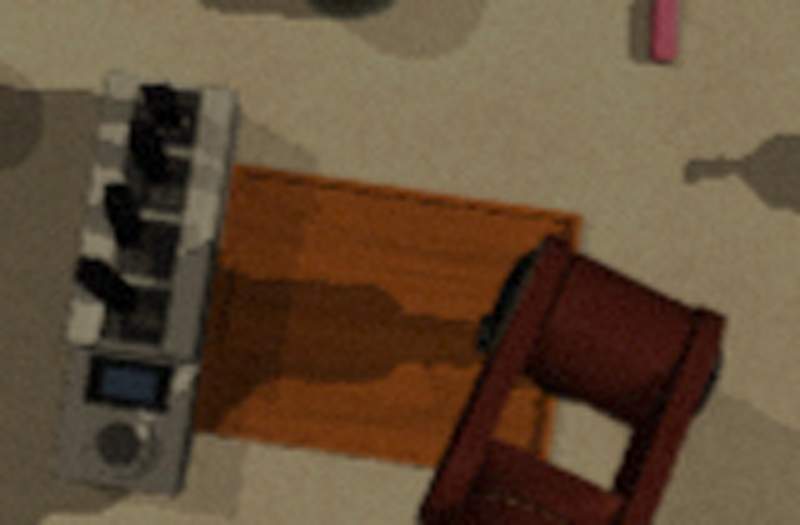

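Emit:
send_rows --series '[{"tx":0,"ty":0,"tz":0,"wx":0,"wy":0,"wz":0,"jaw":0.8},{"tx":0,"ty":0,"tz":0,"wx":0,"wy":0,"wz":0,"jaw":0.6},{"tx":0,"ty":0,"tz":0,"wx":0,"wy":0,"wz":0,"jaw":0.5},{"tx":0,"ty":0,"tz":-2,"wx":-0.02,"wy":0,"wz":0,"jaw":0.5},{"tx":0,"ty":0,"tz":-4,"wx":0,"wy":0,"wz":0,"jaw":0.5}]'

```text
t: 51.58
tool_pos: [0.4837, -0.1739, 0.0911]
tool_rot: [0.275, 3.127, 0.01]
contact_force: [0.6, -1.0, -0.0]
opening: 0.0428
```

Emit:
send_rows --series '[{"tx":0,"ty":0,"tz":-6,"wx":0,"wy":0,"wz":0,"jaw":0.6},{"tx":0,"ty":0,"tz":-6,"wx":0,"wy":0,"wz":0,"jaw":0.6},{"tx":0,"ty":2,"tz":-4,"wx":0,"wy":0,"wz":0,"jaw":0.6}]'

```text
t: 51.95
tool_pos: [0.4853, -0.154, 0.2543]
tool_rot: [-0.276, -3.128, -0.014]
contact_force: [0.3, -0.6, -0.2]
opening: 0.0339
```

```bash
python3 - <<'E'
from h import *
status();snap("wrist","w50");snap("scene","s50")
im,c=pickle.load(open("s50.pkl","rb"));crop(im,220,440,130,280,3.6,"pics/s50c.png")
E
```

```text
t51.95 pos [ 0.4853 -0.154   0.2543] yaw 169.91 z [-0.     0.009 -1.   ] open 0.0339 F [ 0.3 -0.6 -0.2] q [-0.46 -0.23  1.86  0.01  1.52 -1.85]
```

View pics/w50.png

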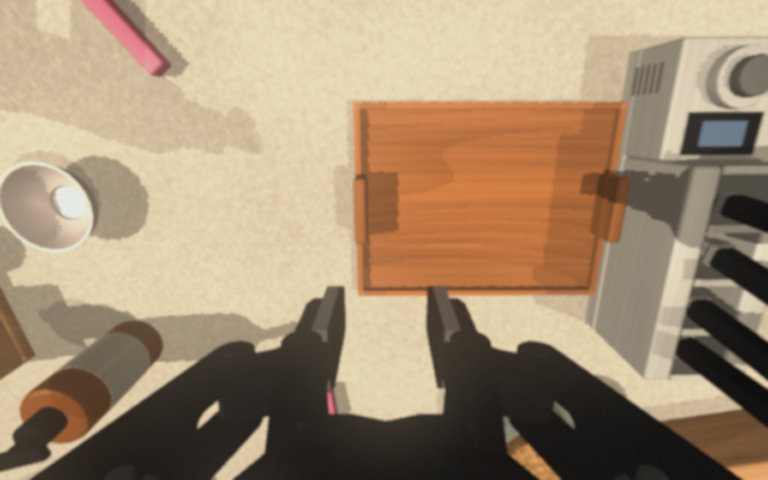

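View pics/s50c.png

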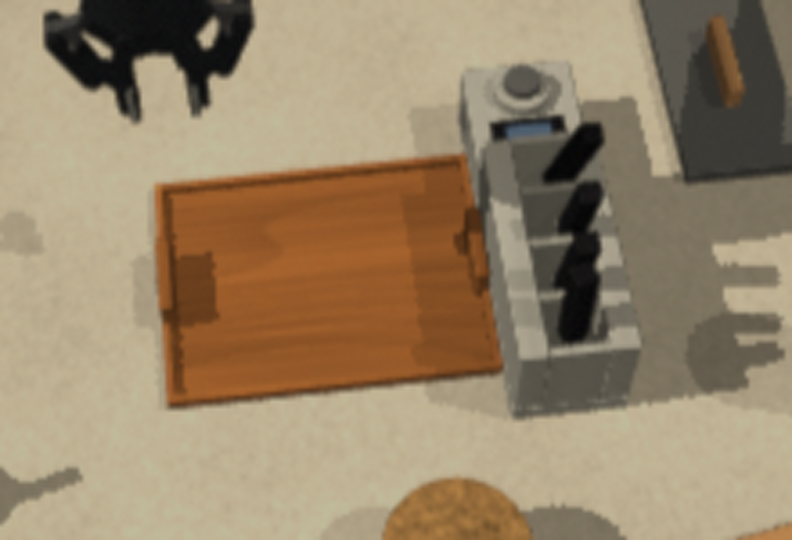

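```bash
python3 - <<'E'
from h import *
im,c=pickle.load(open("w50.pkl","rb"));crop(im,470,590,70,260,3.1,"pics/w50c.png")
k=lambda x,y,z:onz(c,(x+.5)/1.2-.5,(y+.5)/1.2-.5,z)
P=[k(*u,.013) for u in [(355,103),(627,103),(597,294),(359,295)]]
for p in P: print(p.round(4))
m=sum(P)/4;x=np.array([np.cos(np.radians(-10.3)),np.sin(np.radians(-10.3))]);y=np.array([-x[1],x[0]])
O=np.array([.5383,.116]);print("local",(m[:2]-O)@x,(m[:2]-O)@y)
print([((p[:2]-O)@y).round(4) for p in P],[((p[:2]-O)@x).round(4) for p in P])
E
```

```text
[ 0.3905 -0.164   0.013 ]
[0.4355 0.0898 0.013 ]
[0.6316 0.0589 0.013 ]
[ 0.5859 -0.199   0.013 ]
local 0.0033639239768369963 -0.17172445378913562
[np.float64(-0.3019), np.float64(-0.0441), np.float64(-0.0395), np.float64(-0.3014)] [np.float64(-0.0953), np.float64(-0.0964), np.float64(0.102), np.float64(0.1032)]
```

View pics/w50c.png

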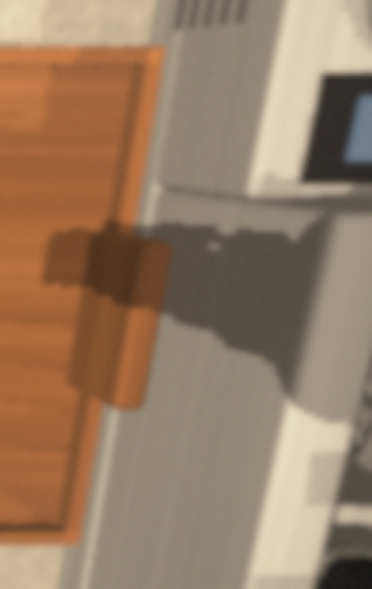

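```bash
python3 - <<'E'
from h import *
plan([.479,-.222,.10],down(169.7),4)
E
```

```text
n 4
[-0.06, -1.76, 3.93, 0.002, 0.001, 0.002]
[-0.07, -1.75, 3.94, 0.002, 0.001, 0.002]
[-0.08, -1.74, 3.94, 0.002, 0.001, 0.002]
[-0.09, -1.73, 3.94, 0.002, 0.001, 0.002]
```

Emit:
send_rows --series '[{"tx":0,"ty":-2.4,"tz":1,"wx":0,"wy":0,"wz":0,"jaw":1},{"tx":0,"ty":-2.4,"tz":3,"wx":0,"wy":0,"wz":0,"jaw":1},{"tx":0,"ty":-2.4,"tz":5,"wx":0,"wy":0,"wz":0,"jaw":1},{"tx":0,"ty":0,"tz":5.5,"wx":0,"wy":0,"wz":0,"jaw":1},{"tx":0,"ty":0,"tz":0,"wx":0,"wy":0,"wz":0,"jaw":1}]'

```text
t: 52.68
tool_pos: [0.4756, -0.2234, 0.1072]
tool_rot: [0.265, 3.124, 0.013]
contact_force: [0.1, -0.7, 0.8]
opening: 0.0001
```

```bash
python3 - <<'E'
from h import *
status();snap("wrist","w51");plan([.479,-.222,.028],down(169.7),4)
E
```

```text
t52.67 pos [ 0.4756 -0.2234  0.1072] yaw 170.32 z [ 0.007  0.008 -1.   ] open 0.0001 F [ 0.1 -0.7  0.8] q [-0.59 -0.06  1.96  0.01  1.24 -1.99]
n 4
[0.0, 0.06, 2.07, 0.002, 0.003, 0.003]
[-0.0, 0.06, 2.07, 0.002, 0.003, 0.003]
[-0.01, 0.07, 2.07, 0.002, 0.003, 0.003]
[-0.01, 0.07, 2.07, 0.002, 0.003, 0.003]
```

View pics/w51.png

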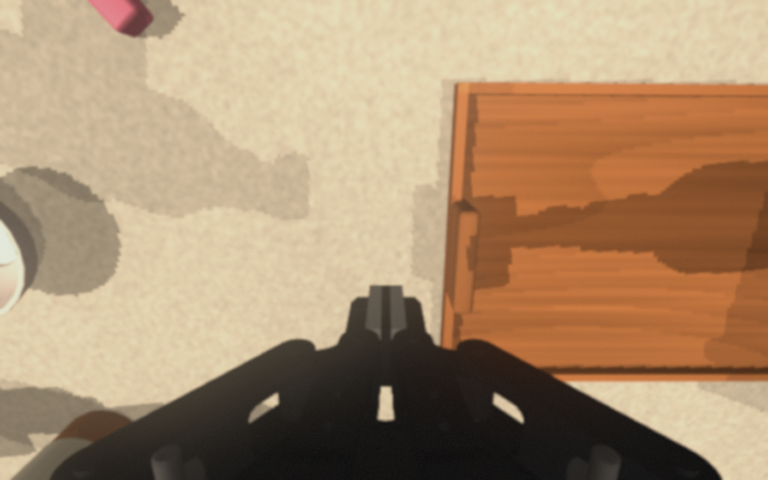

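Emit:
send_rows --series '[{"tx":0,"ty":0,"tz":2.1,"wx":0.002,"wy":0.003,"wz":0.003,"jaw":1},{"tx":0,"ty":0,"tz":2.1,"wx":0.002,"wy":0.003,"wz":0.003,"jaw":1},{"tx":0,"ty":0,"tz":2.1,"wx":0.002,"wy":0,"wz":0.003,"jaw":1},{"tx":0,"ty":0,"tz":1.2,"wx":0.002,"wy":0,"wz":0,"jaw":1},{"tx":0,"ty":0,"tz":0,"wx":0,"wy":0,"wz":0,"jaw":1}]'

```text
t: 53.35
tool_pos: [0.4852, -0.2273, 0.0414]
tool_rot: [0.274, 3.11, -0.017]
contact_force: [-0.4, 0.4, -0.5]
opening: 0.0001
```

Emit:
send_rows --series '[{"tx":0,"ty":0.8,"tz":0,"wx":0,"wy":0,"wz":0,"jaw":1},{"tx":0,"ty":0.5,"tz":0,"wx":0,"wy":0,"wz":0,"jaw":1},{"tx":0,"ty":0.4,"tz":0,"wx":0,"wy":0,"wz":0,"jaw":1}]'

```text
t: 53.72
tool_pos: [0.4902, -0.2104, 0.044]
tool_rot: [0.274, 3.106, -0.02]
contact_force: [0.5, 0.7, 0.1]
opening: -0.0003
```

Emit:
send_rows --series '[{"tx":0.3,"ty":0,"tz":1.4,"wx":0,"wy":0.015,"wz":0,"jaw":1},{"tx":0,"ty":0.3,"tz":0.2,"wx":0,"wy":0,"wz":0,"jaw":1},{"tx":0,"ty":0.3,"tz":0,"wx":0,"wy":0,"wz":0,"jaw":1}]'

```text
t: 54.1
tool_pos: [0.4885, -0.2036, 0.0268]
tool_rot: [0.275, 3.122, -0.018]
contact_force: [0.1, 0.0, -0.2]
opening: -0.0
```

```bash
python3 - <<'E'
from h import *
status()
E
```

```text
t54.10 pos [ 0.4885 -0.2036  0.0268] yaw 169.95 z [ 0.007 -0.012 -1.   ] open -0.0000 F [ 0.1  0.  -0.2] q [-0.53  0.06  1.99 -0.01  1.08 -1.92]
```

Emit:
send_rows --series '[{"tx":0.1,"ty":0.4,"tz":0,"wx":0,"wy":0,"wz":0,"jaw":1}]'

```text
t: 54.22
tool_pos: [0.4882, -0.1993, 0.0266]
tool_rot: [0.275, 3.122, -0.018]
contact_force: [0.2, 0.0, -1.0]
opening: 0.0001
```

Emit:
send_rows --series '[{"tx":0.1,"ty":0.4,"tz":0,"wx":0,"wy":0,"wz":0,"jaw":1}]'

```text
t: 54.35
tool_pos: [0.4888, -0.1975, 0.0274]
tool_rot: [0.273, 3.119, -0.028]
contact_force: [-0.8, -16.2, -1.8]
opening: 0.0001
```

Emit:
send_rows --series '[{"tx":0,"ty":0.4,"tz":0,"wx":0,"wy":0,"wz":0,"jaw":1}]'

```text
t: 54.48
tool_pos: [0.4895, -0.1977, 0.0283]
tool_rot: [0.269, 3.118, -0.044]
contact_force: [-6.0, -19.5, -1.8]
opening: -0.0001
```

Emit:
send_rows --series '[{"tx":0,"ty":-1.5,"tz":0,"wx":0,"wy":0,"wz":0,"jaw":1},{"tx":0,"ty":-1.0,"tz":-2,"wx":0,"wy":0,"wz":0,"jaw":1},{"tx":0,"ty":0,"tz":-6,"wx":0,"wy":0,"wz":0,"jaw":1},{"tx":0,"ty":0,"tz":-6,"wx":0,"wy":0,"wz":0,"jaw":1},{"tx":0,"ty":0,"tz":-6,"wx":0,"wy":0,"wz":0,"jaw":1}]'

```text
t: 55.1
tool_pos: [0.4796, -0.2164, 0.2281]
tool_rot: [0.273, 3.129, -0.032]
contact_force: [0.7, -0.9, -0.0]
opening: 0.0003
```

Emit:
send_rows --series '[{"tx":0,"ty":3,"tz":-3,"wx":0,"wy":0,"wz":0,"jaw":1},{"tx":1,"ty":5,"tz":0,"wx":0,"wy":0,"wz":0,"jaw":1},{"tx":1,"ty":5,"tz":0,"wx":0,"wy":0,"wz":0,"jaw":1},{"tx":0,"ty":0,"tz":0,"wx":0,"wy":0,"wz":0,"jaw":1}]'

```text
t: 55.6
tool_pos: [0.4855, -0.0832, 0.2659]
tool_rot: [0.276, 3.112, -0.038]
contact_force: [1.2, -0.5, 0.9]
opening: 0.0003
```

```bash
python3 - <<'E'
from h import *
status();snap("wrist","w52");snap("scene","s52");snap("top","t52")
im,c=pickle.load(open("t52.pkl","rb"));crop(im,205,415,100,250,3.8,"pics/t52c.png")
E
```

```text
t55.60 pos [ 0.4855 -0.0832  0.2659] yaw 169.88 z [ 0.015 -0.026 -1.   ] open 0.0003 F [ 1.2 -0.5  0.9] q [-0.31 -0.3   1.89 -0.02  1.52 -1.7 ]
```

View pics/w52.png

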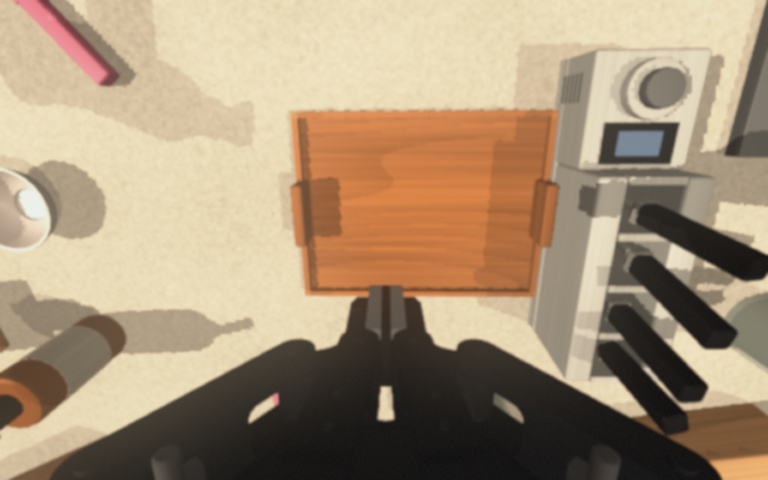

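View pics/s52.png

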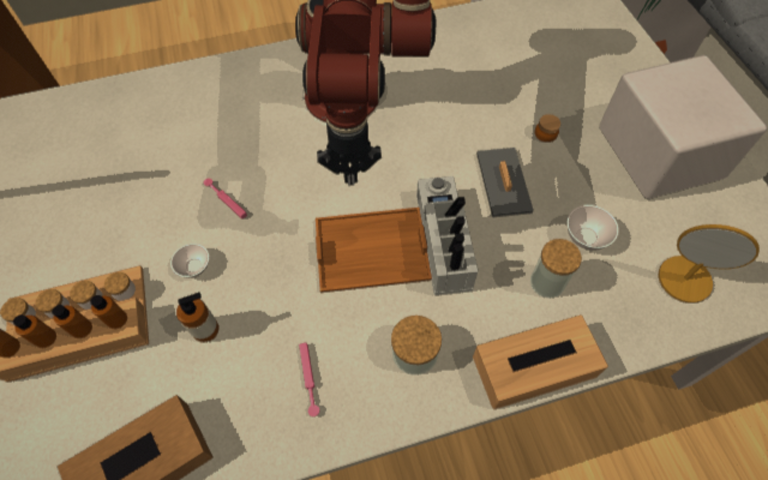

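View pics/t52c.png

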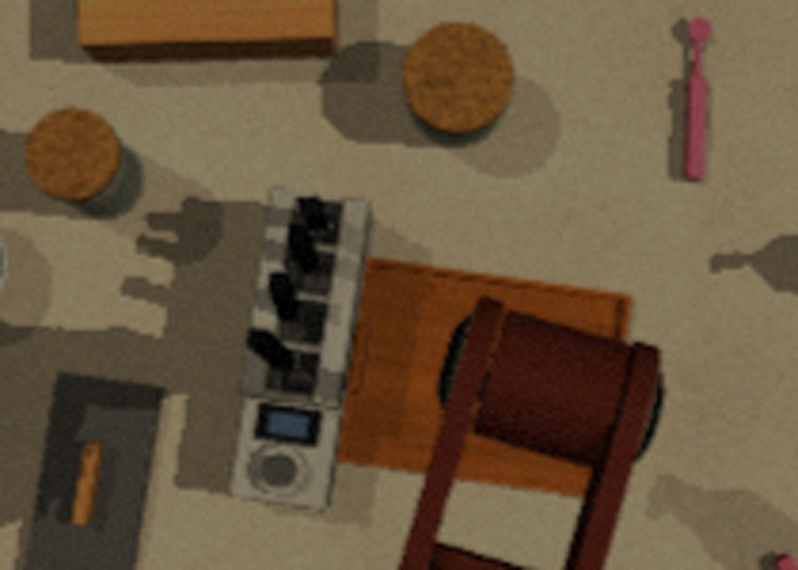

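```bash
python3 - <<'E'
from h import *
a=pickle.load(open("w52.pkl","rb"))[1];T=pickle.load(open("t52.pkl","rb"))[1]
k=lambda x,y:(a,(x+.5)/1.2-.5,(y+.5)/1.2-.5); tp=lambda x,y:(T,(x+.5)/3.8-.5+205,(y+.5)/3.8-.5+100)
for n,u,v in [("scoop",(756,264),(256,343)),("globe",(718,334),(281,284)),("roller",(691,388),(300,238)),("spat",(672,424),(315,206))]:
    X,e=tri([k(*u),tp(*v)]);print(n,X.round(4),np.round(e,1),onz(*k(*u),.178).round(4))
# neck joints (handle lower end approx .08+.. hidden) mouth points
print(onz(*k(643,213),.105).round(4))
E
```

```text
scoop [0.5388 0.1436 0.1721] [2.  0.4] [0.5365 0.1373 0.178 ]
globe [0.5872 0.1221 0.174 ] [0.8 0.2] [0.5837 0.1192 0.178 ]
roller [0.626  0.1049 0.1773] [1.  0.2] [0.6248 0.1049 0.178 ]
spat [0.6528 0.0914 0.1803] [1.1 0.3] [0.6548 0.0939 0.178 ]
[0.5189 0.1144 0.105 ]
```

```bash
python3 - <<'E'
from h import *
print(ctrl.finish_job());status()
E
```

```text
the job is handed in; nothing more can be done
None
the job is handed in; nothing more can be done
```

The job is handed in, with every step done in the order asked. The last clock reading was 55.6 s of the 208 s allowed.

- **Cover:** It lies flat and right way up on the bare counter, left of the steriliser. It was knocked a couple of centimetres later in the run and still lies flat and clear.
- **Tools:** All four were present and stand head down: spatula, roller, globe and scoop, from the far well to the near one. They lean in their wells: the spatula hardly at all, the roller about 6–7°, the globe about 9°. The scoop leans about 11°, the most. I straightened the globe once and left the others as they settled.
- **Start button:** I pressed it twice, because the first press was 3–4 mm off centre. On the second it bottomed out at about 35 N, and the last pictures show it back up.
- **Tray:** It is empty and touches the steriliser's right side. My last measurement, before a final check push, put it within about 1–2° of square and about 3 mm from midway. The far corner measured about 4 mm off the near one, but the check push stopped rigidly within 2 mm, so I trust the contact.
- **Other objects:** The jars, bottle and dishes look unmoved in the final pictures, and the arm is clear of everything.

The first heights, taken from the fixed scene and top cameras, came out about 10 mm low. I used wrist-camera measurements instead, which agreed with the given sizes to within about 5 mm, apart from one misread corner of the cover's bar.

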